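# Build a filter column on a kinematic base

### The arm

A 6-joint arm with a two-finger parallel gripper is mounted at the origin on the work surface. World frame = base frame: x ahead of the robot, y to its left, z up, the work surface at z = 0. Lengths are in m, angles in degrees, forces in N, time in s.
With the tool pointing down it reaches from about 0.275 to 0.875 m from the base axis. Payload 12.5 kg.
Tool frame: the origin (TCP) lies at the very end of the fingers, on their centre line; the grasp point (between the pads) lies 19 mm behind it (manip.tcp_to_grasp is the distance from the TCP to the grasp point, in m); x points along the fingers, y is the direction in which the jaws open and shut, and the axes are right-handed (so a half turn about x gives the same grasp; the last joint's range is limited). The gripper opens to 85 mm and grips with 20 to 120 N. Pads are 22 mm wide; open, the fingers measure 114 mm over their backs; the gripper's body (76 mm by 85 mm) begins 54 mm behind the grasp point. The pads swing forward as they close: fully open they stand 13 mm farther back than shut.
Start: joints at [-76.696, 20.094, 94.641, -0, 65.266, -4.847], TCP at [0.171, -0.523, 0.204] pointing down, gripper open.
Joint ranges: [-157.81, 157.81], [-45, 120.19], [0.68, 151.7], [-89.99, 269.99], [4.06, 180], [-164.3, 164.3]. Speed limits (degrees/s): [127.2, 127.2, 159.86, 180, 180, 180].

### API

Orientations are given as [roll, pitch, yaw] about the fixed x, y, z axes, in that order (R = Rz(yaw) Ry(pitch) Rx(roll)).
In Python, from bench import status, vision, ticket, manip gives the robot as it stands. The module is installed in compiled form; this text tells all that it offers.
- The arm moves only by the shell command python3 -m jog 'ROWS'. ROWS is JSON, a list of rows, each a list of 7 numbers: the opening, from 0 (shut) to 1 (fully open), then the shift along the tool's x, y, z in mm, then the turn, a rotation vector about the tool's x, y, z in rad. A call has 1 to 20 rows; each row shifts and turns the pose as measured when the row begins, along the tool's axes as they then stand; what a row does not reach is not made up. A row lasts 1/12 s, in which the tool goes at most 41.7 mm and 7.16 degrees, less where a joint would pass 70% of its speed; a pose out of reach is approached as far as the arm can. A call is refused whole if a number of a shift passes 41.7 or a number of a turn 0.125, either way. A call with a gripper value outside its range is refused whole. The fingers move at their own pace and stop on an object; the grip force is fixed at half the most. Time passes only in rows, so rows that do not move let the fingers close. It gives the time, the measured TCP pose, the force and the opening at its end, in the units of the state.
- status.state(): the state, without advancing time (a new reading comes with each control period).
- vision.grab_frame(name): name is "scene" or "top" or "wrist"; returns the picture (400x640x3 uint8, red, green, blue); there is no depth.
- vision.get_calibration(name): a dict with "camera_matrix" (3x3 intrinsics, pixels), "position" and "orientation" of the camera in the world. Camera axes: x right, y down, z forward; pixel columns grow to the right and rows downward; lengths in m; the calibration is good to about 2 mm. The wrist camera is an equidistant fisheye: a pixel r from the principal point sees the ray r / f radians off the axis. A picture is of the moment at which its call begins: read the wrist's pose just before it. get_calibration takes no time and is no camera call; for the wrist camera it gives the pose at the moment of the call.
- ticket.hand_in(): hands the job in, once; it reports no verdict.
The state is a dict: "t": time; "qpos": joint angles; "qd": joint speeds; "joint_torque": joint torques, N m; "eef_pos": TCP position; "orientation": TCP orientation; "contact_force": force on the tool from outside, world axes, zero at the start; "moment": the same for the moment, N m; "width": finger opening in m.
Only numpy, scipy, OpenCV 4.12 (cv2) and the standard library are available. Lean on these libraries where they do the work, as an engineer would, in place of code of your own. Each camera call takes 0.05 s, during which the arm holds its last target.

### The job

Build the filter column: first set the tripod down gently on the steel base so that its three ball feet sit fully home, the long arm's foot in the cone and the others in the groove and on the flat. Then stack every grey filter stage there is on the tripod, each locked by a clockwise quarter turn to the stop, and close the top in the same way with the black cover that has the stages' diameter. Leave the tripod properly seated, and leave the two wrong covers and everything else on the bench where they stand.

Things in the scene. Friction and masses are not known exactly. Their poses are not given: they have to be found in the camera images.
- base: Fixed dark steel base plate on the bench, 190 x 150 x 10 mm, with three steel seats. Origin at the underside below the centre of the seat pattern, x towards the cone seat, z up.
- seat_cone (a point): on the base at local (65, 0, 30) mm: where the centre of the ball foot lies when home in the cone seat (60 degree steep walls, mouth about 25 mm across, 32 mm above the bench).
- seat_groove (a point): on the base at local (-40, 45, 30) mm: centre of the ball foot when home in the vee groove (40 mm long, pointing at the cone, 60 degree walls, top 32 mm above the bench).
- seat_flat (a point): on the base at local (-40, -45, 30) mm: centre of the ball foot when on the flat round pad (36 mm across, top at 20 mm).
- tripod: loose aluminium tripod with 20 mm steel ball feet, 0.8 kg. Origin on its neck's axis, level with the undersides of the balls, z up, x towards the foot on the longest arm (for the cone). Arms at z = 16 to 26 mm; neck 60 mm across from z = 26 to 62 (to grip); socket at 62 to 75. Seated, its origin lies 20 mm above the base's origin, x axes the same way.
- tripod_top (a point): top centre of the tripod's bayonet socket (60 mm across, 13 mm high), local (0, 0, 75) mm. Two claws centred on local +x and -x, each about 90 degrees; lips are the top 5 mm, reach in to 20.5 mm from the axis, 8 mm clear below; gaps on +y and -y. Walls inside at 27 mm radius.
- foot_cone (a point): centre of the ball foot for the cone, tripod local (65, 0, 10) mm.
- foot_groove (a point): centre of the ball foot for the groove, tripod local (-40, 45, 10) mm.
- foot_flat (a point): centre of the ball foot for the flat pad, tripod local (-40, -45, 10) mm.
- stage_a: grey filter stage, all alike, any order; may be absent (None). Upright cylinder, ribs at local +x and -x, 59 mm high, 160 g. Origin at the centre of its underside, z up. z = 0 to 12 mm: plug 37 mm across with a bar 48 mm long (along x), 18 wide, 5 thick at the bottom; z = 12 to 46: body 60 mm across, to grip; z = 46 to 59: socket just like the tripod's, claws on +x and -x.
- stage_b: as stage_a; may be absent (None).
- stage_c: as stage_a; may be absent (None).
- cover: the cover that fits: black, 62 mm high, 120 g. Origin at the centre of its underside, z up. z = 0 to 12 mm: plug and bar as on a stage (bar along local x); z = 12 to 28: disc 60 mm across; z = 28 to 62: upright grip bar 44 mm long along local x, 16 mm thick.
- cover_top (a point): top of the cover's grip bar, local (0, 0, 62) mm. To join any part: with its x axis at 75 to 105 degrees to the x axis of the socket below, lower it until its 60 mm body rests on the lips (its origin is then 12 mm below the socket's top), then turn it clockwise seen from above to the stop: x axes parallel (either way round).
- cover_small: look-alike cover, too small: disc 48 mm across, same grip bar. Not to be used.
- cover_large: look-alike cover, too large: disc 72 mm across, same grip bar. Not to be used.
- tip_box: grey box 75 x 110 x 49 mm, bystander.
- dish: flat glass dish 90 mm across, 16 mm high, bystander.
- beaker: glass beaker 70 mm across, 85 mm high, bystander.
- media_bottle: amber bottle 66 mm across, 110 mm high, bystander.
- clamp_ring: steel ring 68 mm across, 14 mm high, bystander.
- wrench: wrench 150 mm long lying on the bench, bystander.
There are look-alikes about, which are no part of the job. Leave any orange or pink look-alike of the stage_a alone.

How it is judged (in metres and radians):
On the way, in this order (a step that is already met when the one before it is completed fails the run):
1. the tripod is seated on the base, all three feet home, before anything is stacked on it (distance between foot_cone and seat_cone below 0.003 m and distance between foot_groove and seat_groove below 0.003 m and distance between foot_flat and seat_flat below 0.003 m), for 0.3 s.
2. every filter stage present is stacked and locked on the seated tripod (all of step 1 and ((z of stage_a in the frame of tripod between 0.061 and 0.065 m and horizontal distance between stage_a and tripod below 0.005 m and angle between the x axis of stage_a and the x axis of tripod, either way round below 0.2 rad) or (z of stage_a in the frame of stage_b between 0.045 and 0.049 m and horizontal distance between stage_a and stage_b below 0.005 m and angle between the x axis of stage_a and the x axis of stage_b, either way round below 0.2 rad) or (z of stage_a in the frame of stage_c between 0.045 and 0.049 m and horizontal distance between stage_a and stage_c below 0.005 m and angle between the x axis of stage_a and the x axis of stage_c, either way round below 0.2 rad)) and ((z of stage_b in the frame of tripod between 0.061 and 0.065 m and horizontal distance between stage_b and tripod below 0.005 m and angle between the x axis of stage_b and the x axis of tripod, either way round below 0.2 rad) or (z of stage_b in the frame of stage_a between 0.045 and 0.049 m and horizontal distance between stage_b and stage_a below 0.005 m and angle between the x axis of stage_b and the x axis of stage_a, either way round below 0.2 rad) or (z of stage_b in the frame of stage_c between 0.045 and 0.049 m and horizontal distance between stage_b and stage_c below 0.005 m and angle between the x axis of stage_b and the x axis of stage_c, either way round below 0.2 rad)) and ((z of stage_c in the frame of tripod between 0.061 and 0.065 m and horizontal distance between stage_c and tripod below 0.005 m and angle between the x axis of stage_c and the x axis of tripod, either way round below 0.2 rad) or (z of stage_c in the frame of stage_a between 0.045 and 0.049 m and horizontal distance between stage_c and stage_a below 0.005 m and angle between the x axis of stage_c and the x axis of stage_a, either way round below 0.2 rad) or (z of stage_c in the frame of stage_b between 0.045 and 0.049 m and horizontal distance between stage_c and stage_b below 0.005 m and angle between the x axis of stage_c and the x axis of stage_b, either way round below 0.2 rad))), for 0.2 s.
At the end, for the whole second after the job is handed in: Tripod ball centres within 3 mm of their seat points; every stage present and the cover (on a stage) stand on the part below: height right to 2 mm, axes within 5 mm, turned to within 0.2 rad of locked (x axes parallel either way); all at rest (all of step 2 and ((z of cover in the frame of stage_a between 0.045 and 0.049 m and horizontal distance between cover and stage_a below 0.005 m and angle between the x axis of cover and the x axis of stage_a, either way round below 0.2 rad) or (z of cover in the frame of stage_b between 0.045 and 0.049 m and horizontal distance between cover and stage_b below 0.005 m and angle between the x axis of cover and the x axis of stage_b, either way round below 0.2 rad) or (z of cover in the frame of stage_c between 0.045 and 0.049 m and horizontal distance between cover and stage_c below 0.005 m and angle between the x axis of cover and the x axis of stage_c, either way round below 0.2 rad)) and linear speed of each of tripod, cover, stage_a, stage_b, stage_c below 0.02 m/s); the robot touches nothing.
It fails at once if a wrong cover or a bystander is displaced by more than 5 cm (distance of any of tip_box, dish, beaker, media_bottle, clamp_ring, wrench, cover_small, cover_large from where it was at the start of the episode above 0.05 m).
It fails at once if the tripod strikes the base hard (over 100 N) (contact force between tripod and base above 100 N).
Of stage_a, stage_b, stage_c only 2 to 3 are there at a start; the rules pass over those that are not, and their reading is None.
At some moment in a run one of cover may be knocked a few centimetres aside while the robot is not near it.
It also fails if it takes over 210 s, if anything falls off the work surface, if the arm or the gripper's body presses on something with over 40 N, if the wrist force passes 120 N, or if a joint passes its speed limit or range.

## Working session

There is one attempt and no reset: what is moved stays moved. The work goes in short steps, Python scripts to look and compute and a shell command to move; the robot and the scene stay as the last step left them, time stands still between calls to the robot, and variables do not carry over. Pictures are saved under pics/ and viewed, and the job is handed in when it is done.

```bash
mkdir -p pics; ls; python3 - <<'E'
from bench import status, vision, manip
import cv2
print(status.state()); print(manip.tcp_to_grasp, dir(manip))
for n in ["scene","top","wrist"]:
    c=vision.get_calibration(n); print(n,c)
    cv2.imwrite(f"pics/{n}0.png",vision.grab_frame(n)[:,:,::-1])
E
```

```text
pics
{'t': 0.0, 'qpos': array([-7.66978221e+01,  2.01242101e+01,  9.46764784e+01,  1.96859217e-04,
        6.52635158e+01, -4.84668501e+00]), 'qd': array([ 0.04737972, -0.12336195,  0.03709262,  0.00690814, -0.07207763,
       -0.01326992]), 'joint_torque': array([-7.18384831e-05, -5.06104231e+01, -2.91415054e+01, -1.13191054e-04,
        4.40485164e-03,  1.07501711e-05]), 'eef_pos': array([ 0.17126772, -0.52228877,  0.20376277]), 'orientation': array([-95.00615925,  89.9357955 , 103.14262119]), 'contact_force': array([-0.12147638,  0.33575201, -0.74156187]), 'moment': array([ 0.05844206, -0.04797489,  0.03538447]), 'width': 0.08529012466254983}
0.0187 ['Unreachable', '__class__', '__delattr__', '__dict__', '__dir__', '__doc__', '__eq__', '__format__', '__ge__', '__getattribute__', '__getstate__', '__gt__', '__hash__', '__init__', '__init_subclass__', '__le__', '__lt__', '__module__', '__ne__', '__new__', '__reduce__', '__reduce_ex__', '__repr__', '__setattr__', '__sizeof__', '__str__', '__subclasshook__', '__weakref__', 'tcp_to_grasp']
scene {'camera_matrix': array([[384.11831245,  
[... 177 characters left out ...]
67685729]), 'orientation': array([-123.69069193,    0.96103333,  110.7644275 ])}
top {'camera_matrix': array([[364.28985447,   0.        , 321.2104802 ],
       [  0.        , 364.28985447, 197.6114384 ],
       [  0.        ,   0.        ,   1.        ]]), 'position': array([ 0.44362939, -0.0229316 ,  1.18456085]), 'orientation': array([-176.89013837,   -1.49590665,  -89.24333495])}
wrist {'camera_matrix': array([[309.70691629,   0.        , 318.79407391],
       [  0.        , 309.70691629, 200.92647746],
       [  0.        ,   0.        ,   1.        ]]), 'position': array([ 0.24034301, -0.50061565,  0.37439527]), 'orientation': array([ 1.63305043e+02,  1.23083248e-01, -7.18019784e+01])}
```

View pics/top0.png

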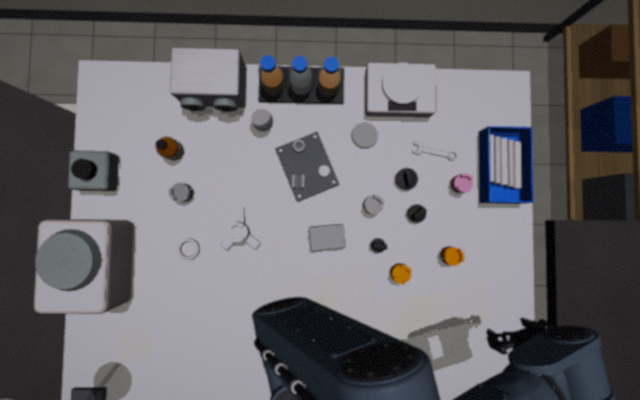

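View pics/scene0.png

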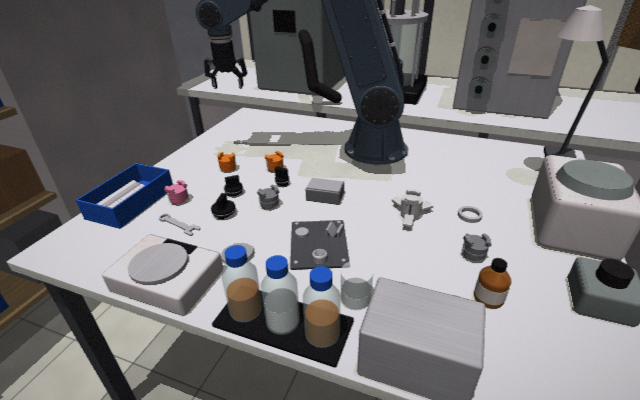

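View pics/wrist0.png

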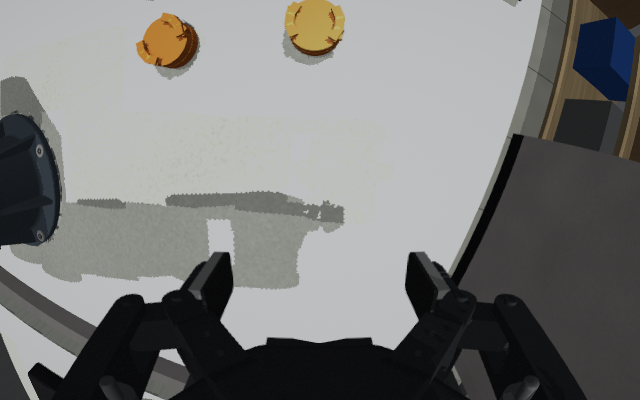

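```bash
cat > h.py <<'E'
import numpy as np, cv2
from scipy.spatial.transform import Rotation as Ro
from bench import status, vision, manip
def RR(o): return Ro.from_euler('xyz',o,degrees=True).as_matrix()
def ray(c,uv,fish):
    K=c['camera_matrix']; x=(uv[0]-K[0,2])/K[0,0]; y=(uv[1]-K[1,2])/K[1,1]
    if fish:
        r=np.hypot(x,y)+1e-12; d=np.array([x/r*np.sin(r),y/r*np.sin(r),np.cos(r)])
    else: d=np.array([x,y,1.])
    return RR(c['orientation'])@d
def px2w(c,uv,z,fish=False):
    d=ray(c,uv,fish); p=np.array(c['position']); return p+d*(z-p[2])/d[2]
def proj(c,P,fish=False):
    P=np.atleast_2d(P); q=(P-c['position'])@RR(c['orientation']); K=c['camera_matrix']
    if fish:
        r=np.linalg.norm(q[:,:2],axis=1)+1e-12; th=np.arctan2(r,q[:,2]); q2=q[:,:2]/r[:,None]*th[:,None]
    else: q2=q[:,:2]/q[:,2:]
    return q2*[K[0,0],K[1,1]]+[K[0,2],K[1,2]]
def snap(n,name,crop=None,s=1):
    c=vision.get_calibration(n); im=vision.grab_frame(n)[:,:,::-1].copy()
    np.save('pics/'+name+'.npy',im); import pickle; pickle.dump(c,open('pics/'+name+'.pkl','wb'))
    show(im,name,crop,s); return c,im
def show(im,name,crop=None,s=1):
    if crop: im=im[crop[1]:crop[3],crop[0]:crop[2]]
    cv2.imwrite('pics/'+name+'.png',cv2.resize(im,None,fx=s,fy=s,interpolation=cv2.INTER_CUBIC))
def load(name):
    import pickle; return pickle.load(open('pics/'+name+'.pkl','rb')),np.load('pics/'+name+'.npy')
def tool():
    s=status.state(); return np.array(s['eef_pos']),RR(s['orientation']),s
def st():
    p,R,s=tool()
    print('t%.2f'%s['t'],'p',np.round(p*1000,1),'toolx',np.round(R[:,0],3),'jaw yaw %.1f'%np.degrees(np.arctan2(R[1,1],R[0,1])),'F',np.round(s['contact_force'],1),'M',np.round(s['moment'],2),'w %.1f'%(s['width']*1000),'q',np.round(s['qpos'],1))
def to(P,yaw=None):
    """delta to target TCP in tool axes mm + rotvec for vertical tool with jaw yaw deg (nearest of 180)"""
    p,R,s=tool(); d=R.T@(np.array(P)-p)*1000
    print('tool shift mm',np.round(d,1))
    cur=np.degrees(np.arctan2(R[1,1],R[0,1]))
    if yaw is None: yaw=cur
    x=np.array([0,0,-1.]);
    for yw in (yaw,yaw+180):
        y=np.array([np.cos(np.radians(yw)),np.sin(np.radians(yw)),0]); T=np.stack([x,y,np.cross(x,y)],1)
        rv=Ro.from_matrix(R.T@T).as_rotvec(); print('yaw',round(yw,1),'rotvec tool',np.round(rv,3))
E
python3 - <<'E'
from h import *
st()
c=vision.get_calibration('top')
for n,uv,z in [('cone',(299,146),.03),('groove',(297,182),.03),('flat',(323,171),.02),('stage1',(181,192),.059),('stage2',(373,205),.059),('tripod',(239,233),.08),('blkL',(405,178),.03),('blkM',(417,213),.03),('blkS',(378,245),.03),('or',(400,273),.059),('or2',(452,256),.059)]:
    print(n,np.round(px2w(c,uv,z),3))
im=cv2.imread('pics/top0.png'); show(im,'top0a',(140,100,480,300),2.3)
E
```

```text
t0.15 p [ 171.3 -522.4  203.9] toolx [-0.     0.001 -1.   ] jaw yaw -71.8 F [-0.8  0.6 -0.6] M [ 0.04 -0.    0.02] w 85.3 q [-76.7  20.1  94.7   0.   65.3  -4.8]
cone [0.671 0.021 0.03 ]
groove [0.555 0.025 0.03 ]
flat [ 0.593 -0.057  0.02 ]
stage1 [0.516 0.379 0.059]
stage2 [ 0.485 -0.213  0.059]
tripod [0.394 0.195 0.08 ]
blkL [ 0.574 -0.32   0.03 ]
blkM [ 0.462 -0.359  0.03 ]
blkS [ 0.359 -0.234  0.03 ]
or [ 0.276 -0.297  0.059]
or2 [ 0.33  -0.459  0.059]
```

View pics/top0a.png

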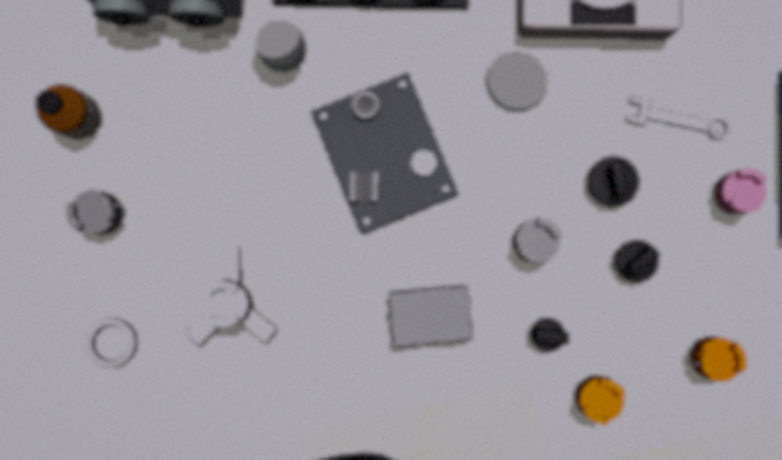

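```bash
python3 -m jog '[[1,-20,0,0,0.122,0,0],[1,-20,0,0,0.122,0,0],[1,-10,0,0,0.122,0,0]]'; python3 -c "
from h import *
st();to([.40,-.20,.25],-93);to([.394,.195,.25],-93)"
```

```text
t: 0.4
eef_pos: [0.1709, -0.5206, 0.2521]
orientation: [-73.7, 89.5, 103.0]
contact_force: [-0.2, -0.1, -0.5]
width: 0.085
t0.40 p [ 170.9 -520.6  252.1] toolx [-0.002  0.008 -1.   ] jaw yaw -93.2 F [-0.2 -0.1 -0.5] M [ 0.04  0.02 -0.02] w 85.0 q [-76.7  17.5  91.2   0.   71.7  16.5]
tool shift mm [   4.2 -332.9 -210.8]
yaw -93 rotvec tool [-0.004  0.002  0.008]
yaw 87 rotvec tool [ 3.138  0.012 -0.004]
tool shift mm [   7.4 -727.  -182.6]
yaw -93 rotvec tool [-0.004  0.002  0.008]
yaw 87 rotvec tool [ 3.138  0.012 -0.004]
```

```bash
python3 -m jog '[[1,0,-20,-20,0,0,0],[1,0,-37,-25,0,0,0],[1,0,-37,-25,0,0,0],[1,0,-37,-25,0,0,0],[1,0,-37,-25,0,0,0],[1,0,-37,-25,0,0,0],[1,0,-37,-25,0,0,0],[1,0,-37,-25,0,0,0],[1,0,-37,-25,0,0,0],[1,0,-20,-10,0,0,0],[1,0,0,0,0,0,0]]'; python3 -c "
from h import *
snap('wrist','w1'); snap('top','t1',(140,100,480,300),2.3); st();to([.394,.195,.25],-93)"
```

```text
t: 1.32
eef_pos: [0.4119, -0.2116, 0.2543]
orientation: [-74.3, 89.7, 101.6]
contact_force: [0.3, -0.9, -0.3]
width: 0.0852
t1.42 p [ 410.7 -214.1  254.2] toolx [-0.002  0.004 -1.   ] jaw yaw -94.2 F [ 0.  -0.2  0.9] M [-0.04  0.02  0.03] w 85.5 q [-33.4   8.  103.    0.2  69.2  60.7]
tool shift mm [   6.1 -406.8   46.3]
yaw -93 rotvec tool [-0.02   0.002  0.004]
yaw 87 rotvec tool [ 3.121e+00  7.000e-03 -3.000e-03]
```

View pics/w1.png

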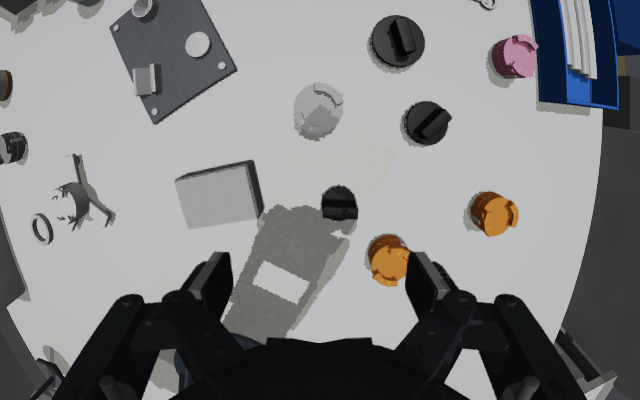

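```bash
python3 -m jog '[[1,0,-20,0,0,0,0],[1,0,-40,4,0,0,0],[1,0,-40,5,0,0,0],[1,0,-40,5,0,0,0],[1,0,-40,5,0,0,0],[1,0,-40,5,0,0,0],[1,0,-40,5,0,0,0],[1,0,-40,5,0,0,0],[1,0,-40,5,0,0,0],[1,0,-40,5,0,0,0],[1,0,-15,0,0,0,0],[1,0,0,0,0,0,0]]'; python3 -c "
from h import *
snap('wrist','w2'); snap('top','t2',(0,0,640,400),1.25); st();to([.394,.195,.25],-93)"
```

```text
t: 2.42
eef_pos: [0.3967, 0.1848, 0.2548]
orientation: [-78.7, 89.9, 95.8]
contact_force: [1.1, -1.2, 0.3]
width: 0.085
t2.52 p [396.7 182.7 254.7] toolx [-0.001  0.001 -1.   ] jaw yaw -95.6 F [ 0.6  0.1 -0.1] M [ 0.    0.   -0.04] w 85.2 q [1.860e+01 4.900e+00 1.065e+02 1.000e-01 6.860e+01 1.141e+02]
tool shift mm [  4.7 -12.    3.8]
yaw -93 rotvec tool [-0.045  0.001  0.001]
yaw 87 rotvec tool [ 3.096e+00  1.000e-03 -1.000e-03]
```

View pics/w2.png

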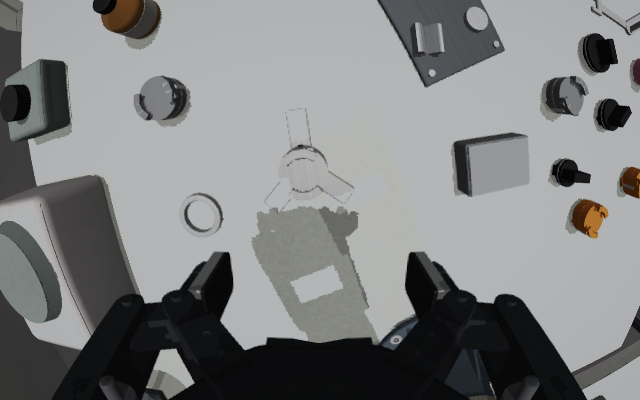

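View pics/t2.png

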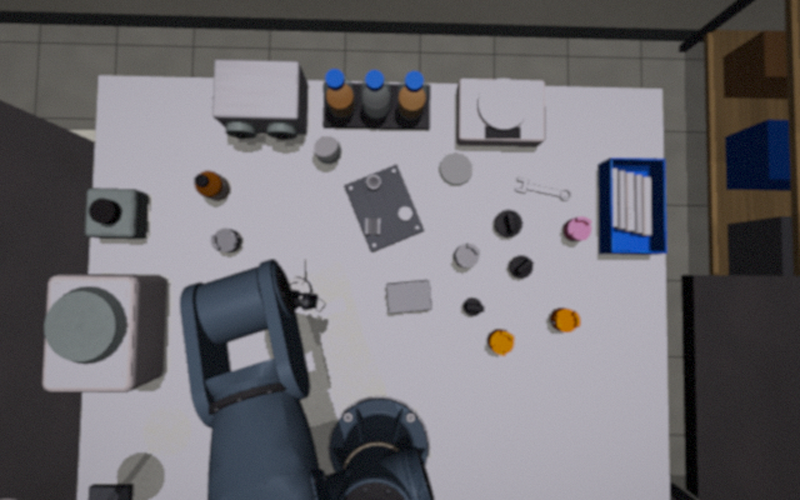

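```bash
cat >> h.py <<'E'
def circ(x,y,z,r,n=60):
    a=np.linspace(0,2*np.pi,n); return np.stack([x+r*np.cos(a),y+r*np.sin(a),np.full(n,z)],1)
def loc(x,y,z,yaw,P):
    c,s=np.cos(np.radians(yaw)),np.sin(np.radians(yaw)); P=np.atleast_2d(np.array(P,float))
    return np.stack([x+c*P[:,0]-s*P[:,1],y+s*P[:,0]+c*P[:,1],z+P[:,2]],1)
def over(name,lines,out,crop,s,fish=True):
    c,im=load(name); im=im[crop[1]:crop[3],crop[0]:crop[2]]; im=cv2.resize(im,None,fx=s,fy=s,interpolation=cv2.INTER_CUBIC)
    for L,col in lines:
        q=((proj(c,L,fish)-[crop[0]-.0,crop[1]])+.5)*s
        cv2.polylines(im,[np.round(q).astype(int)],False,col,1)
    cv2.imwrite('pics/'+out+'.png',im)
def tripod(x,y,z,yaw):
    L=[(circ(x,y,z+.075,.03),(0,0,255)),(circ(x,y,z+.075,.0205),(0,100,255))]
    for f in [(.065,0),(-.04,.045),(-.04,-.045)]:
        L.append((loc(x,y,z,yaw,[(0,0,.026),f+(.026,)]),(0,200,0)))
        p=loc(x,y,z,yaw,[f+(.01,)])[0]; L.append((circ(p[0],p[1],p[2],.01),(255,0,0)))
    return L
def base(x,y,yaw):
    L=[]
    for f,r,z,co in [((.065,0),.0125,.032,(0,0,255)),((-.04,-.045),.018,.02,(0,255,0))]:
        p=loc(x,y,0,yaw,[f+(z,)])[0]; L.append((circ(p[0],p[1],z,r),co))
    g=np.array([-.04,.045]); d=np.array([.105,-.045]);d/=np.linalg.norm(d)
    L.append((loc(x,y,0,yaw,[(*(g-d*.02),.032),(*(g+d*.02),.032)]),(255,0,255)))
    L.append((loc(x,y,0,yaw,[(-.095,.075,.01),(.095,.075,.01),(.095,-.075,.01),(-.095,-.075,.01),(-.095,.075,.01)]),(255,255,0)))
    return L
E
python3 - <<'E'
from h import *
c,im=load('w2')
p=px2w(c,(303,170),.075,True); f=px2w(c,(297,112),.02,True); print(p,f)
yaw=np.degrees(np.arctan2(*(f-p)[1::-1])); print(yaw)
over('w2',tripod(p[0],p[1],0,yaw),'w2o',(220,70,400,230),4)
show(im,'w2z',(220,70,400,230),4)
E
```

```text
[0.40301471 0.20209683 0.075     ] [0.47003301 0.20587146 0.02      ]
3.2236252212220884
```

View pics/w2o.png

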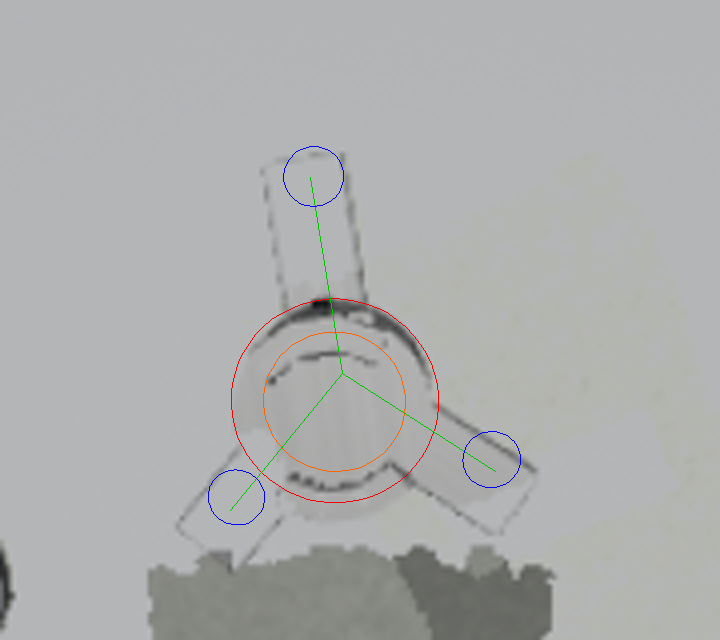

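View pics/w2z.png

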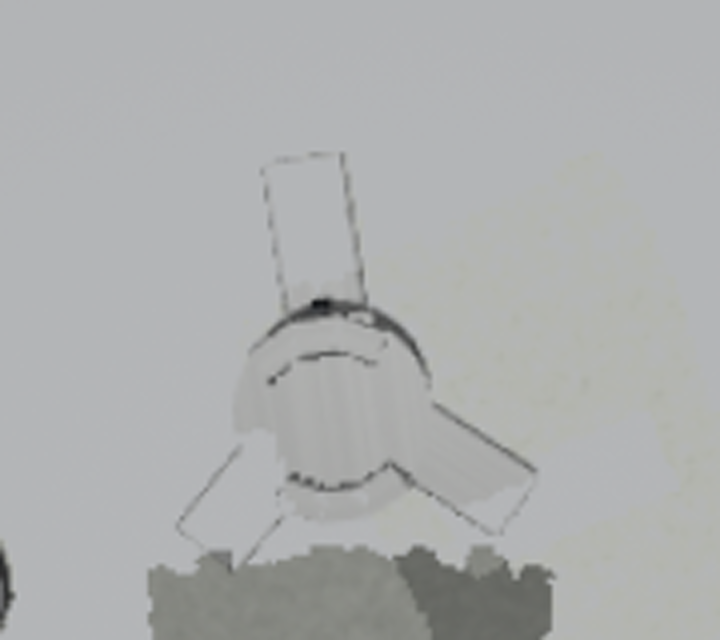

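```bash
python3 -m jog '[[1,20,0,0,-0.12,0,0],[1,30,0,0,-0.045,0,0],[1,30,-10,0,0,0,0],[1,20,-7,-1,0,0,0],[1,0,0,0,0,0,0]]'; python3 -c "
from h import *
snap('wrist','w3'); st();to([.3985,.2021,.035],93.5)"
```

```text
t: 2.93
eef_pos: [0.3999, 0.1913, 0.153]
orientation: [-176.6, 89.7, 7.1]
contact_force: [0.4, -0.2, -0.1]
width: 0.0854
t2.98 p [400.4 191.2 154.6] toolx [ 0.006  0.001 -1.   ] jaw yaw -86.3 F [-0.6  0.7  0.5] M [-0.04  0.03 -0.02] w 85.8 q [ 1.960e+01  1.270e+01  1.129e+02 -1.000e-01  5.410e+01  1.059e+02]
tool shift mm [119.6 -11.    1.9]
yaw 93.5 rotvec tool [-3.138e+00 -1.000e-03 -9.000e-03]
yaw 273.5 rotvec tool [ 0.004 -0.006  0.   ]
```

View pics/w3.png

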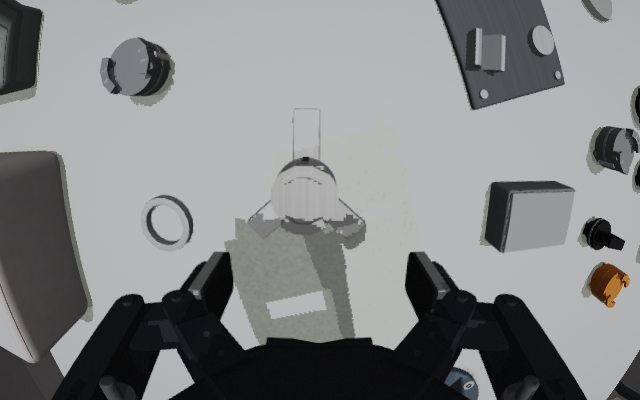

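```bash
python3 - <<'E'
from h import *
over('w3',tripod(.3985,.2021,0,3.5),'w3o',(220,90,400,250),4)
E
```

```text
(no output)
```

View pics/w3o.png

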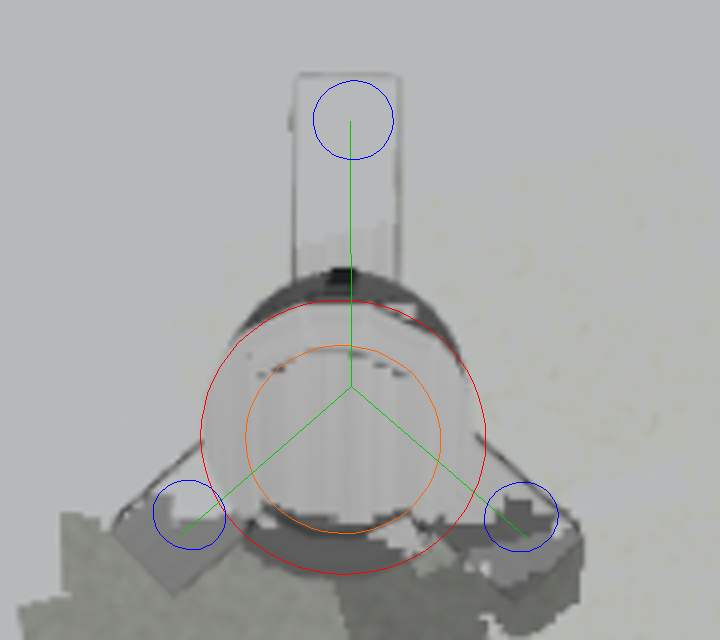

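```bash
python3 -m jog '[[1,20,-6,1,0,0,0],[1,30,-5,1,0,-0.006,0],[1,30,0,0,0,0,0],[1,25,0,0,0,0,0],[1,13,0,0,0,0,0],[1,0,0,0,0,0,0]]'; python3 -c "
from h import *
st();to([.3985,.2021,.033],93.5)"
```

```text
t: 3.48
eef_pos: [0.4071, 0.1968, 0.0421]
orientation: [-165.8, 89.2, 17.4]
contact_force: [-0.5, -0.3, -0.5]
width: 0.0854
t3.48 p [407.1 196.8  42.1] toolx [ 0.014  0.004 -1.   ] jaw yaw -86.8 F [-0.5 -0.3 -0.5] M [-0.02  0.    0.  ] w 85.4 q [ 1.990e+01  2.470e+01  1.166e+02 -1.000e-01  3.780e+01  1.068e+02]
tool shift mm [ 9.  -5.7  8.4]
yaw 93.5 rotvec tool [3.136 0.005 0.022]
yaw 273.5 rotvec tool [-0.005 -0.014  0.003]
```

```bash
python3 -m jog '[[1,4,-5,7,0,-0.012,0],[1,3,0,1,0,0,0],[1,0,0,0,0,0,0]]'; python3 -c "
from h import *
st();to([.3985,.2021,.033],93.5)"
```

```text
t: 3.73
eef_pos: [0.4011, 0.2005, 0.0383]
orientation: [-136.7, 89.6, 46.3]
contact_force: [-0.4, 0.3, -0.5]
width: 0.0855
t3.73 p [401.1 200.5  38.3] toolx [ 0.005  0.005 -1.   ] jaw yaw -87.0 F [-0.4  0.3 -0.5] M [-0.02  0.03  0.01] w 85.5 q [ 20.5  25.1 116.9   0.3  37.7 107.3]
tool shift mm [ 5.3 -1.7  2.5]
yaw 93.5 rotvec tool [3.133 0.007 0.008]
yaw 273.5 rotvec tool [-0.008 -0.005  0.005]
```

Close now, with small corrections.

```bash
python3 -m jog '[[1,5,-2,2.5,0,0,0],[1,0,0,0,0,0,0],[0,0,0,0,0,0,0],[0,0,0,0,0,0,0],[0,0,0,0,0,0,0],[0,0,0,0,0,0,0],[0,0,0,0,0,0,0],[0,0,0,0,0,0,0],[0,0,0,0,0,0,0],[0,0,0,0,0,0,0]]'; python3 -c "
from h import *
st();snap('wrist','w4')"
```

```text
t: 4.57
eef_pos: [0.4001, 0.2032, 0.0361]
orientation: [-148.6, 89.3, 34.5]
contact_force: [1.1, 0.0, -0.7]
width: 0.0
t4.57 p [400.1 203.2  36.1] toolx [ 0.01   0.007 -1.   ] jaw yaw -86.9 F [ 1.1  0.  -0.7] M [-0.01 -0.01  0.01] w 0.0 q [ 20.9  25.2 117.1   0.3  37.  107.6]
```

View pics/w4.png

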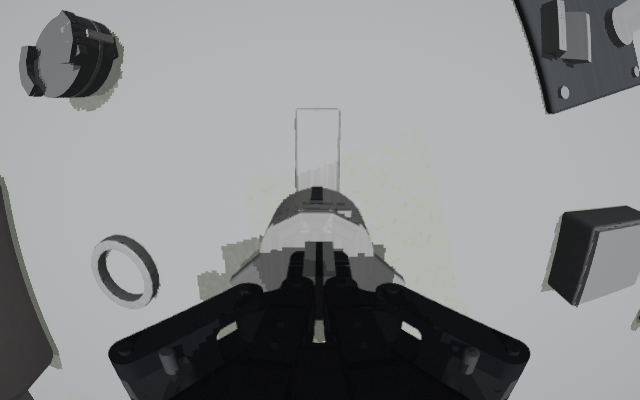

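```bash
python3 - <<'E'
from h import *
c,im=load('w4'); p,R,s=tool(); print(c['position'],c['orientation'])
for d in (0,-.019,-.05,-.1): print(d,proj(c,p+R[:,0]*d,True))
over('w4',tripod(.3985,.2021,0,3.5)+[(circ(*(p+R[:,0]*0),.004),(0,255,255))],'w4o',(200,90,440,340),2.4)
E
```

```text
[0.47097068 0.20506956 0.20736701] [163.87171867   0.42107152 -86.88851141]
0 [[317.498511   235.20898326]]
-0.019 [[317.32483503 248.92472603]]
-0.05 [[316.95502079 278.43369838]]
-0.1 [[315.98254511 358.18514915]]
```

View pics/w4o.png

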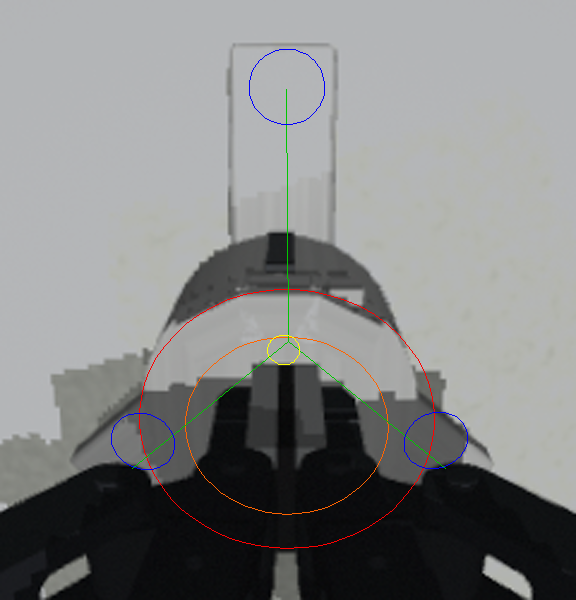

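```bash
python3 - <<'E'
from h import *
c,im=snap('scene','s4',(340,120,520,270),4.4); st()
p=np.array([.4,.203,.036]); print(proj(c,p))
over('s4',tripod(.3985,.2021,0,3.5)+[(circ(*p,.003),(0,255,255))],'s4o',(340,120,520,260),4.4,False)
E
```

```text
t4.67 p [400.1 203.2  36. ] toolx [ 0.01   0.007 -1.   ] jaw yaw -86.9 F [-0.1 -0.2 -0.7] M [-0.02  0.12 -0.  ] w 0.2 q [ 20.9  25.2 117.1   0.3  37.  107.6]
[[409.4856197  205.68330349]]
```

View pics/s4o.png

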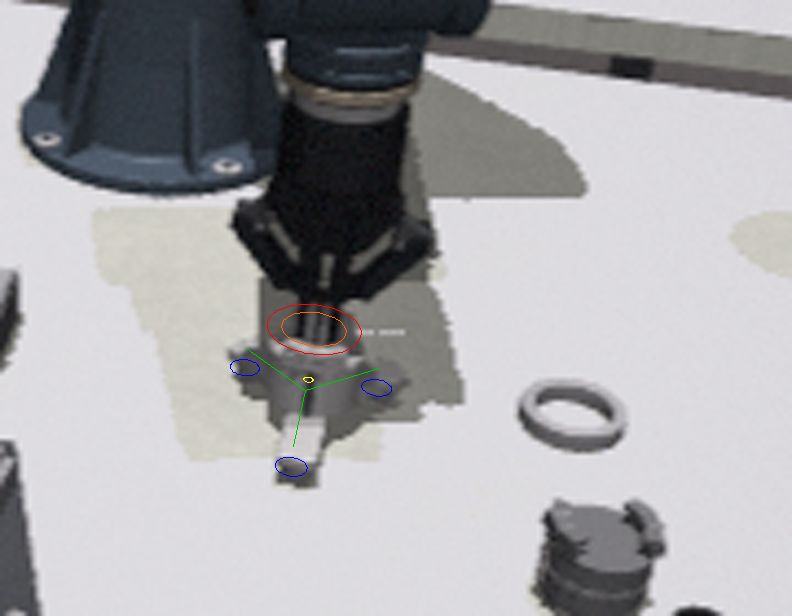

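```bash
python3 - <<'E'
from h import *
c,im=load('s4'); show(im,'s4z',(380,160,450,240),7)
c,im=load('w4'); show(im,'w4z',(230,170,410,320),4.4)
E
```

```text
(no output)
```

View pics/s4z.png

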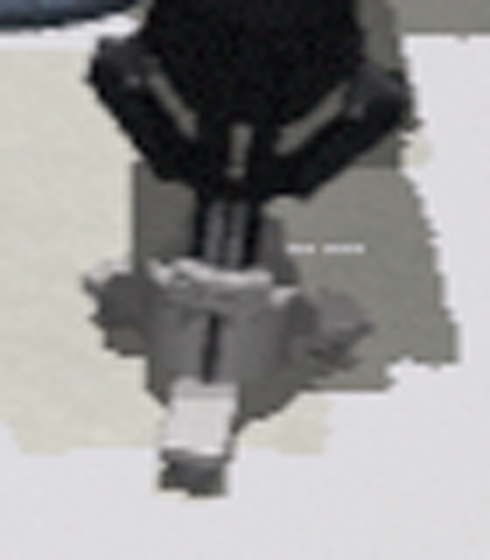

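View pics/w4z.png

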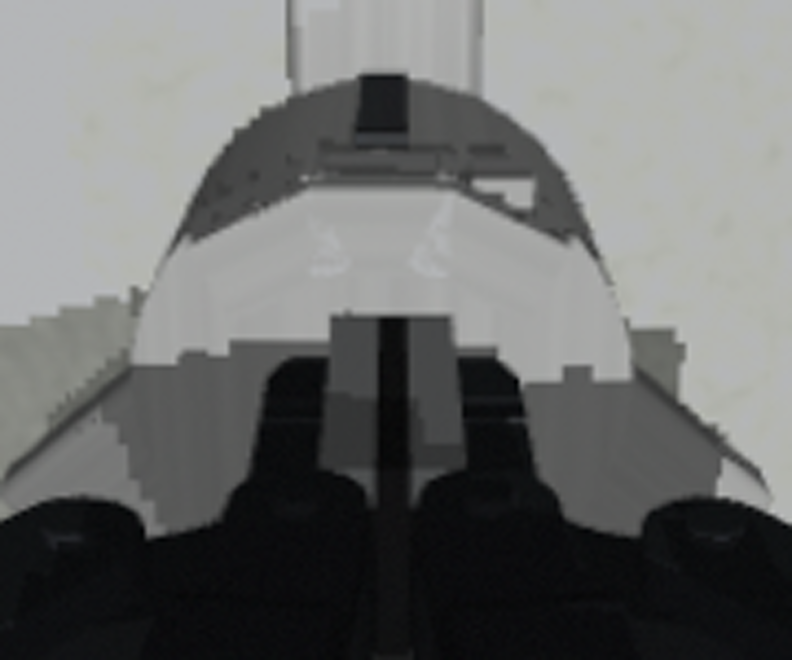

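```bash
python3 - <<'E'
from h import *
c,im=load('w4'); p,R,s=tool()
for off in (.008,.011):
  for d in (0,-.01,-.02,-.026,-.03): print(off,d,proj(c,p+R[:,0]*d-R[:,2]*off+R[:,1]*.01,True))
# open fingers in w3
E
```

```text
0.008 0 [[334.50652761 222.74140906]]
0.008 -0.01 [[335.33933321 229.07139625]]
0.008 -0.02 [[336.26191821 236.1163251 ]]
0.008 -0.026 [[336.86433953 240.73518218]]
0.008 -0.03 [[337.28843047 243.99573025]]
0.011 0 [[334.5957162 217.9558147]]
0.011 -0.01 [[335.44175475 224.06564307]]
0.011 -0.02 [[336.38045337 230.87489971]]
0.011 -0.026 [[336.99425425 235.3448136 ]]
0.011 -0.03 [[337.42677535 238.50296173]]
```

```bash
python3 -m jog '[[0,-5,0,0,0,0,0],[0,-10,0,0,0,0,0],[0,-20,0,0,0,0,0],[0,-30,0,0,0,0,0],[0,0,0,0,0,0,0]]'; python3 -c "
from h import *
st();c,im=snap('wrist','w5'); p,R,s=tool()
print(proj(c,p-R[:,2]*.011,True))"
```

```text
t: 5.08
eef_pos: [0.3987, 0.2025, 0.105]
orientation: [-144.2, 89.5, 38.9]
contact_force: [1.2, 0.7, 0.2]
width: 0.0002
t5.08 p [398.7 202.5 105. ] toolx [ 0.007  0.006 -1.   ] jaw yaw -86.9 F [1.2 0.7 0.2] M [-0.04 -0.03 -0.05] w 0.2 q [ 20.8  17.6 115.    0.2  46.9 107.6]
[[317.99585759 218.18674399]]
```

View pics/w5.png

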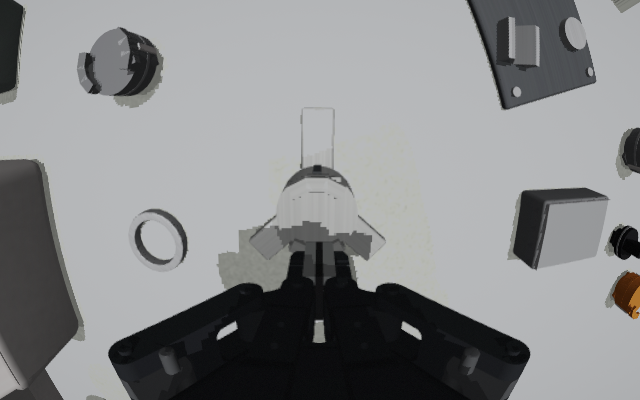

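```bash
python3 -m jog '[[1,0,0,0,0,0,0],[1,0,0,0,0,0,0],[1,0,0,0,0,0,0],[1,0,0,0,0,0,0],[1,0,0,0,0,0,0],[1,0,0,0,0,0,0],[1,15,0,0,0,-0.004,0.004],[1,20,0,0,0,0,0],[1,20,0,0,0,0,0],[1,12,0,0,0,0,0],[1,0,0,0,0,0,0]]'; python3 -c "
from h import *
st();to([.3985,.2021,.010],93.5)"
```

```text
t: 6.05
eef_pos: [0.3969, 0.2018, 0.0317]
orientation: [2.3, 90.0, -174.6]
contact_force: [-0.2, 0.5, -0.5]
width: 0.0854
t6.05 p [396.9 201.8  31.7] toolx [-0. -0. -1.] jaw yaw -86.9 F [-0.2  0.5 -0.5] M [-0.02  0.01 -0.01] w 85.4 q [ 21.   25.8 117.2   0.   37.1 107.9]
tool shift mm [21.7 -0.2 -1.6]
yaw 93.5 rotvec tool [ 3.134e+00 -0.000e+00 -1.000e-03]
yaw 273.5 rotvec tool [-0.008  0.    -0.   ]
```

```bash
python3 -m jog '[[1,9,0,-1.5,0,0,0],[1,9,0,0,0,0,0],[1,4,0,0,0,0,0],[1,0,0,0,0,0,0]]'; python3 -c "
from h import *
st();snap('wrist','w6')"; python3 -m jog '[[0,0,0,0,0,0,0],[0,0,0,0,0,0,0],[0,0,0,0,0,0,0],[0,0,0,0,0,0,0],[0,0,0,0,0,0,0],[0,0,0,0,0,0,0]]';python3 -c "
from h import *
st();snap('wrist','w7')"
```

```text
t: 6.38
eef_pos: [0.3989, 0.202, 0.0083]
orientation: [2.3, 90.0, -174.6]
contact_force: [0.1, 0.0, 0.4]
width: 0.0856
t6.38 p [398.9 202.    8.3] toolx [-0. -0. -1.] jaw yaw -86.9 F [0.1 0.  0.4] M [-0.    0.01  0.  ] w 85.6 q [ 20.9  28.7 117.3   0.   34.  107.8]
t: 6.93
eef_pos: [0.3998, 0.2021, 0.0103]
orientation: [-168.1, 89.9, 14.9]
contact_force: [1.4, 0.4, -6.3]
width: 0.0581
t6.93 p [399.8 202.1  10.3] toolx [ 0.002  0.001 -1.   ] jaw yaw -86.9 F [ 1.4  0.4 -6.3] M [-0.04 -0.26  0.02] w 58.1 q [ 20.9  28.5 117.3  -0.   34.1 107.8]
```

View pics/w7.png

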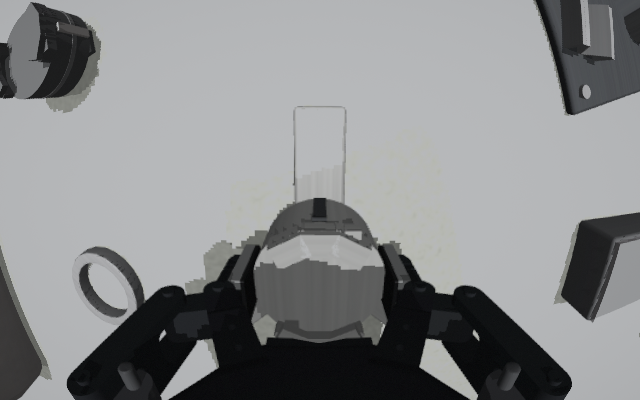

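```bash
python3 -m jog '[[0,0,0,0,0,0,0],[0,-5,0,0,0,0,0],[0,-10,0,0,0,0,0],[0,-20,0,0,0,0,0],[0,-25,0,0,0,0,0],[0,-25,0,0,0,0,0],[0,-10,0,0,0,0,0],[0,0,0,0,0,0,0]]';python3 -c "
from h import *
st();snap('wrist','w8');snap('scene','s8',(340,100,540,260),4)"
```

```text
t: 7.65
eef_pos: [0.3958, 0.2009, 0.1105]
orientation: [16.3, 89.6, -160.7]
contact_force: [1.5, 0.0, -9.0]
width: 0.0583
t7.65 p [395.8 200.9 110.5] toolx [-0.006 -0.002 -1.   ] jaw yaw -86.9 F [ 1.5  0.  -9. ] M [ 0.06 -0.08  0.05] w 58.3 q [ 20.9  17.2 114.6   0.   48.6 107.8]
```

View pics/w8.png

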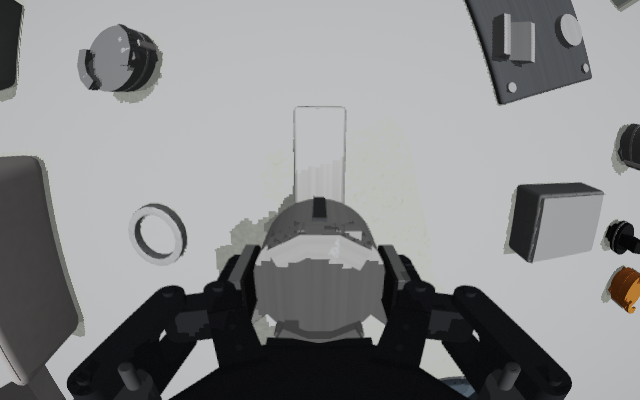

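View pics/s8.png

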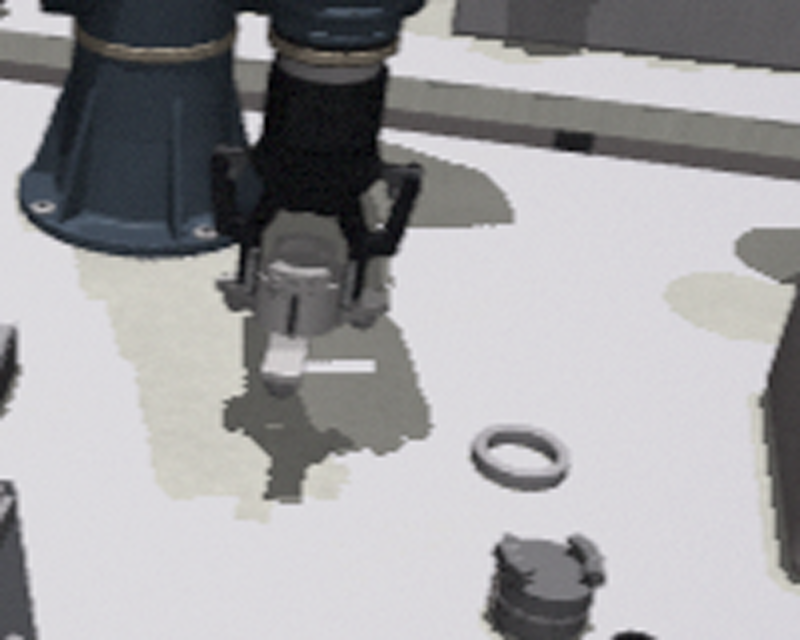

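```bash
python3 -c "
from h import *
to([.50,.03,.22],-69)"
```

```text
tool shift mm [-111.8  176.3  -94.7]
yaw -69 rotvec tool [-0.313  0.009 -0.001]
yaw 111 rotvec tool [ 2.828e+00 -2.000e-03 -1.300e-02]
```

```bash
python3 -m jog '[[0,-20,10,-5,0,0.003,0],[0,-30,25,-15,0,0.003,0],[0,-30,35,-20,0,0.003,0],[0,-25,35,-20,0,0,0],[0,-5,35,-20,0,0,0],[0,0,30,-15,0,0,0],[0,0,10,-5,-0.08,0,0],[0,0,0,0,-0.12,0,0],[0,0,0,0,-0.1,0,0],[0,0,0,0,0,0,0]]';python3 -c "
from h import *
st();snap('wrist','w9')"
```

```text
t: 8.58
eef_pos: [0.4977, 0.0236, 0.2036]
orientation: [-4.0, 88.6, -163.0]
contact_force: [-0.0, -0.4, -9.2]
width: 0.0583
t8.58 p [497.7  23.6 203.6] toolx [-0.024 -0.007 -1.   ] jaw yaw -69.0 F [-0.  -0.4 -9.2] M [ 0.03 -0.05 -0.02] w 58.3 q [ -2.4  15.5 101.2  -0.5  64.7  66.8]
```

View pics/w9.png

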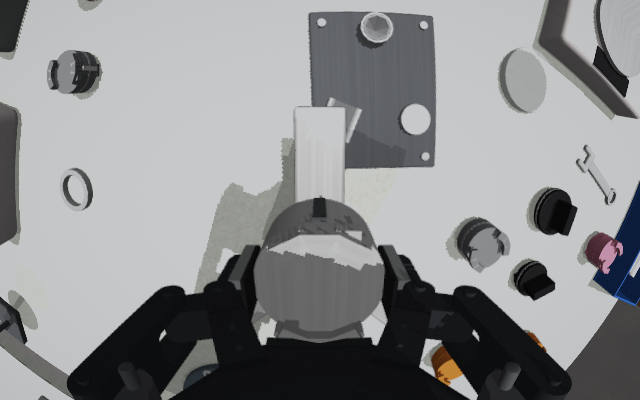

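```bash
python3 - <<'E'
from h import *
c,im=load('w9'); show(im,'w9z',(290,0,450,180),4.4)
show(im,'w9t',(230,95,410,350),3)
E
```

```text
(no output)
```

View pics/w9z.png

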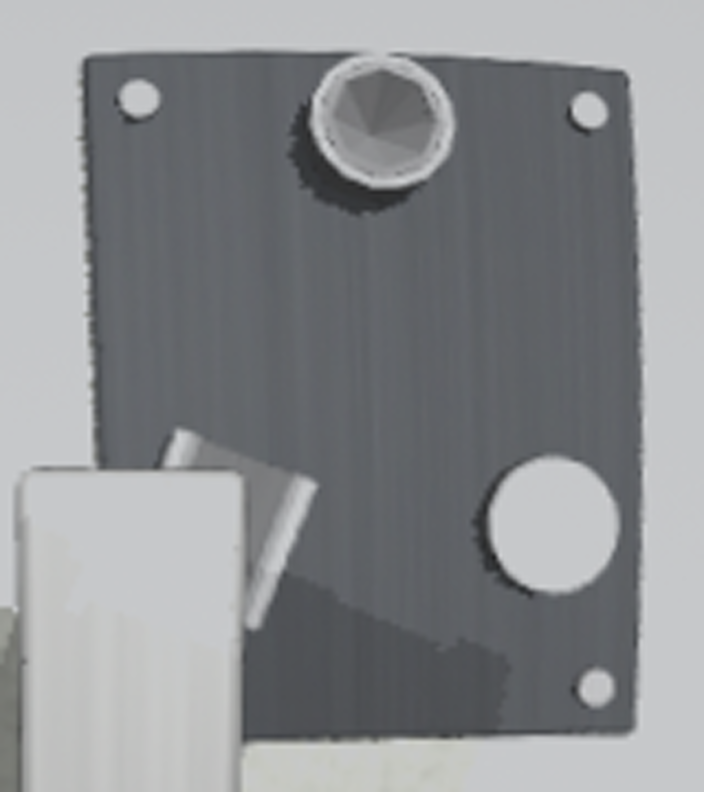

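View pics/w9t.png

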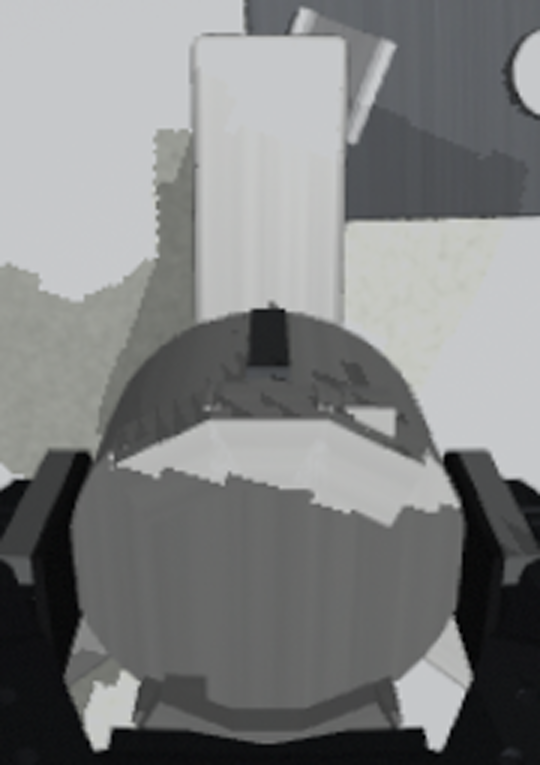

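```bash
python3 - <<'E'
from h import *
from scipy.optimize import least_squares
c,im=load('w9')
z=lambda u,v:np.array([290+(u+.5)/4.4-.5,(v+.5)/4.4-.5])
obs=[(z(382,120),(.065,0,.032)),(z(553,524),(-.04,-.045,.02)),(z(85,58),(.095,.075,.01)),(z(628,72),(.095,-.075,.01)),(z(633,732),(-.095,-.075,.01))]
def f(b): return np.concatenate([proj(c,loc(b[0],b[1],0,b[2],[m]),True)[0]-o for o,m in obs])
r=least_squares(f,[.611,-.002,21],x_scale=[.01,.01,1]); print(r.x,np.round(r.fun,1))
over('w9',base(*r.x),'w9o',(290,0,450,180),4.4)
# top camera check
ct=vision.get_calibration('top'); print(np.round(proj(ct,loc(*r.x[:2],0,r.x[2],[(.065,0,.032),(-.04,.045,.03),(-.04,-.045,.02)])),1))
# arm end
for n,(u,v),s,o in [('w2',(304,157),4,(220,70)),('w3',(348,73),4,(220,90))]:
    cc,_=load(n); q=px2w(cc,(o[0]+(u+.5)/s-.5,o[1]+(v+.5)/s-.5),.026,True); print(n,q, q-[.3985,.2021,0])
cc,_=load('w7'); q=px2w(cc,(319.5,107),.026,True); print('w7',q)
for k in (0,1):
    pass
E
```

```text
[ 6.11428671e-01 -2.83555262e-03  2.32228013e+01] [ 0.4  2.1 -0.2  2.9 -1.5 -2.7  0.5 -2.3  0.8 -0.5]
[[298.4 145.8]
 [297.8 181.5]
 [323.9 171.2]]
w2 [0.47422736 0.20677306 0.026     ] [0.07572736 0.00467306 0.026     ]
w3 [0.47486482 0.20723448 0.026     ] [0.07636482 0.00513448 0.026     ]
w7 [0.47407492 0.2050326  0.026     ]
```

View pics/w9o.png

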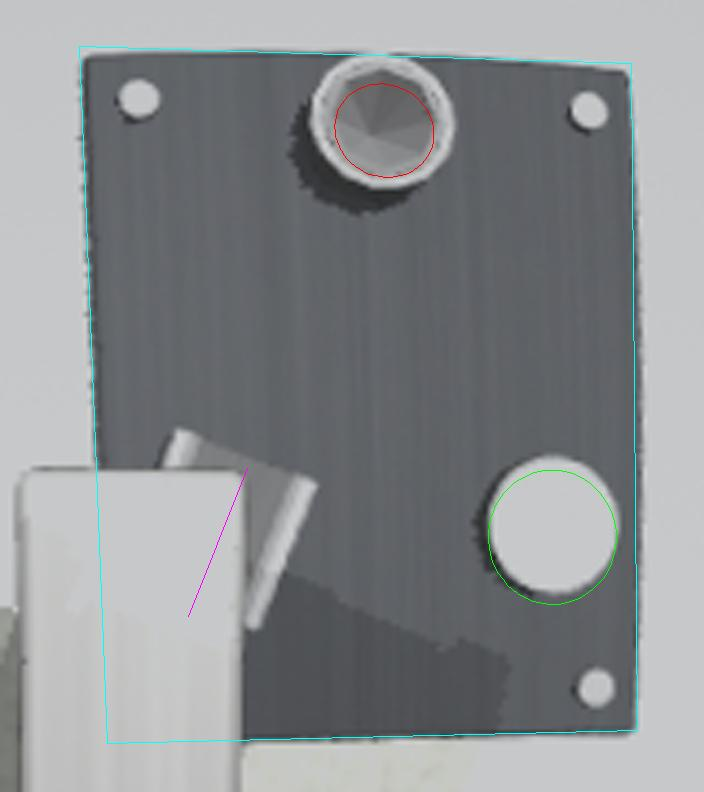

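```bash
python3 - <<'E'
from h import *
from scipy.optimize import least_squares
c,im=load('w9')
z=lambda u,v:np.array([290+(u+.5)/4.4-.5,(v+.5)/4.4-.5])
obs=[(z(382,120),(.065,0,.032),0),(z(553,524),(-.04,-.045,.02),0),(z(85,58),(.095,.075,.01),1),(z(628,72),(.095,-.075,.01),1),(z(633,732),(-.095,-.075,.01),1)]
def f(b): return np.concatenate([proj(c,loc(b[0],b[1],0,b[2],[np.array(m)+[b[3]*k,0,0]]),True)[0]-o for o,m,k in obs])
r=least_squares(f,[.611,-.002,21,0.],x_scale=[.01,.01,1,.01]); print(r.x,np.round(r.fun,1))
b=r.x[:3]
over('w9',base(*b),'w9o',(290,0,450,180),4.4)
ct=vision.get_calibration('top'); print(np.round(proj(ct,loc(*b[:2],0,b[2],[(.065,0,.032),(-.04,.045,.03),(-.04,-.045,.02)])),1))
p,R,s=tool(); print(p)
# tripod in hand: end of arm pixel 319.5,107 at z=TCP z-.010+.026
q=px2w(c,(319.5,107),p[2]-.010+.026,True); print('armend',q,(q-p)@R)
E
```

```text
[ 6.14122936e-01 -1.72838757e-03  2.32799745e+01 -5.31108029e-03] [ 0.2 -0.4 -0.1  0.3 -1.4 -0.8  0.6 -0.5  0.9  1.4]
[[298.  144.9]
 [297.5 180.7]
 [323.6 170.4]]
[0.49740997 0.02376735 0.20349555]
armend [0.56759454 0.0494772  0.21949555] [-0.01788809  0.00074078 -0.07431243]
```

View pics/w9o.png

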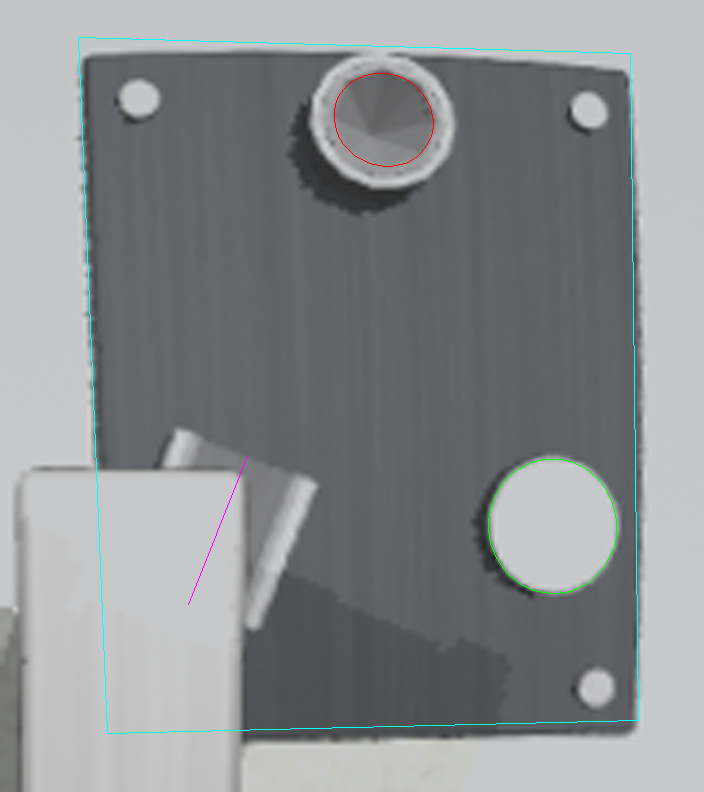

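```bash
python3 -c "
from h import *
to([.6155,-.001,.12],-66.7)"
```

```text
tool shift mm [  80.8   65.1 -103.8]
yaw -66.7 rotvec tool [-0.045  0.025  0.002]
yaw 113.3 rotvec tool [ 3.096  0.004 -0.039]
```

```bash
python3 -m jog '[[0,0,10,-15,-0.045,0.025,0],[0,0,20,-30,0,0,0],[0,0,20,-30,0,0,0],[0,15,12,-22,0,0,0],[0,25,0,-5,0,0,0],[0,25,0,0,0,0,0],[0,10,0,0,0,0,0],[0,0,0,0,0,0,0]]';python3 -c "
from h import *
st();to([.6155,-.001,.10],-66.7);snap('wrist','w10');snap('scene','s10',(230,130,430,290),4)"
```

```text
t: 9.3
eef_pos: [0.6154, 0.0083, 0.1166]
orientation: [-39.4, 89.2, 162.4]
contact_force: [-0.8, 0.8, -9.4]
width: 0.0576
t9.30 p [615.4   8.3 116.6] toolx [-0.013  0.004 -1.   ] jaw yaw -68.2 F [-0.8  0.8 -9.4] M [-0.04 -0.    0.01] w 57.6 q [-3.7 32.7 88.3  0.2 59.7 64.4]
tool shift mm [16.6  8.8  3.2]
yaw -66.7 rotvec tool [-0.026  0.01   0.008]
yaw 113.3 rotvec tool [ 3.116  0.013 -0.016]
```

View pics/s10.png

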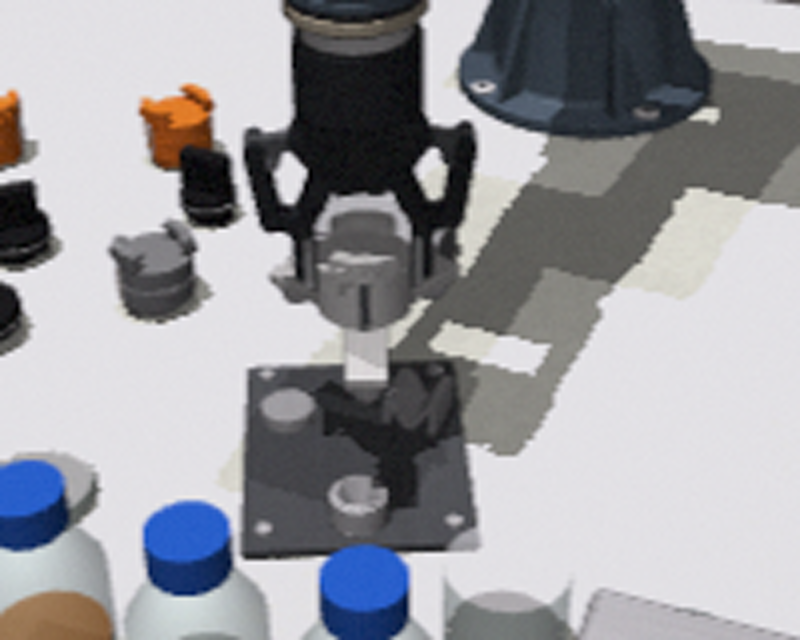

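View pics/w10.png

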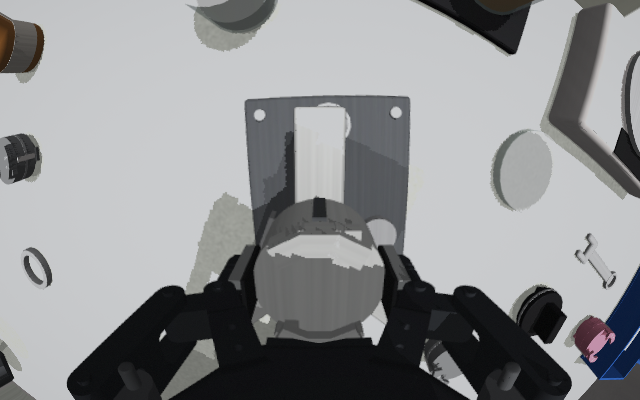

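```bash
python3 - <<'E'
from h import *
b=(.6141,-.0017,23.3)
over('w10',base(*b),'w10o',(220,80,440,270),3.6)
c,_=load('w10');p=np.array([.6154,.0083,.1166])
q=px2w(c,(319.5,107),p[2]-.010+.026,True); print('armend',q)
E
```

```text
armend [0.68478435 0.03497446 0.1326    ]
```

View pics/w10o.png

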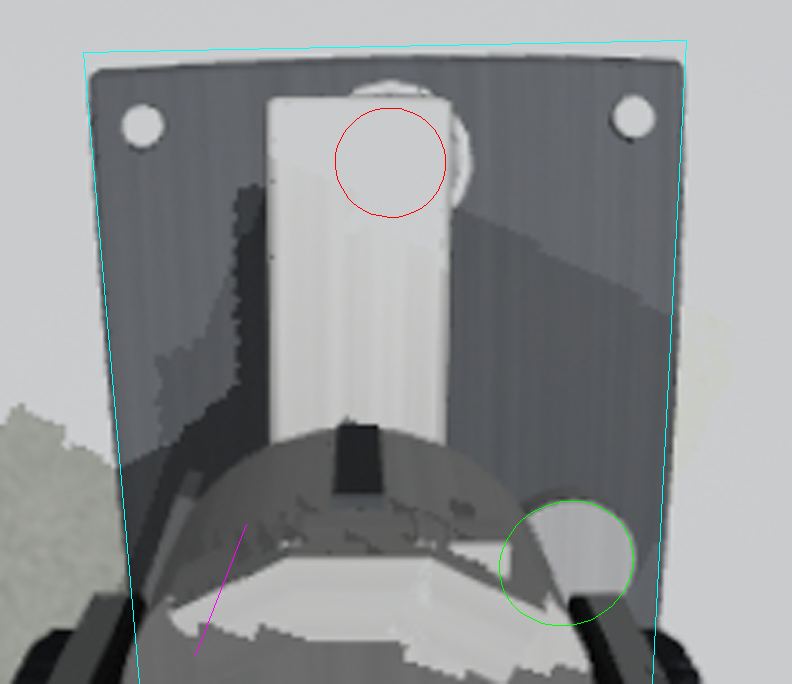

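```bash
python3 -m jog '[[0,10,9,3,-0.026,0.01,0.008],[0,15,0,0,0,0,0],[0,15,0,0,0,0,0],[0,0,0,0,0,0,0]]';python3 -c "
from h import *
st();to([.6155,-.001,.06],-66.7)"
```

```text
t: 9.73
eef_pos: [0.6199, -0.0013, 0.0857]
orientation: [153.6, 89.2, -3.1]
contact_force: [-1.5, 0.4, -9.4]
width: 0.0578
t9.73 p [619.9  -1.3  85.7] toolx [ 0.014 -0.001 -1.   ] jaw yaw -66.7 F [-1.5  0.4 -9.4] M [ 0.08  0.05 -0.04] w 57.8 q [-4.4 34.6 90.   0.  54.6 62.3]
tool shift mm [25.7 -2.1  4.3]
yaw -66.7 rotvec tool [-0.    -0.012 -0.006]
yaw 113.3 rotvec tool [ 3.141 -0.01   0.019]
```

```bash
python3 -m jog '[[0,5,-2,4,0,-0.012,-0.006],[0,10,0,0,0,0,0],[0,6,0,0,0,0,0],[0,0,0,0,0,0,0],[0,0,0,0,0,0,0]]';python3 -c "
from h import *
st();to([.6155,-.001,.04],-66.7)"
```

```text
t: 10.15
eef_pos: [0.6177, -0.0008, 0.0688]
orientation: [153.5, 89.6, -3.2]
contact_force: [-0.1, 0.3, -9.1]
width: 0.0579
t10.15 p [617.7  -0.8  68.8] toolx [ 0.006 -0.    -1.   ] jaw yaw -66.8 F [-0.1  0.3 -9.1] M [-0.05 -0.05 -0.  ] w 57.9 q [-4.4 35.9 90.5  0.  53.2 62.4]
tool shift mm [28.8 -0.7  2.2]
yaw -66.7 rotvec tool [-0.001 -0.006 -0.003]
yaw 113.3 rotvec tool [ 3.14  -0.004  0.009]
```

```bash
python3 -m jog '[[0,5,-1,2,0,-0.006,-0.003],[0,6,0,0.5,0,0,0],[0,6,0,0,0,0,0],[0,0,0,0,0,0,0]]';python3 -c "
from h import *
st();to([.6155,-.001,.04],-66.7);snap('scene','s11',(270,160,380,280),6);snap('wrist','w11',(220,80,440,270),3.6)"
```

```text
t: 10.48
eef_pos: [0.6153, -0.0008, 0.0512]
orientation: [153.6, 90.0, -3.2]
contact_force: [-0.4, 0.0, -9.0]
width: 0.0579
t10.48 p [615.3  -0.8  51.2] toolx [ 0.001 -0.    -1.   ] jaw yaw -66.8 F [-0.4  0.  -9. ] M [0.05 0.   0.03] w 57.9 q [-4.4 37.3 91.   0.  51.6 62.4]
tool shift mm [11.2  0.2 -0.1]
yaw -66.7 rotvec tool [-0.001 -0.001 -0.   ]
yaw 113.3 rotvec tool [ 3.14e+00 -0.00e+00  1.00e-03]
```

View pics/s11.png

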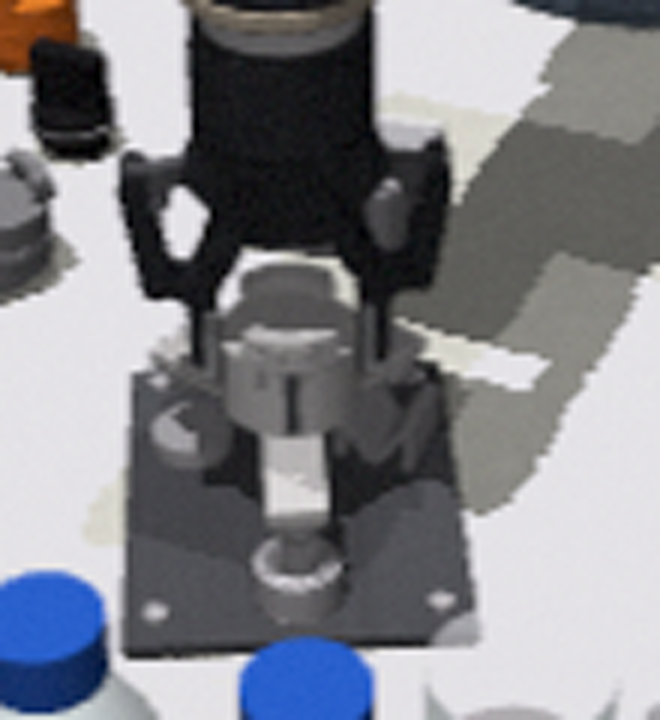

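View pics/w11.png

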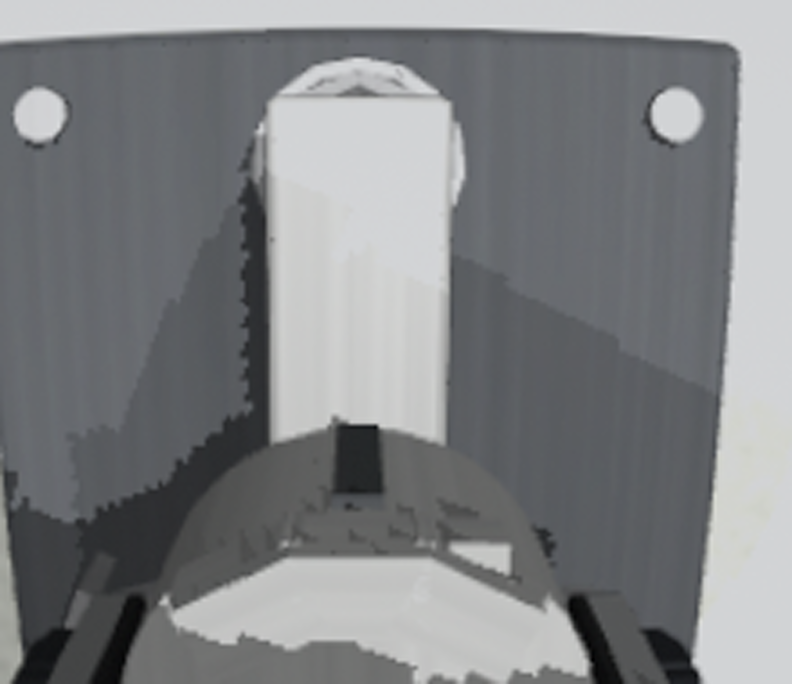

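```bash
python3 -m jog '[[0,4,0,0,0,0,0],[0,4,0,0,0,0,0],[0,2,0,0,0,0,0],[0,0,0,0,0,0,0]]';python3 -c "
from h import *
st();to([.6155,-.001,.03],-66.7)"; python3 -m jog '[[0,2.5,0,0,0,0,0],[0,2,0,0,0,0,0],[0,2,0,0,0,0,0],[0,0,0,0,0,0,0]]';python3 -c "
from h import *
st();to([.6155,-.001,.03],-66.7)"
```

```text
t: 10.92
eef_pos: [0.6165, -0.0009, 0.0418]
orientation: [152.4, 89.8, -4.4]
contact_force: [0.2, -1.0, -8.5]
width: 0.0585
t10.92 p [616.5  -0.9  41.8] toolx [ 0.003 -0.    -1.   ] jaw yaw -66.8 F [ 0.2 -1.  -8.5] M [ 0.05 -0.07  0.02] w 58.5 q [-4.4 38.1 91.2 -0.  50.6 62.4]
tool shift mm [11.8 -0.3  1. ]
yaw -66.7 rotvec tool [-0.001 -0.003 -0.001]
yaw 113.3 rotvec tool [ 3.14e+00 -2.00e-03  4.00e-03]
t: 11.25
eef_pos: [0.6165, -0.0009, 0.0346]
orientation: [152.7, 89.8, -4.0]
contact_force: [-0.3, 0.1, -10.1]
width: 0.058
t11.25 p [616.5  -0.9  34.6] toolx [ 0.003 -0.    -1.   ] jaw yaw -66.8 F [ -0.3   0.1 -10.1] M [ 0.07 -0.03 -0.03] w 58.0 q [-4.4 38.7 91.3  0.  49.8 62.4]
tool shift mm [ 4.6 -0.3  1. ]
yaw -66.7 rotvec tool [-0.001 -0.003 -0.001]
yaw 113.3 rotvec tool [ 3.14e+00 -2.00e-03  4.00e-03]
```

```bash
python3 -m jog '[[0,1.5,0,0,0,-0.003,0],[0,1.5,0,0,0,0,0],[0,0,0,0,0,0,0]]';python3 -c "
from h import *
st()"; python3 -m jog '[[0,1,0,0,0,0,0],[0,1,0,0,0,0,0],[0,0,0,0,0,0,0]]';python3 -c "
from h import *
st();to([.6155,-.001,.03],-66.7)"
```

```text
t: 11.5
eef_pos: [0.6167, -0.0008, 0.0314]
orientation: [77.8, 89.9, -79.0]
contact_force: [-0.8, -0.1, -8.7]
width: 0.0582
t11.50 p [616.7  -0.8  31.4] toolx [ 0.    -0.002 -1.   ] jaw yaw -66.8 F [-0.8 -0.1 -8.7] M [ 0.06 -0.02  0.06] w 58.2 q [-4.4 39.  91.2 -0.1 49.7 62.5]
t: 11.75
eef_pos: [0.6166, -0.0009, 0.0308]
orientation: [69.2, 89.9, -87.5]
contact_force: [-0.5, 0.8, -7.2]
width: 0.0579
t11.75 p [616.6  -0.9  30.8] toolx [ 0.    -0.002 -1.   ] jaw yaw -66.7 F [-0.5  0.8 -7.2] M [0.31 0.12 0.09] w 57.9 q [-4.4 39.1 91.2 -0.1 49.7 62.5]
tool shift mm [ 0.8 -0.3  1.1]
yaw -66.7 rotvec tool [-0.001  0.001 -0.002]
yaw 113.3 rotvec tool [ 3.141e+00 -3.000e-03 -1.000e-03]
```

```bash
python3 -m jog '[[0,0.8,0,0,0,0,0],[0,0.8,0,0,0,0,0],[0,0,0,0,0,0,0]]';python3 -c "
from h import *
st()"
```

```text
t: 12.0
eef_pos: [0.6166, -0.0009, 0.0307]
orientation: [73.5, 89.9, -83.2]
contact_force: [-2.0, 0.9, -6.9]
width: 0.0583
t12.00 p [616.6  -0.9  30.7] toolx [ 0.    -0.002 -1.   ] jaw yaw -66.7 F [-2.   0.9 -6.9] M [0.23 0.28 0.21] w 58.3 q [-4.4 39.1 91.2 -0.1 49.7 62.4]
```

```bash
python3 -m jog '[[0,2,0,0,0,0,0],[0,1.5,0,0,0,0,0]]';python3 -c "
from h import *
st()"; python3 -m jog '[[0,2,0,0,0,0,0],[0,1.5,0,0,0,0,0]]';python3 -c "
from h import *
st()"
```

```text
t: 12.17
eef_pos: [0.6167, -0.0009, 0.0302]
orientation: [76.7, 89.9, -80.0]
contact_force: [-12.9, 0.6, 16.4]
width: 0.0581
t12.17 p [616.7  -0.9  30.2] toolx [ 0.    -0.002 -1.   ] jaw yaw -66.7 F [-12.9   0.6  16.4] M [0.19 1.9  0.2 ] w 58.1 q [-4.3 39.1 91.2 -0.2 49.6 62.4]
t: 12.33
eef_pos: [0.6167, -0.0009, 0.0302]
orientation: [76.3, 89.9, -80.4]
contact_force: [-10.0, 0.2, 9.6]
width: 0.058
t12.33 p [616.7  -0.9  30.2] toolx [ 0.    -0.002 -1.   ] jaw yaw -66.6 F [-10.    0.2   9.6] M [0.1  1.5  0.18] w 58.0 q [-4.3 39.1 91.2 -0.2 49.6 62.4]
```

```bash
python3 -m jog '[[0,0,0,1,0,0,0],[0,0,0,0,0,0,0],[1,0,0,0,0,0,0],[1,0,0,0,0,0,0],[1,0,0,0,0,0,0],[1,0,0,0,0,0,0],[1,0,0,0,0,0,0],[1,0,0,0,0,0,0]]';python3 -c "
from h import *
st();snap('wrist','w12',(200,80,440,350),2.2);snap('scene','s12',(270,160,380,280),6)"
```

```text
t: 13.0
eef_pos: [0.6198, -0.0016, 0.0328]
orientation: [140.1, 89.4, -16.6]
contact_force: [0.4, 0.5, -0.2]
width: 0.0852
t13.00 p [619.8  -1.6  32.8] toolx [ 0.01  -0.003 -1.   ] jaw yaw -66.7 F [ 0.4  0.5 -0.2] M [ 0.    0.02 -0.01] w 85.2 q [-4.4 38.9 91.1 -0.2 49.3 62.4]
```

View pics/s12.png

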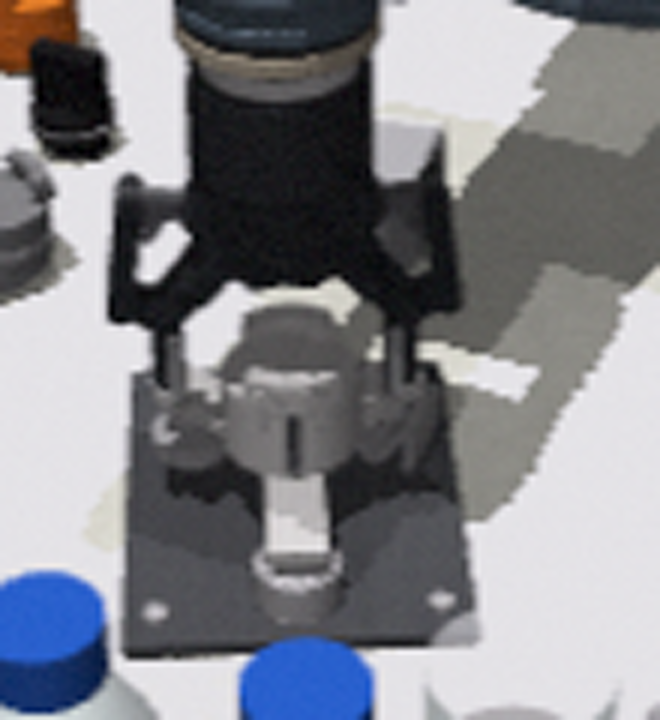

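View pics/w12.png

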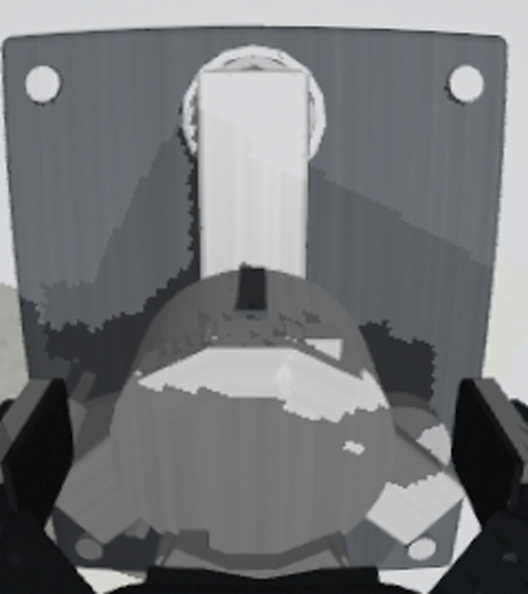

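```bash
python3 -m jog '[[1,-5,0,0,0,0,0],[1,-15,0,0,0,-0.008,0],[1,-30,0,0,0,0,0],[1,-40,0,0,0,0,0],[1,-40,0,0,0,0,0],[1,-20,0,20,0,0,0],[1,0,0,15,0,0,0],[1,0,0,0,0,0,0],[1,0,0,0,0,0,0]]';python3 -c "
from h import *
st();snap('wrist','w13',(220,30,440,250),3.6);
over('w13',base(.6141,-.0017,23.3)+tripod(.6141,-.0017,.02,23.3),'w13o',(220,30,440,250),3.6)"
```

```text
t: 13.85
eef_pos: [0.5858, -0.0147, 0.1923]
orientation: [85.6, 89.6, -71.1]
contact_force: [0.4, -1.1, -0.3]
width: 0.0852
t13.85 p [585.8 -14.7 192.3] toolx [ 0.002 -0.007 -1.   ] jaw yaw -66.7 F [ 0.4 -1.1 -0.3] M [ 0.05 -0.01 -0.06] w 85.2 q [-5.8 24.5 90.  -0.4 65.4 61. ]
```

View pics/w13.png

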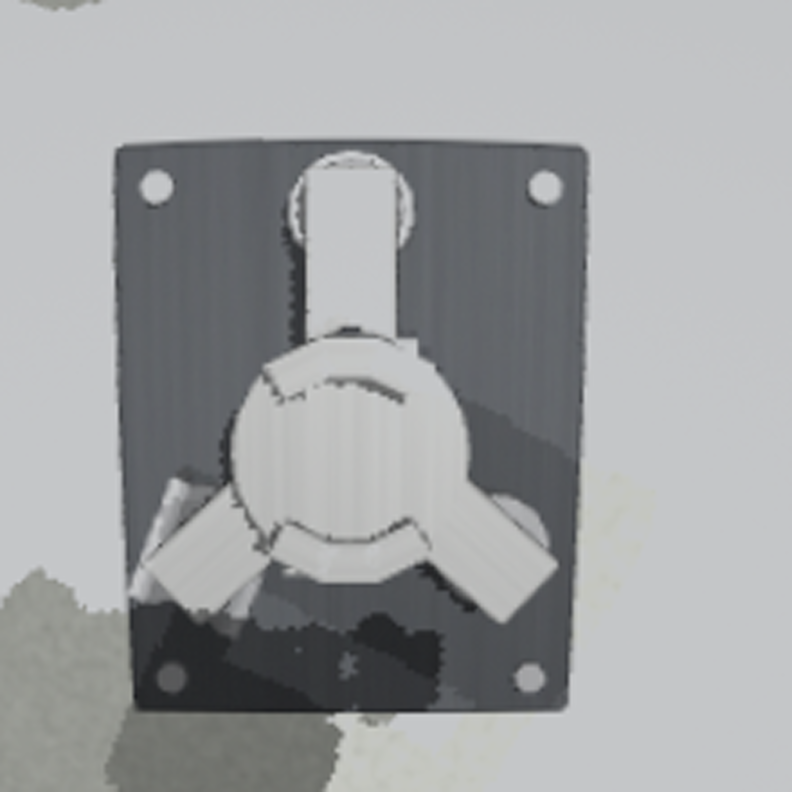

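View pics/w13o.png

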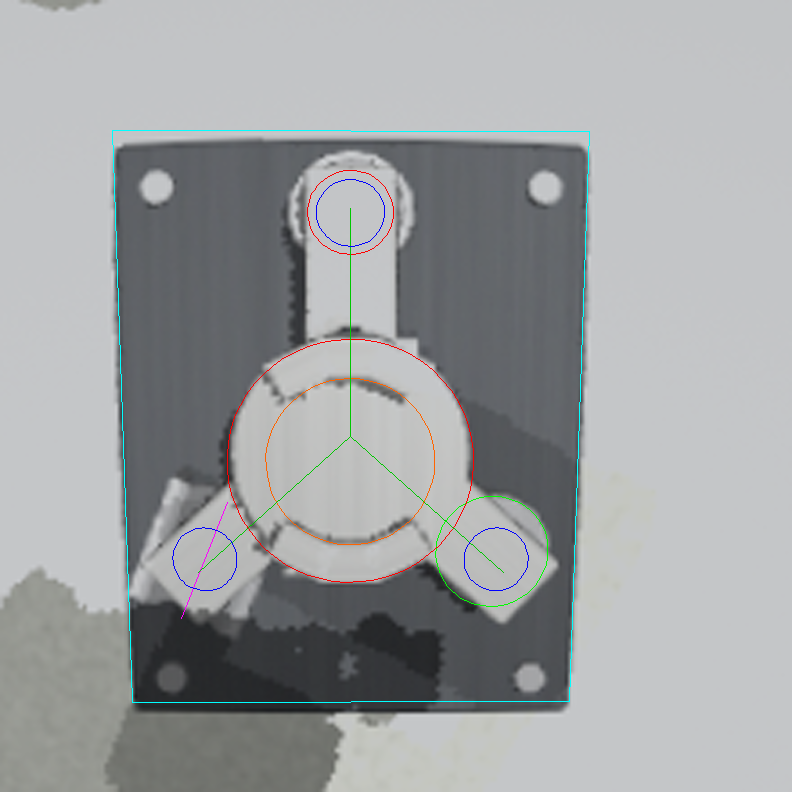

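```bash
python3 -c "
from h import *
to([.455,-.20,.22],-66.7)"
```

```text
tool shift mm [-27.2 118.5 193.5]
yaw -66.7 rotvec tool [ 0.001  0.001 -0.007]
yaw 113.3 rotvec tool [-3.141e+00  1.100e-02  2.000e-03]
```

```bash
python3 -m jog '[[1,-5,10,15,0,0,-0.006],[1,-5,22,35,0,0,0],[1,-5,24,38,0,0,0],[1,-5,24,38,0,0,0],[1,-5,20,35,0,0,0],[1,0,12,20,0,0,0],[1,0,5,8,0,0,0],[1,0,0,0,0,0,0],[1,0,0,0,0,0,0]]';python3 -c "
from h import *
st();snap('wrist','w14')"
```

```text
t: 14.65
eef_pos: [0.4594, -0.1971, 0.2105]
orientation: [-42.9, 89.4, 160.7]
contact_force: [0.9, 0.2, 0.5]
width: 0.0849
t14.65 p [ 459.4 -197.1  210.5] toolx [-0.011  0.004 -1.   ] jaw yaw -66.4 F [0.9 0.2 0.5] M [-0.01  0.09  0.01] w 84.9 q [-2.85e+01  1.48e+01  1.01e+02 -1.00e-01  6.48e+01  3.80e+01]
```

View pics/w14.png

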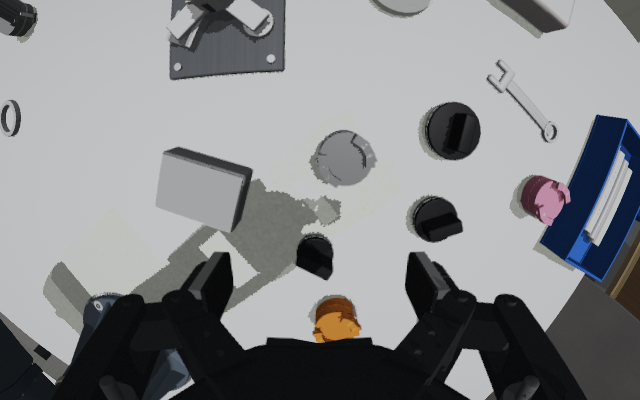

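```bash
cat >> h.py <<'E'
def stage(x,y,z,yaw):
    L=[(circ(x,y,z+.059,.03),(0,0,255))]
    for s in (0,180):
        a=np.radians(np.linspace(-45,45,15)); P=[(.0205*np.cos(t),.0205*np.sin(t),.059) for t in a]
        P=[(.03*np.cos(a[0]),.03*np.sin(a[0]),.059)]+P+[(.03*np.cos(a[-1]),.03*np.sin(a[-1]),.059)]
        L.append((loc(x,y,z,yaw+s,P),(0,220,0) if s==0 else (255,0,0)))
    return L
E
python3 - <<'E'
from h import *
c,im=load('w14'); p=px2w(c,(343,157),.059,True); print(p)
show(im,'w14z',(290,110,400,210),6)
over('w14',stage(p[0],p[1],0,0),'w14o',(290,110,400,210),6)
E
```

```text
[ 0.49006191 -0.21051551  0.059     ]
```

View pics/w14z.png

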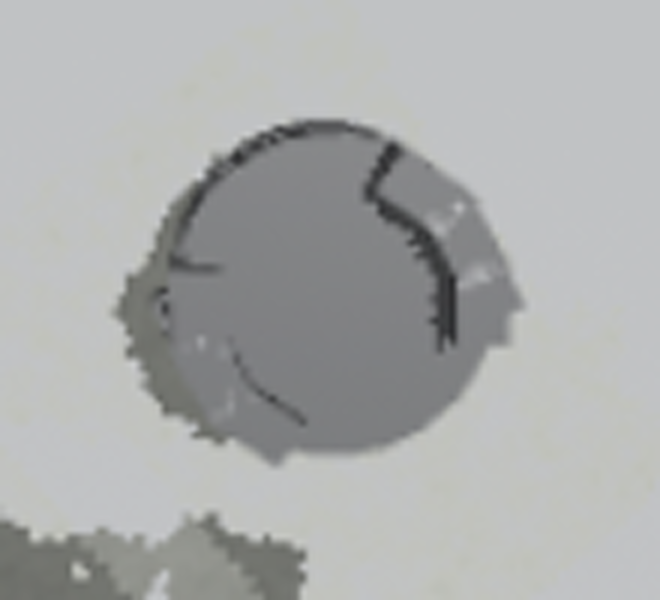

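View pics/w14o.png

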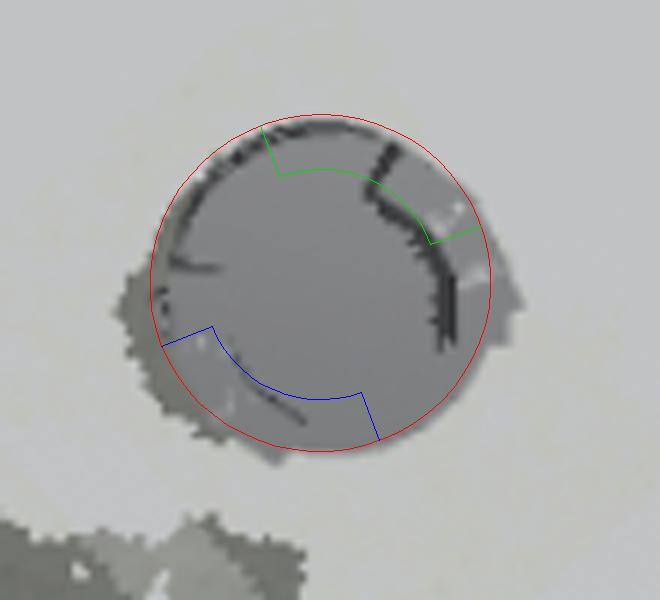

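```bash
python3 - <<'E'
from h import *
c,im=load('w14'); p=px2w(c,(344.5,159),.059,True); print(p)
over('w14',stage(p[0],p[1],0,-51),'w14o',(290,110,400,210),6)
E
```

```text
[ 0.48876699 -0.21284492  0.059     ]
```

View pics/w14o.png

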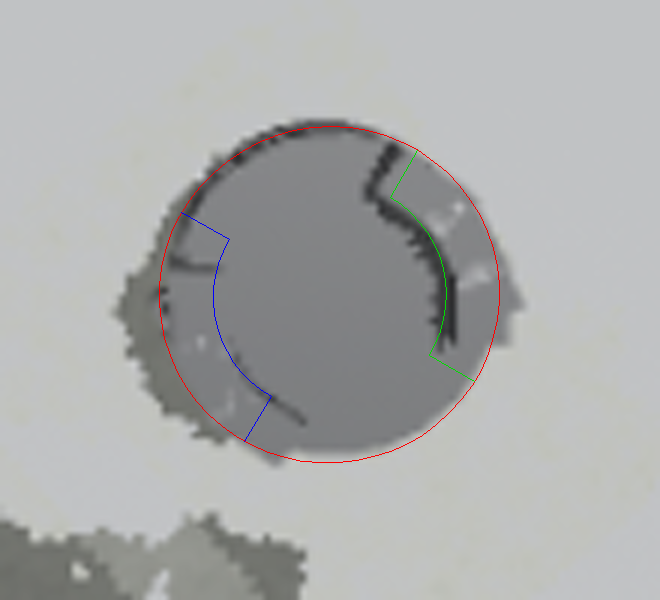

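```bash
python3 -m jog '[[1,0,0,-8,-0.12,0,0],[1,0,0,-8,-0.12,0,0],[1,0,0,-8,-0.12,0,0],[1,0,0,-5,-0.12,0,0],[1,10,0,0,-0.12,0,0],[1,20,0,0,-0.12,0,0],[1,20,0,0,-0.12,0,0],[1,20,0,0,-0.12,0,0],[1,0,0,0,-0.04,0,0],[1,0,0,0,0,0,0]]';python3 -c "
from h import *
st();snap('wrist','w15');to([.4887,-.2125,.06],-9)
for y in(-51,-40): over('w15',stage(.4890,-.2125,0,y),'w15o%d'%-y,(230,90,430,290),3)"
```

```text
t: 15.53
eef_pos: [0.4937, -0.166, 0.1341]
orientation: [-112.9, 89.2, 150.8]
contact_force: [-0.7, -0.4, 0.3]
width: 0.0854
t15.53 p [ 493.7 -166.   134.1] toolx [-0.012  0.007 -1.   ] jaw yaw -6.2 F [-0.7 -0.4  0.3] M [-0.02 -0.08  0.02] w 85.4 q [-2.380e+01  2.250e+01  1.023e+02  1.000e-01  5.600e+01 -1.760e+01]
tool shift mm [73.7  1.5 47.2]
yaw -9 rotvec tool [ 0.046 -0.005  0.014]
yaw 171 rotvec tool [-3.096 -0.021 -0.008]
```

View pics/w15o40.png

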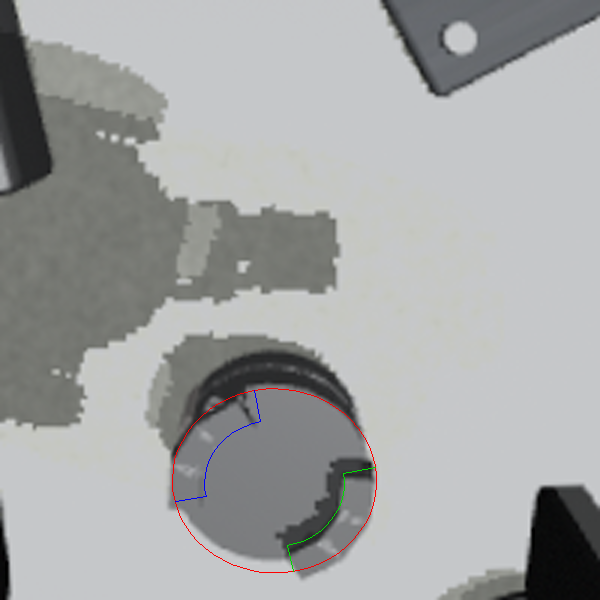

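```bash
python3 -m jog '[[1,0,1,16,0.02,0,0.012],[1,0,0,16,0,0,0],[1,0,0,12,0,0,0],[1,0,0,3,0,0,0],[1,0,0,0,0,0,0]]';python3 -c "
from h import *
st();to([.4887,-.2125,.01],-7);snap('wrist','w15b')
over('w15b',stage(.4890,-.2125,0,-40),'w15bo',(230,90,430,290),3)"
```

```text
t: 16.0
eef_pos: [0.4915, -0.2111, 0.1345]
orientation: [176.6, 89.7, 78.8]
contact_force: [-0.1, -1.1, 0.9]
width: 0.0854
t16.00 p [ 491.5 -211.1  134.5] toolx [ 0.001  0.005 -1.   ] jaw yaw -7.8 F [-0.1 -1.1  0.9] M [ 0.04 -0.05 -0.02] w 85.4 q [-28.4  23.4 100.7   0.4  55.9 -20.8]
tool shift mm [124.5  -2.6   2.4]
yaw -7 rotvec tool [-0.013 -0.006 -0.   ]
yaw 173 rotvec tool [ 3.128e+00 -1.000e-03  9.000e-03]
```

View pics/w15bo.png

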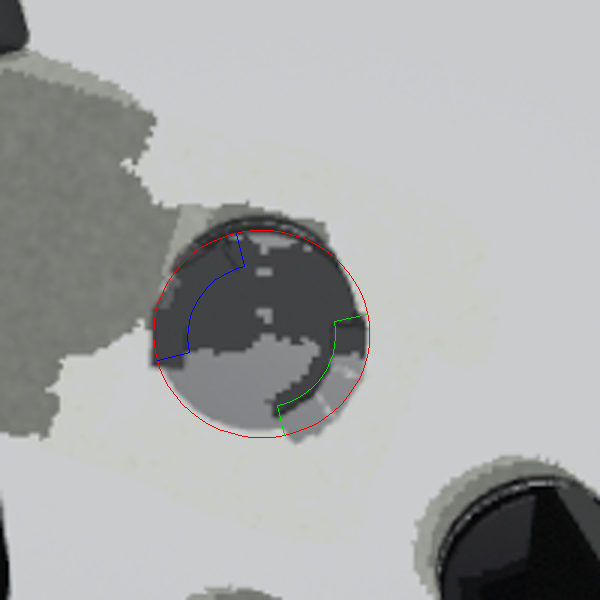

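```bash
python3 -m jog '[[1,15,-2,2,0,-0.005,0],[1,30,0,0,0,0,0],[1,30,0,0,0,0,0],[1,25,0,0,0,0,0],[1,10,0,0,0,0,0],[1,0,0,0,0,0,0],[1,0,0,0,0,0,0]]';python3 -c "
from h import *
st();to([.4887,-.2125,.01],-7)"
```

```text
t: 16.63
eef_pos: [0.4927, -0.2099, 0.0238]
orientation: [80.3, 89.6, -17.5]
contact_force: [0.5, 0.4, -0.6]
width: 0.0855
t16.63 p [ 492.7 -209.9   23.8] toolx [ 0.006 -0.002 -1.   ] jaw yaw -7.8 F [ 0.5  0.4 -0.6] M [ 0.07 -0.01 -0.03] w 85.5 q [-2.810e+01  3.320e+01  1.044e+02  1.000e-01  4.200e+01 -2.040e+01]
tool shift mm [13.8 -3.7  3.1]
yaw -7 rotvec tool [-0.014  0.001 -0.006]
yaw 173 rotvec tool [ 3.128e+00 -1.000e-02 -2.000e-03]
```

```bash
python3 -m jog '[[1,7,-4,3,0,0,-0.006],[1,7,0,0,0,0,0],[1,5,0,0,0,0,0],[1,0,0,0,0,0,0]]';python3 -c "
from h import *
st();to([.4887,-.2125,.0],-7)"; python3 -m jog '[[1,3,0,0,0,0,0],[1,2,0,0,0,0,0],[1,0,0,0,0,0,0]]';python3 -c "
from h import *
st();to([.4887,-.2125,.0],-7)"
```

```text
t: 16.97
eef_pos: [0.4903, -0.2134, 0.0071]
orientation: [58.8, 89.6, -39.0]
contact_force: [-0.3, 0.5, 0.1]
width: 0.0857
t16.97 p [ 490.3 -213.4    7.1] toolx [ 0.005 -0.004 -1.   ] jaw yaw -7.8 F [-0.3  0.5  0.1] M [0.01 0.03 0.01] w 85.7 q [-2.850e+01  3.480e+01  1.048e+02 -1.000e-01  4.000e+01 -2.060e+01]
tool shift mm [ 7.1 -1.7 -0.7]
yaw -7 rotvec tool [-0.014  0.003 -0.005]
yaw 173 rotvec tool [ 3.128 -0.008 -0.005]
t: 17.22
eef_pos: [0.4908, -0.2138, 0.0023]
orientation: [60.9, 89.6, -36.9]
contact_force: [-0.3, -0.2, 0.3]
width: 0.0855
t17.22 p [ 490.8 -213.8    2.3] toolx [ 0.006 -0.005 -1.   ] jaw yaw -7.8 F [-0.3 -0.2  0.3] M [-0.    0.01 -0.01] w 85.5 q [-2.850e+01  3.530e+01  1.048e+02 -1.000e-01  3.940e+01 -2.060e+01]
tool shift mm [ 2.3 -2.3 -1. ]
yaw -7 rotvec tool [-0.014  0.004 -0.007]
yaw 173 rotvec tool [ 3.128 -0.01  -0.006]
```

```bash
python3 -m jog '[[1,0,-2,-1,0,0.004,-0.006],[0,0,0,0,0,0,0],[0,0,0,0,0,0,0],[0,0,0,0,0,0,0],[0,0,0,0,0,0,0]]';python3 -c "
from h import *
st()";python3 -m jog '[[0,0,0,0,0,0,0],[0,0,0,0,0,0,0]]';python3 -c "
from h import *
st();snap('wrist','w16')"
```

```text
t: 17.63
eef_pos: [0.489, -0.2125, 0.0032]
orientation: [142.1, 90.0, 44.3]
contact_force: [-0.0, -0.5, -1.4]
width: 0.0588
t17.63 p [ 489.  -212.5    3.2] toolx [ 0.001  0.    -1.   ] jaw yaw -7.8 F [-0.  -0.5 -1.4] M [-0.03 -0.03 -0.02] w 58.8 q [-2.850e+01  3.520e+01  1.048e+02  1.000e-01  4.000e+01 -2.080e+01]
t: 17.8
eef_pos: [0.4889, -0.2124, 0.0032]
orientation: [151.0, 90.0, 53.2]
contact_force: [-0.4, -0.1, -1.7]
width: 0.0589
t17.80 p [ 488.9 -212.4    3.2] toolx [ 0.     0.001 -1.   ] jaw yaw -7.8 F [-0.4 -0.1 -1.7] M [-0.01  0.01  0.03] w 58.9 q [-2.850e+01  3.520e+01  1.048e+02  1.000e-01  4.000e+01 -2.080e+01]
```

View pics/w16.png

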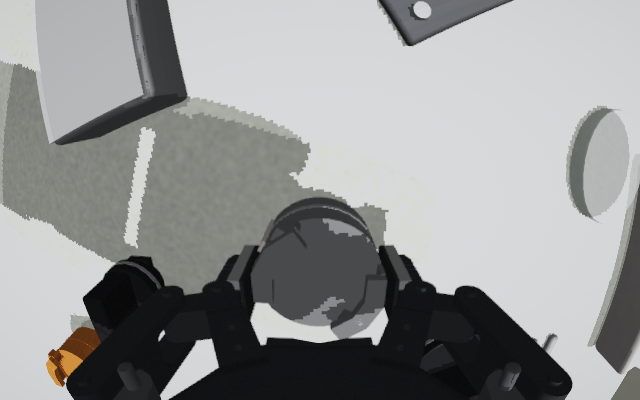

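```bash
python3 -m jog '[[1,0,0,0,0,0,0],[1,0,0,0,0,0,0],[1,0,0,0,0,0,0],[1,0,0,0,0,0,0],[1,0,0,0,0,0,0],[1,0,0,0,-0.12,0,0],[1,0,0,0,-0.12,0,0],[1,0,0,0,-0.12,0,0],[1,0,0,0,-0.12,0,0],[1,0,0,0,-0.12,0,0],[1,0,0,0,-0.12,0,0],[1,0,0,0,-0.12,0,0],[1,0,0,0,-0.12,0,0],[1,0,0,0,-0.08,0,0],[1,0,0,0,0,0,0]]';python3 -c "
from h import *
st();to([.4887,-.2125,.002],52)"
```

```text
t: 19.1
eef_pos: [0.4895, -0.2127, 0.0035]
orientation: [31.6, 89.9, -4.0]
contact_force: [1.0, -0.3, -0.5]
width: 0.0854
t19.10 p [ 489.5 -212.7    3.5] toolx [ 0.002 -0.    -1.   ] jaw yaw 54.4 F [ 1.  -0.3 -0.5] M [ 0.04  0.03 -0.01] w 85.4 q [-2.850e+01  3.520e+01  1.048e+02  1.000e-01  3.990e+01 -8.290e+01]
tool shift mm [ 1.5 -0.3 -0.8]
yaw 52 rotvec tool [ 0.041  0.001 -0.001]
yaw 232 rotvec tool [-3.1e+00  1.0e-03  2.0e-03]
```

```bash
python3 -m jog '[[1,1.5,0,0,0.04,0,0],[0,0,0,0,0,0,0],[0,0,0,0,0,0,0],[0,0,0,0,0,0,0],[0,0,0,0,0,0,0],[0,0,0,0,0,0,0],[0,0,0,0,0,0,0]]';python3 -c "
from h import *
st();snap('wrist','w17')
p,R,s=tool(); y1=np.radians(-7.8); e1=np.array([np.cos(y1),np.sin(y1)]); a=e1@[.4889,-.2124]; e2=R[:2,1]; b=e2@p[:2]
c=np.linalg.solve(np.array([e1,e2]),[a,b]); print('centre',c,'rel tool yz',(np.append(c,p[2])-p)@R)
over('w17',stage(c[0],c[1],p[2]-.003,-38),'w17o',(230,180,410,360),4)"
```

```text
t: 19.68
eef_pos: [0.4896, -0.2128, 0.0029]
orientation: [27.7, 89.9, -10.8]
contact_force: [-0.2, -0.9, -2.0]
width: 0.0577
t19.68 p [ 489.6 -212.8    2.9] toolx [ 0.002 -0.    -1.   ] jaw yaw 51.5 F [-0.2 -0.9 -2. ] M [-0.01  0.01 -0.  ] w 57.7 q [-28.5  35.3 104.8   0.   39.9 -80.1]
centre [ 0.48891529 -0.21228841] rel tool yz [-1.29947481e-06 -1.76905117e-17 -8.62167939e-04]
```

View pics/w17o.png

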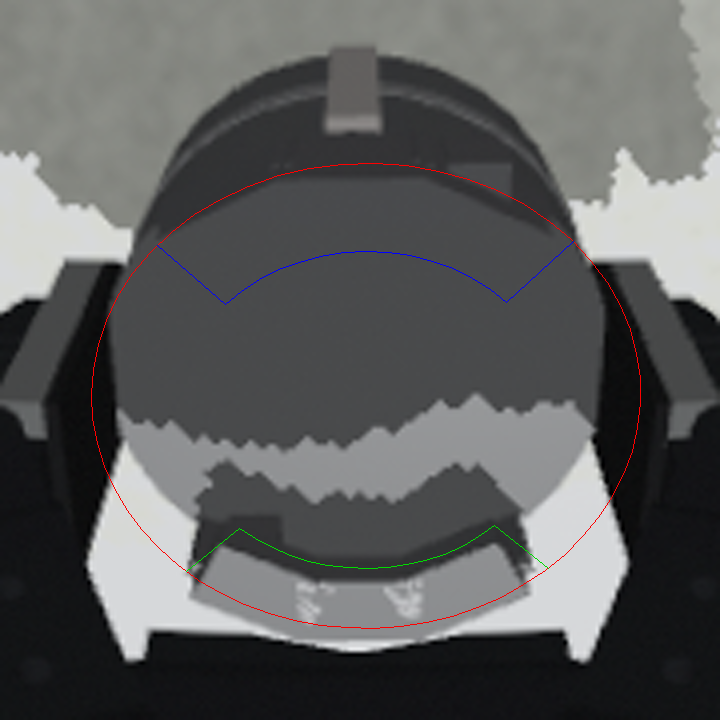

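```bash
python3 -m jog '[[0,-10,0,0,0,0,0],[0,-30,0,0,0,0,0],[0,-40,0,0,0,0,0],[0,-40,0,0,0,0,0],[0,-30,0,0,0.1,0,0],[0,-10,0,0,0.12,0,0],[0,0,0,0,0.12,0,0],[0,0,0,0,0.12,0,0],[0,0,0,0,0.03,0,0],[0,0,0,0,0,0,0]]';python3 -c "
from h import *
st();to([.6145,-.0025,.15],23.3)"
```

```text
t: 20.57
eef_pos: [0.4882, -0.2121, 0.177]
orientation: [51.8, 89.8, -16.0]
contact_force: [-0.4, 1.0, -1.2]
width: 0.0575
t20.57 p [ 488.2 -212.1  177. ] toolx [ 0.003 -0.001 -1.   ] jaw yaw 22.1 F [-0.4  1.  -1.2] M [0.03 0.01 0.  ] w 57.5 q [-28.5  19.9  99.1   0.   60.8 -50.7]
tool shift mm [  27.2  195.9 -146.6]
yaw 23.3 rotvec tool [-0.02   0.002 -0.002]
yaw 203.3 rotvec tool [ 3.121e+00 -4.000e-03 -3.000e-03]
```

```bash
python3 -m jog '[[0,0,15,-10,-0.02,0,0],[0,0,30,-22,0,0,0],[0,0,38,-28,0,0,0],[0,0,38,-28,0,0,0],[0,0,30,-25,0,0,0],[0,5,22,-18,0,0,0],[0,5,10,-8,0,0,0],[0,0,0,0,0,0,0],[0,0,0,0,0,0,0]]';python3 -c "
from h import *
st();to([.6145,-.0025,.15],23.3);snap('wrist','w18');over('w18',base(.6141,-.0017,23.3)+tripod(.6141,-.0017,.02,23.3),'w18o',(170,20,470,320),2.4)"
```

```text
t: 21.32
eef_pos: [0.599, -0.012, 0.1694]
orientation: [36.9, 89.8, -29.2]
contact_force: [-0.1, -0.4, -1.5]
width: 0.0577
t21.32 p [599.  -12.  169.4] toolx [ 0.003 -0.002 -1.   ] jaw yaw 23.9 F [-0.1 -0.4 -1.5] M [ 0.04 -0.02 -0.  ] w 57.7 q [ -5.6  27.1  89.2  -0.1  63.4 -29.4]
tool shift mm [19.4 18.  -2.4]
yaw 23.3 rotvec tool [ 0.011  0.003 -0.002]
yaw 203.3 rotvec tool [-3.131e+00  3.000e-03  4.000e-03]
```

View pics/w18o.png

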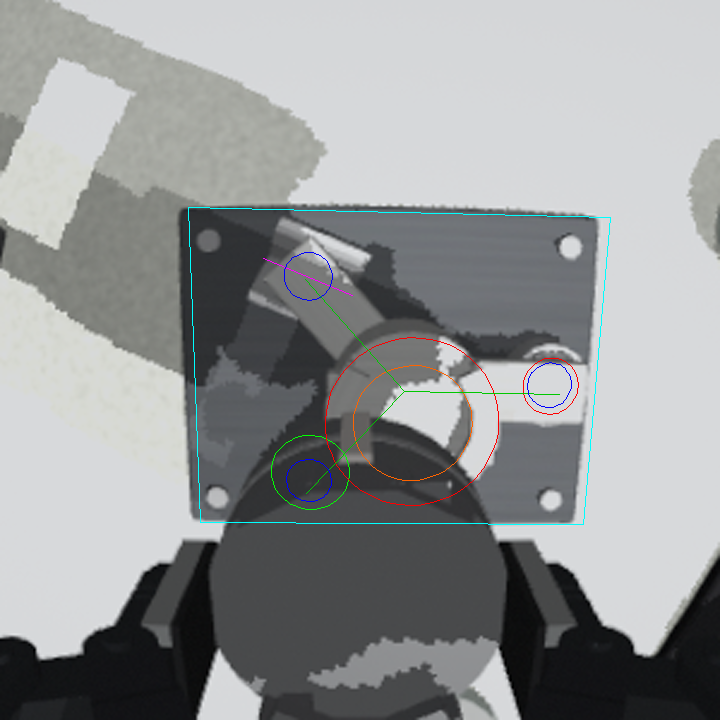

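```bash
python3 -m jog '[[0,10,12,-2,0.01,0,0],[0,15,6,0,0,0,0],[0,15,0,0,0,0,0],[0,0,0,0,0,0,0],[0,0,0,0,0,0,0]]';python3 -c "
from h import *
st();to([.6145,-.0025,.11],23.3)"
```

```text
t: 21.78
eef_pos: [0.6136, -0.0095, 0.1282]
orientation: [23.8, 89.8, -43.1]
contact_force: [-0.2, 0.3, -0.2]
width: 0.0574
t21.78 p [613.6  -9.5 128.2] toolx [ 0.003 -0.003 -1.   ] jaw yaw 23.1 F [-0.2  0.3 -0.2] M [ 0.04 -0.04 -0.02] w 57.4 q [ -5.2  31.3  88.9  -0.2  59.7 -28.2]
tool shift mm [18.2  3.5 -6.2]
yaw 23.3 rotvec tool [-0.004  0.004 -0.002]
yaw 203.3 rotvec tool [ 3.138e+00 -3.000e-03 -6.000e-03]
```

```bash
python3 -m jog '[[0,5,4,-6.5,0,0.004,0],[0,9,0,-1,0,0,0],[0,0,0,0,0,0,0],[0,0,0,0,0,0,0]]';python3 -c "
from h import *
st();to([.6145,-.0025,.1],23.3)"
```

```text
t: 22.12
eef_pos: [0.6143, -0.0021, 0.1141]
orientation: [93.3, 89.9, 26.3]
contact_force: [0.1, 0.7, -0.7]
width: 0.0577
t22.12 p [614.3  -2.1 114.1] toolx [ 0.002  0.001 -1.   ] jaw yaw 23.0 F [ 0.1  0.7 -0.7] M [ 0.04  0.03 -0.  ] w 57.7 q [ -4.6  32.3  89.3   0.1  58.2 -27.6]
tool shift mm [14.1 -0.   0.4]
yaw 23.3 rotvec tool [-0.005 -0.    -0.002]
yaw 203.3 rotvec tool [ 3.136 -0.004  0.   ]
```

```bash
python3 -m jog '[[0,6,0,0.4,0,0,0],[0,6,0,0,0,0,0],[0,4,0,0,0,0,0],[0,0,0,0,0,0,0]]';python3 -c "
from h import *
st();to([.6145,-.0025,.086],23.3)"; python3 -m jog '[[0,2.5,0,0,0,0,0],[0,2.5,0,0,0,0,0],[0,0,0,0,0,0,0]]';python3 -c "
from h import *
st();to([.6145,-.0025,.086],23.3);snap('wrist','w19')"
```

```text
t: 22.45
eef_pos: [0.6148, -0.0025, 0.0972]
orientation: [81.3, 89.8, 14.3]
contact_force: [0.7, -0.1, -2.0]
width: 0.0576
t22.45 p [614.8  -2.5  97.2] toolx [ 0.003  0.001 -1.   ] jaw yaw 23.0 F [ 0.7 -0.1 -2. ] M [-0.03 -0.02  0.02] w 57.6 q [ -4.6  33.6  89.9   0.1  56.3 -27.7]
tool shift mm [11.2 -0.3 -0.1]
yaw 23.3 rotvec tool [-0.005  0.001 -0.003]
yaw 203.3 rotvec tool [ 3.137e+00 -5.000e-03 -1.000e-03]
t: 22.7
eef_pos: [0.6148, -0.0025, 0.0916]
orientation: [82.1, 89.8, 15.1]
contact_force: [-0.5, -0.3, -1.6]
width: 0.0578
t22.70 p [614.8  -2.5  91.6] toolx [ 0.003  0.001 -1.   ] jaw yaw 23.0 F [-0.5 -0.3 -1.6] M [-0.01  0.02  0.01] w 57.8 q [ -4.6  34.   90.1   0.1  55.7 -27.7]
tool shift mm [ 5.5 -0.3 -0.1]
yaw 23.3 rotvec tool [-0.005  0.    -0.003]
yaw 203.3 rotvec tool [ 3.137e+00 -5.000e-03 -1.000e-03]
```

View pics/w19.png

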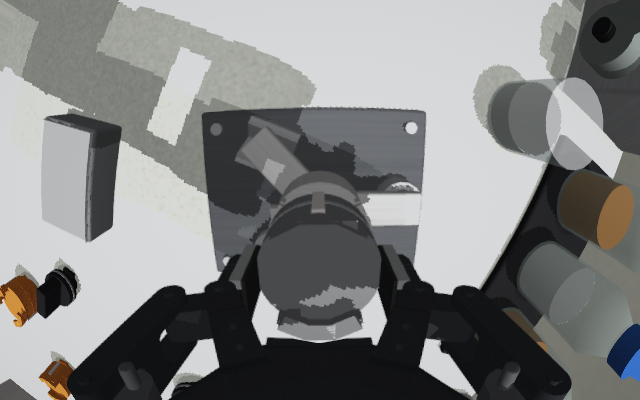

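```bash
python3 -m jog '[[0,2.5,0,0,0,0,0],[0,1.5,0,0,0,0,0],[0,0,0,0,0,0,0]]';python3 -c "
from h import *
st()"; python3 -m jog '[[0,1.5,0,0,0,0,0],[0,1.5,0,0,0,0,0],[0,0,0,0,0,0,0]]';python3 -c "
from h import *
st()"
```

```text
t: 23.0
eef_pos: [0.6151, -0.0025, 0.0878]
orientation: [78.4, 89.8, 11.4]
contact_force: [0.7, -0.7, -2.3]
width: 0.0575
t23.00 p [615.1  -2.5  87.8] toolx [ 0.004  0.001 -1.   ] jaw yaw 23.0 F [ 0.7 -0.7 -2.3] M [0.02 0.01 0.01] w 57.5 q [ -4.6  34.3  90.2   0.1  55.3 -27.7]
t: 23.25
eef_pos: [0.6155, -0.0026, 0.0855]
orientation: [74.0, 89.7, 7.0]
contact_force: [-1.3, -0.5, -0.6]
width: 0.0577
t23.25 p [615.5  -2.6  85.5] toolx [ 0.005  0.001 -1.   ] jaw yaw 23.0 F [-1.3 -0.5 -0.6] M [0.02 0.15 0.01] w 57.7 q [ -4.6  34.5  90.3   0.1  55.  -27.7]
```

```bash
python3 -m jog '[[0,1,-0.9,0,0,0.003,-0.003],[0,1,0,0,0,0,0],[0,0,0,0,0,0,0]]';python3 -c "
from h import *
st();to([.6145,-.0025,.085],23.3)"
```

```text
t: 23.5
eef_pos: [0.6156, -0.0026, 0.0856]
orientation: [106.7, 89.8, 39.7]
contact_force: [-1.3, 0.4, -0.5]
width: 0.0577
t23.50 p [615.6  -2.6  85.6] toolx [ 0.003  0.003 -1.   ] jaw yaw 23.0 F [-1.3  0.4 -0.5] M [0.04 0.02 0.04] w 57.7 q [ -4.7  34.5  90.2   0.2  55.1 -27.8]
tool shift mm [ 0.6 -1.  -0.5]
yaw 23.3 rotvec tool [-0.005 -0.001 -0.004]
yaw 203.3 rotvec tool [ 3.137e+00 -6.000e-03  2.000e-03]
```

```bash
python3 -m jog '[[0,1.5,-1.5,-0.5,0.1,0,0],[0,0,-0.5,0,0.12,0,0],[0,0,0,0,0.12,0,0],[0,0,0,0,0.12,0,0]]';python3 -c "
from h import *
st();to([.6145,-.0025,.085],-66.7)"
```

```text
t: 23.83
eef_pos: [0.6156, -0.0035, 0.0858]
orientation: [105.7, 89.5, 11.6]
contact_force: [0.1, -0.1, -1.1]
width: 0.0575
t23.83 p [615.6  -3.5  85.8] toolx [ 0.008  0.002 -1.   ] jaw yaw -4.1 F [ 0.1 -0.1 -1.1] M [0.   0.01 0.04] w 57.5 q [-4.7 34.4 90.4  0.2 54.7 -0.7]
tool shift mm [ 0.8 -1.1 -1. ]
yaw -66.7 rotvec tool [ 1.093 -0.007 -0.006]
yaw 113.3 rotvec tool [-2.049  0.007 -0.008]
```

```bash
python3 -m jog '[[0,0,-1,-1,0.12,-0.006,-0.004],[0,0,0,0,0.12,0,0],[0,0,0,0,0.12,0,0],[0,0,0,0,0.12,0,0]]';python3 -c "
from h import *
st();to([.6135,-.0021,.085],-66.7)"
```

```text
t: 24.17
eef_pos: [0.6151, -0.0027, 0.0854]
orientation: [81.7, 89.7, -41.0]
contact_force: [-0.1, 0.3, 0.4]
width: 0.0578
t24.17 p [615.1  -2.7  85.4] toolx [ 0.005 -0.004 -1.   ] jaw yaw -32.7 F [-0.1  0.3  0.4] M [-0.07  0.18  0.05] w 57.8 q [-4.5 34.5 90.3 -0.2 54.9 28.4]
tool shift mm [ 0.4 -1.6  0.3]
yaw -66.7 rotvec tool [ 0.593 -0.001 -0.006]
yaw 113.3 rotvec tool [-2.549e+00  8.000e-03 -1.000e-03]
```

```bash
python3 -m jog '[[0,0,-1.5,0,0.12,0,-0.006],[0,0,0,0,0.12,0,0],[0,0,0,0,0.12,0,0],[0,0,0,0,0.1,0,0]]';python3 -c "
from h import *
st();to([.6135,-.0021,.085],-66.7)"
```

```text
t: 24.5
eef_pos: [0.6146, -0.0021, 0.0854]
orientation: [138.3, 89.9, -12.0]
contact_force: [-0.0, 0.2, 0.3]
width: 0.0577
t24.50 p [614.6  -2.1  85.4] toolx [ 0.001 -0.    -1.   ] jaw yaw -60.3 F [-0.   0.2  0.3] M [ 0.03 -0.08  0.  ] w 57.7 q [-4.5 34.5 90.3 -0.  55.2 55.8]
tool shift mm [ 0.4 -0.5  1. ]
yaw -66.7 rotvec tool [ 0.112 -0.001 -0.001]
yaw 113.3 rotvec tool [-3.03e+00  1.00e-03 -2.00e-03]
```

```bash
python3 -m jog '[[0,0,-0.5,1,0.06,0,0],[0,0,0,0,0.05,0,0]]';python3 -c "
from h import *
st()"; python3 -m jog '[[0,0,0,0,0.05,0,0],[0,0,0,0,0.03,0,0]]';python3 -c "
from h import *
st();to([.6135,-.0021,.085],-66.7)"
```

```text
t: 24.67
eef_pos: [0.6142, -0.0023, 0.0855]
orientation: [150.7, 89.8, -6.5]
contact_force: [-0.9, -1.0, -0.7]
width: 0.0578
t24.67 p [614.2  -2.3  85.5] toolx [ 0.003 -0.    -1.   ] jaw yaw -67.2 F [-0.9 -1.  -0.7] M [-0.05 -0.09  0.04] w 57.8 q [-4.6 34.4 90.4 -0.  55.  62.6]
t: 24.83
eef_pos: [0.6143, -0.0015, 0.0854]
orientation: [172.0, 89.8, 10.0]
contact_force: [-1.7, -0.5, 1.0]
width: 0.0576
t24.83 p [614.3  -1.5  85.4] toolx [ 0.003  0.001 -1.   ] jaw yaw -72.0 F [-1.7 -0.5  1. ] M [-0.08  0.12  1.31] w 57.6 q [-4.5 34.4 90.4  0.1 55.  67.4]
tool shift mm [0.4 0.3 0.9]
yaw -66.7 rotvec tool [-0.092 -0.003 -0.001]
yaw 113.3 rotvec tool [ 3.049e+00 -1.000e-03  5.000e-03]
```

```bash
python3 -m jog '[[0,0,0,0,-0.04,0,0],[0,0,0,0,0,0,0]]';python3 -c "
from h import *
st()"; python3 -m jog '[[1,0,0,0,0,0,0],[1,0,0,0,0,0,0],[1,0,0,0,0,0,0],[1,0,0,0,0,0,0],[1,0,0,0,0,0,0],[1,-15,0,0,0,0,0],[1,-35,0,0,0,0,0],[1,-35,0,10,0,0,0],[1,-35,0,20,0,0,0],[1,0,0,10,0,0,0],[1,0,0,0,0,0,0]]';python3 -c "
from h import *
st();snap('wrist','w20');over('w20',base(.6141,-.0017,23.3)+tripod(.6141,-.0017,.02,23.3)+stage(.6141,-.0017,.083,23.3),'w20o',(200,50,440,290),3)"
```

```text
t: 25.0
eef_pos: [0.6144, -0.0014, 0.0854]
orientation: [168.9, 89.8, 9.2]
contact_force: [0.0, 1.1, 0.6]
width: 0.0577
t25.00 p [614.4  -1.4  85.4] toolx [ 0.004  0.001 -1.   ] jaw yaw -69.7 F [0.  1.1 0.6] M [0.11 0.05 0.12] w 57.7 q [-4.5 34.4 90.4  0.1 55.  65.2]
t: 25.92
eef_pos: [0.5747, -0.0158, 0.2087]
orientation: [-164.9, 89.9, 35.2]
contact_force: [-0.7, 0.4, -1.9]
width: 0.0852
t25.92 p [574.7 -15.8 208.7] toolx [ 0.001  0.001 -1.   ] jaw yaw -69.9 F [-0.7  0.4 -1.9] M [-0.04 -0.02  0.02] w 85.2 q [-6.2 22.4 90.6  0.  66.9 63.7]
```

View pics/w20o.png

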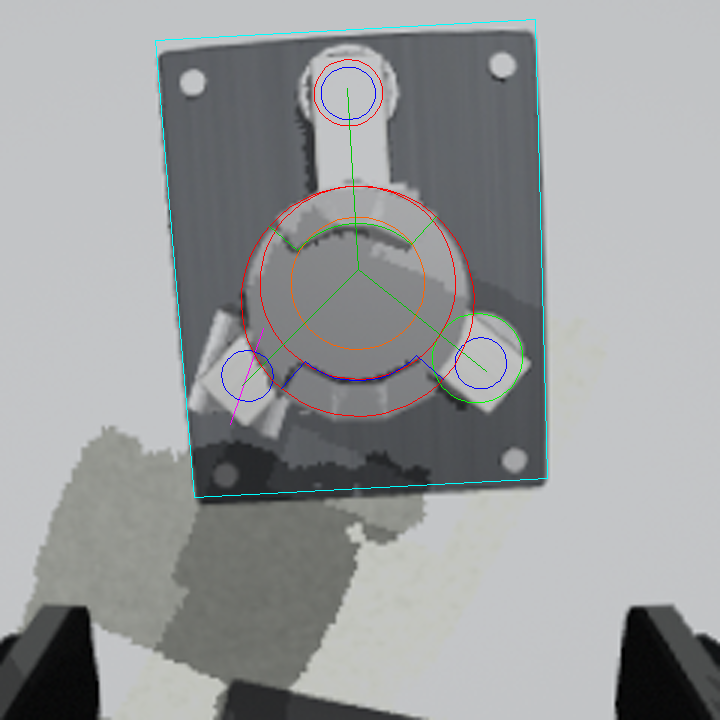

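```bash
python3 -c "
from h import *
to([.49,.36,.21],-65)
c=vision.get_calibration('top'); print(px2w(c,(181.5,192),.059))"
```

```text
tool shift mm [  -0.9 -382.3  -48.2]
yaw -65 rotvec tool [-0.086 -0.002 -0.   ]
yaw 115 rotvec tool [ 3.055e+00 -1.000e-03  4.000e-03]
[0.51615182 0.3773274  0.059     ]
```

```bash
python3 -m jog '[[1,0,-15,0,-0.08,0,0],[1,0,-35,-5,0,0,0],[1,0,-40,-7,0,0,0],[1,0,-40,-7,0,0,0],[1,0,-40,-7,0,0,0],[1,0,-40,-7,0,0,0],[1,0,-40,-7,0,0,0],[1,0,-40,-7,0,0,0],[1,0,-40,-5,0,0,0],[1,0,-25,0,0,0,0],[1,0,-10,0,0,0,0],[1,0,0,0,0,0,0],[1,0,0,0,0,0,0]]';python3 -c "
from h import *
st();c,im=snap('wrist','w21');print(proj(c,[.516,.377,.059],True))"
```

```text
t: 27.05
eef_pos: [0.4692, 0.352, 0.1948]
orientation: [0.2, 89.4, -155.1]
contact_force: [1.0, -0.2, 0.3]
width: 0.0853
t27.05 p [469.2 352.  194.8] toolx [-0.01  -0.005 -1.   ] jaw yaw -65.4 F [ 1.  -0.2  0.3] M [-0.02 -0.04  0.03] w 85.3 q [32.3 24.7 89.1  0.1 66.7 97.6]
[[315.17011047 128.84103882]]
```

View pics/w21.png

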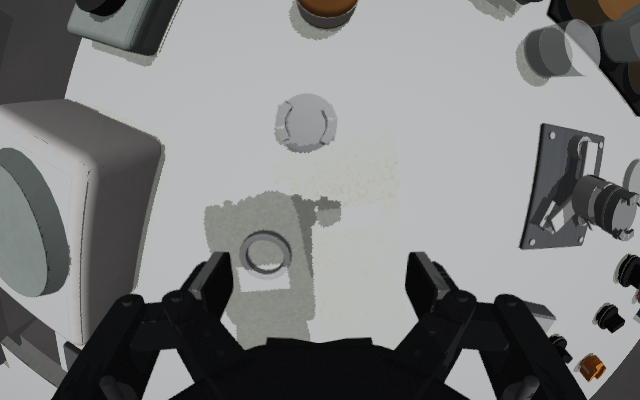

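```bash
python3 - <<'E'
from h import *
c,im=load('w21'); p=px2w(c,(306,124),.059,True); print(p)
over('w21',stage(p[0],p[1],0,105),'w21o',(260,80,350,170),7)
E
```

```text
[0.51664607 0.38716849 0.059     ]
```

View pics/w21o.png

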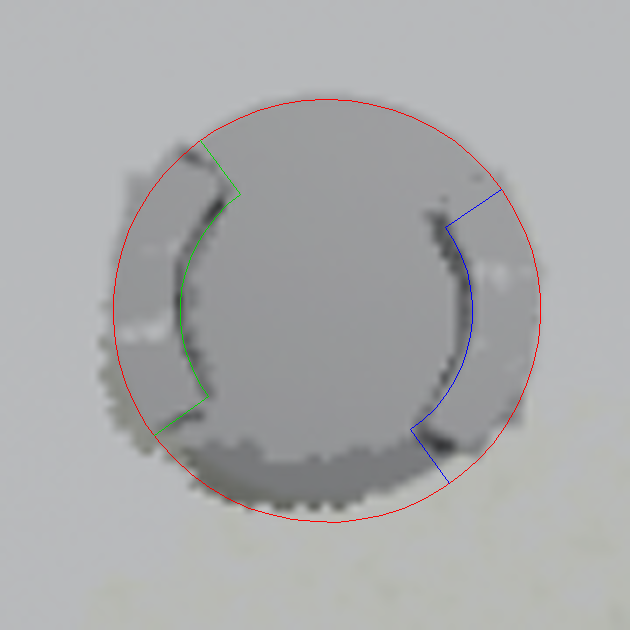

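```bash
python3 -m jog '[[1,10,-10,-12,-0.12,0,0],[1,20,-5,-15,-0.12,0,0],[1,20,-2,-15,-0.12,0,0],[1,10,0,-10,-0.08,0,0],[1,0,0,0,0,0,0],[1,0,0,0,0,0,0]]';python3 -c "
from h import *
st();snap('wrist','w22');to([.5178,.3877,.02],-40)
over('w22',stage(.5178,.3877,0,110),'w22o',(250,90,430,270),4)"
```

```text
t: 27.6
eef_pos: [0.5105, 0.3882, 0.1321]
orientation: [-18.2, 89.4, -148.0]
contact_force: [-0.5, 0.7, -0.7]
width: 0.0856
t27.60 p [510.5 388.2 132.1] toolx [-0.008 -0.005 -1.   ] jaw yaw -39.8 F [-0.5  0.7 -0.7] M [-0.07  0.02 -0.04] w 85.6 q [33.1 34.1 83.4  0.  63.1 72.9]
tool shift mm [112.2   6.2  -5.4]
yaw -40 rotvec tool [0.003 0.009 0.003]
yaw 140 rotvec tool [-3.138 -0.005  0.015]
```

View pics/w22o.png

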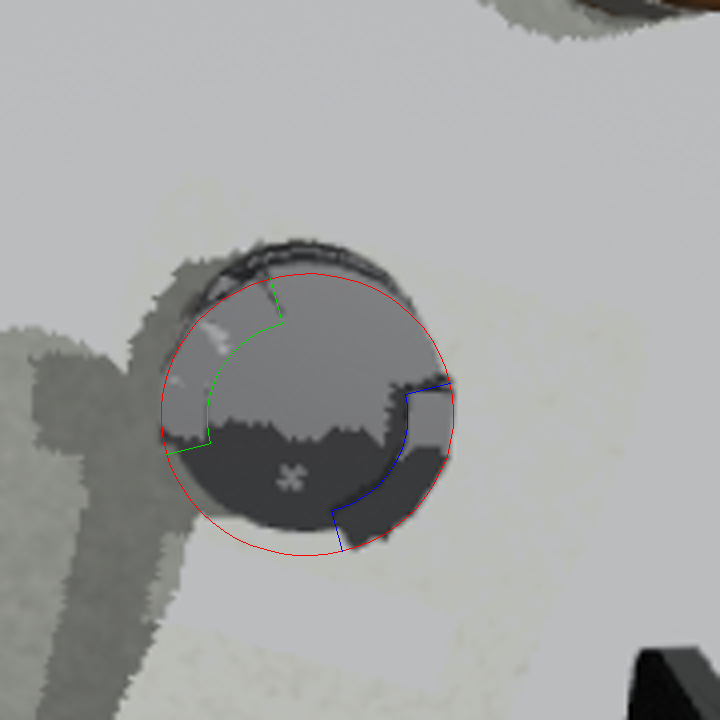

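```bash
python3 -m jog '[[1,15,6,-5,0,0.009,0.003],[1,30,0,0,0,0,0],[1,30,0,0,0,0,0],[1,25,0,0,0,0,0],[1,10,0,0,0,0,0],[1,0,0,0,0,0,0],[1,0,0,0,0,0,0]]';python3 -c "
from h import *
st();to([.5178,.3877,.002],-40)"
```

```text
t: 28.23
eef_pos: [0.5232, 0.3844, 0.0283]
orientation: [160.5, 89.3, 29.5]
contact_force: [-0.4, 0.1, 0.8]
width: 0.0855
t28.23 p [523.2 384.4  28.3] toolx [ 0.01   0.006 -1.   ] jaw yaw -41.1 F [-0.4  0.1  0.8] M [-0.01 -0.03  0.01] w 85.5 q [32.2 41.8 86.3 -0.  51.2 73.3]
tool shift mm [26.3 -6.3  1.3]
yaw -40 rotvec tool [-0.019 -0.011 -0.004]
yaw 140 rotvec tool [ 3.123 -0.006  0.018]
```

```bash
python3 -m jog '[[1,8,-5,1,0,-0.011,-0.004],[1,9,-1,0,0,0,0],[1,7,0,0,0,0,0],[1,0,0,0,0,0,0]]';python3 -c "
from h import *
st();to([.5178,.3877,.002],-40)"
```

```text
t: 28.57
eef_pos: [0.5199, 0.3892, 0.0077]
orientation: [165.3, 89.6, 34.1]
contact_force: [0.2, 0.1, -0.6]
width: 0.0853
t28.57 p [519.9 389.2   7.7] toolx [ 0.005  0.004 -1.   ] jaw yaw -41.2 F [ 0.2  0.1 -0.6] M [-0.01 -0.01  0.03] w 85.3 q [32.7 43.6 86.3  0.  49.7 73.9]
tool shift mm [ 5.7 -0.6  2.5]
yaw -40 rotvec tool [-0.021 -0.006 -0.002]
yaw 140 rotvec tool [ 3.121e+00 -3.000e-03  1.000e-02]
```

```bash
python3 -m jog '[[1,5,-0.5,2.5,0,-0.006,0],[1,1,0,0,0,0,0],[0,0,0,0,0,0,0],[0,0,0,0,0,0,0],[0,0,0,0,0,0,0],[0,0,0,0,0,0,0],[0,0,0,0,0,0,0],[0,0,0,0,0,0,0]]';python3 -c "
from h import *
st()"
```

```text
t: 29.23
eef_pos: [0.5183, 0.388, 0.0023]
orientation: [120.1, 89.9, -11.1]
contact_force: [-0.2, -0.7, -1.2]
width: 0.0588
t29.23 p [518.3 388.    2.3] toolx [ 0.002 -0.    -1.   ] jaw yaw -41.2 F [-0.2 -0.7 -1.2] M [ 0.02 -0.   -0.01] w 58.8 q [32.7 44.  86.4 -0.1 49.4 74. ]
```

Squeezed at −41.2°. Now release, turn to 20°, squeeze again.

```bash
python3 -m jog '[[1,0,0,0,0,0,0],[1,0,0,0,0,0,0],[1,0,0,0,0,0,0],[1,0,0,0,0,0,0],[1,0,0,0,0,0,0],[1,0,0,0,-0.12,0,0],[1,0,0,0,-0.12,0,0],[1,0,0,0,-0.12,0,0],[1,0,0,0,-0.12,0,0],[1,0,0,0,-0.12,0,0],[1,0,0,0,-0.12,0,0],[1,0,0,0,-0.12,0,0],[1,0,0,0,-0.12,0,0],[1,0,0,0,-0.1,0,0],[1,0,0,0,0,0,0]]';python3 -c "
from h import *
st();to([.5183,.3880,.002],21)"
```

```text
t: 30.48
eef_pos: [0.5188, 0.3883, 0.0029]
orientation: [72.1, 89.8, 4.3]
contact_force: [0.1, -0.1, -0.1]
width: 0.0851
t30.48 p [518.8 388.3   2.9] toolx [ 0.004  0.    -1.   ] jaw yaw 22.2 F [ 0.1 -0.1 -0.1] M [ 0.03  0.02 -0.05] w 85.1 q [32.7 44.  86.4 -0.1 49.4 10.7]
tool shift mm [ 0.9 -0.6  0.1]
yaw 21 rotvec tool [ 0.02   0.001 -0.003]
yaw 201 rotvec tool [-3.121e+00  5.000e-03  2.000e-03]
```

```bash
python3 -m jog '[[1,1,-0.5,0,0,0,-0.003],[0,0,0,0,0,0,0],[0,0,0,0,0,0,0],[0,0,0,0,0,0,0],[0,0,0,0,0,0,0],[0,0,0,0,0,0,0],[0,0,0,0,0,0,0]]';python3 -c "
from h import *
st();snap('wrist','w23')
p,R,s=tool(); y1=np.radians(-41.2); e1=np.array([np.cos(y1),np.sin(y1)]); a=e1@[.5183,.3880]; e2=R[:2,1]; b=e2@p[:2]
c=np.linalg.solve(np.array([e1,e2]),[a,b]); print('centre',c,'rel tool yz',(np.append(c,p[2])-p)@R)
over('w23',stage(c[0],c[1],p[2]-.003,112),'w23o',(230,180,410,360),3.5)"
```

```text
t: 31.07
eef_pos: [0.5186, 0.3884, 0.0025]
orientation: [43.7, 89.9, -24.9]
contact_force: [-0.3, -1.0, 1.3]
width: 0.0576
t31.07 p [518.6 388.4   2.5] toolx [ 0.001 -0.001 -1.   ] jaw yaw 21.3 F [-0.3 -1.   1.3] M [ 0.07 -0.    0.01] w 57.6 q [32.7 44.  86.3 -0.1 49.6 11.5]
centre [0.51859517 0.38833717] rel tool yz [ 1.53364033e-08 -1.17950949e-18  1.62547272e-05]
```

View pics/w23o.png

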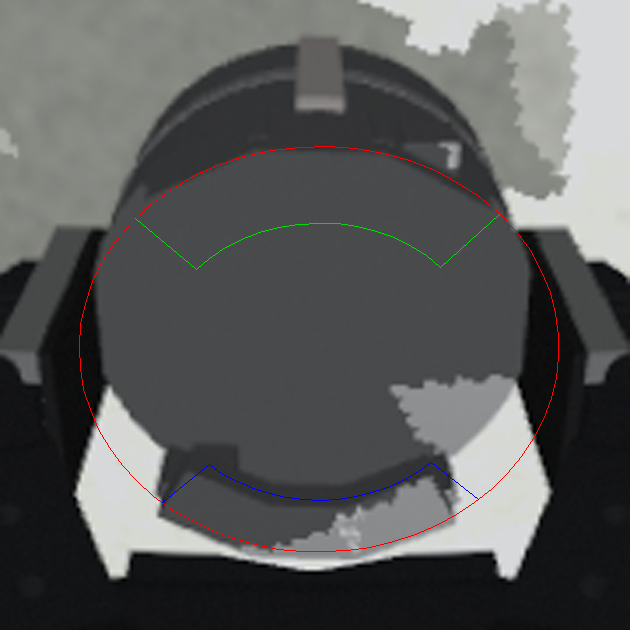

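```bash
python3 -m jog '[[0,-10,0,0,0,0,0],[0,-30,0,0,0,0,0],[0,-40,0,0,0,0,0],[0,-40,0,0,0,0,0],[0,-40,0,0,0,0,0],[0,-40,0,0,0,0,0],[0,-15,0,0,0,0,0],[0,0,0,0,0,0,0]]';python3 -c "
from h import *
st();to([.6145,-.0015,.20],23.3)"
```

```text
t: 31.78
eef_pos: [0.5161, 0.3869, 0.2283]
orientation: [-68.7, 89.6, -137.4]
contact_force: [-0.8, 0.2, -1.6]
width: 0.0575
t31.78 p [516.1 386.9 228.3] toolx [-0.005 -0.004 -1.   ] jaw yaw 21.2 F [-0.8  0.2 -1.6] M [0.05 0.03 0.03] w 57.5 q [32.8 29.1 77.5 -0.1 73.8 11.5]
tool shift mm [ 29.5 -48.7 397.6]
yaw 23.3 rotvec tool [-0.036  0.002  0.006]
yaw 203.3 rotvec tool [ 3.105e+00  9.000e-03 -3.000e-03]
```

```bash
python3 -m jog '[[0,0,-2,15,-0.036,0,0.006],[0,0,-4,30,0,0,0],[0,0,-5,38,0,0,0],[0,0,-5,40,0,0,0],[0,0,-5,40,0,0,0],[0,0,-5,40,0,0,0],[0,0,-5,40,0,0,0],[0,0,-5,40,0,0,0],[0,0,-5,40,0,0,0],[0,0,-4,30,0,0,0],[0,0,-2,15,0,0,0],[0,0,0,0,0,0,0],[0,0,0,0,0,0,0]]';python3 -c "
from h import *
st();to([.6145,-.0015,.17],23.3)"
```

```text
t: 32.87
eef_pos: [0.6142, 0.0146, 0.2148]
orientation: [-105.0, 89.0, -171.6]
contact_force: [-0.5, 0.9, -1.7]
width: 0.0575
t32.87 p [614.2  14.6 214.8] toolx [-0.017 -0.002 -1.   ] jaw yaw 23.5 F [-0.5  0.9 -1.7] M [ 0.03 -0.02 -0.02] w 57.5 q [ -2.9  26.8  83.1  -0.2  71.1 -26.3]
tool shift mm [44.8 -5.4 15.1]
yaw 23.3 rotvec tool [ 0.003 -0.004  0.016]
yaw 203.3 rotvec tool [-3.139 -0.026 -0.007]
```

```bash
python3 -m jog '[[0,5,-5,12,0,-0.004,0.015],[0,12,0,4,0,0,0],[0,15,0,0,0,0,0],[0,10,0,0,0,0,0],[0,0,0,0,0,0,0],[0,0,0,0,0,0,0]]';python3 -c "
from h import *
st();to([.6145,-.0015,.15],23.3)"
```

```text
t: 33.37
eef_pos: [0.6132, 0.0031, 0.1662]
orientation: [-124.1, 89.6, 169.6]
contact_force: [0.4, 0.4, -1.3]
width: 0.0576
t33.37 p [613.2   3.1 166.2] toolx [-0.008  0.001 -1.   ] jaw yaw 23.7 F [ 0.4  0.4 -1.3] M [-0.01 -0.03  0.01] w 57.6 q [ -4.1  29.1  86.6   0.1  64.8 -27.8]
tool shift mm [16.2 -0.6  4.8]
yaw 23.3 rotvec tool [ 0.006 -0.004  0.007]
yaw 203.3 rotvec tool [-3.135 -0.01  -0.007]
```

```bash
python3 -m jog '[[0,3,-0.6,5,0.006,-0.004,0.007],[0,6,0,0.5,0,0,0],[0,0,0,0,0,0,0],[0,0,0,0,0,0,0]]';python3 -c "
from h import *
st();to([.6145,-.0015,.14],23.3)"
```

```text
t: 33.7
eef_pos: [0.6155, -0.0012, 0.1572]
orientation: [79.5, 89.9, 12.8]
contact_force: [-0.2, 0.3, -1.3]
width: 0.0581
t33.70 p [615.5  -1.2 157.2] toolx [ 0.002  0.    -1.   ] jaw yaw 23.4 F [-0.2  0.3 -1.3] M [-0.04 -0.    0.03] w 58.1 q [ -4.5  29.6  87.2   0.   63.1 -27.9]
tool shift mm [17.2 -1.  -0.1]
yaw 23.3 rotvec tool [ 0.001  0.    -0.002]
yaw 203.3 rotvec tool [-3.14e+00  3.00e-03  1.00e-03]
```

```bash
python3 -m jog '[[0,6,-1.2,0,0,0,0],[0,6,0,0,0,0,0],[0,4,0,0,0,0,0],[0,0,0,0,0,0,0]]';python3 -c "
from h import *
st();to([.6145,-.0015,.133],23.3)"; python3 -m jog '[[0,3,0,0,0,0,0],[0,0,0,0,0,0,0]]';python3 -c "
from h import *
st();to([.6145,-.0015,.133],23.3)"
```

```text
t: 34.03
eef_pos: [0.6146, -0.0018, 0.1403]
orientation: [73.1, 89.8, 6.5]
contact_force: [0.4, 0.1, -1.5]
width: 0.0575
t34.03 p [614.6  -1.8 140.3] toolx [ 0.003  0.    -1.   ] jaw yaw 23.4 F [ 0.4  0.1 -1.5] M [0.05 0.01 0.02] w 57.5 q [ -4.5  30.5  88.2   0.   61.1 -27.9]
tool shift mm [ 7.3 -0.  -0.3]
yaw 23.3 rotvec tool [ 0.001  0.001 -0.003]
yaw 203.3 rotvec tool [-3.14e+00  5.00e-03  2.00e-03]
t: 34.2
eef_pos: [0.6145, -0.0018, 0.1367]
orientation: [75.7, 89.8, 9.0]
contact_force: [0.7, -0.4, -1.7]
width: 0.0576
t34.20 p [614.5  -1.8 136.7] toolx [ 0.003  0.    -1.   ] jaw yaw 23.4 F [ 0.7 -0.4 -1.7] M [-0.01 -0.01 -0.07] w 57.6 q [ -4.5  30.8  88.4   0.   60.7 -27.9]
tool shift mm [ 3.7  0.1 -0.3]
yaw 23.3 rotvec tool [ 0.001  0.001 -0.003]
yaw 203.3 rotvec tool [-3.14e+00  5.00e-03  1.00e-03]
```

```bash
python3 -m jog '[[0,2,0,0,0,0,0],[0,1.5,0,0,0,0,0],[0,0,0,0,0,0,0]]';python3 -c "
from h import *
st()"; python3 -m jog '[[0,1.5,0,0,0,0,-0.003],[0,0,0,0,0,0,0]]';python3 -c "
from h import *
st()"
```

```text
t: 34.45
eef_pos: [0.6147, -0.0018, 0.133]
orientation: [74.6, 89.8, 7.9]
contact_force: [0.4, -1.1, -0.5]
width: 0.0573
t34.45 p [614.7  -1.8 133. ] toolx [ 0.003  0.    -1.   ] jaw yaw 23.4 F [ 0.4 -1.1 -0.5] M [-0.01  0.04 -0.02] w 57.3 q [ -4.5  31.   88.5   0.   60.3 -27.9]
t: 34.62
eef_pos: [0.6152, -0.0019, 0.1322]
orientation: [34.1, 89.9, -32.5]
contact_force: [-0.0, -0.1, -1.1]
width: 0.0576
t34.62 p [615.2  -1.9 132.2] toolx [ 0.002 -0.001 -1.   ] jaw yaw 23.4 F [-0.  -0.1 -1.1] M [ 0.01  0.02 -0.01] w 57.6 q [ -4.5  31.2  88.4  -0.1  60.3 -27.8]
```

```bash
python3 -m jog '[[0,2,-1,0,0,0,0],[0,0,0,0,0,0,0]]';python3 -c "
from h import *
st()"
```

```text
t: 34.78
eef_pos: [0.6158, -0.0023, 0.1325]
orientation: [53.5, 89.7, -13.1]
contact_force: [-0.1, -0.4, -1.5]
width: 0.0575
t34.78 p [615.8  -2.3 132.5] toolx [ 0.006 -0.001 -1.   ] jaw yaw 23.4 F [-0.1 -0.4 -1.5] M [-0.06  0.04 -0.04] w 57.5 q [ -4.5  31.1  88.5  -0.1  60.1 -27.9]
```

```bash
python3 -m jog '[[0,1.5,-2,0,0.1,0.002,-0.006],[0,0.5,0,0,0.12,0,0],[0,0.5,0,0,0.12,0,0],[0,0,0,0,0.12,0,0]]';python3 -c "
from h import *
st();to([.6145,-.0015,.132],-66.7)"
```

```text
t: 35.12
eef_pos: [0.6157, -0.0032, 0.1322]
orientation: [70.4, 89.7, -23.3]
contact_force: [-0.8, 0.1, -1.8]
width: 0.0579
t35.12 p [615.7  -3.2 132.2] toolx [ 0.005 -0.002 -1.   ] jaw yaw -3.8 F [-0.8  0.1 -1.8] M [ 0.01  0.03 -0.01] w 57.9 q [-4.6 31.1 88.5 -0.1 60.1 -0.8]
tool shift mm [ 0.2 -1.4 -1.6]
yaw -66.7 rotvec tool [ 1.098e+00 -1.000e-03 -5.000e-03]
yaw 113.3 rotvec tool [-2.043e+00  6.000e-03 -1.000e-03]
```

```bash
python3 -m jog '[[0,0.5,-1.5,-1.5,0.12,0,-0.005],[0,0,0,0,0.12,0,0],[0,0,0,0,0.12,0,0],[0,0,0,0,0.12,0,0]]';python3 -c "
from h import *
st();to([.6145,-.0015,.132],-66.7)"
```

```text
t: 35.45
eef_pos: [0.615, -0.0017, 0.1321]
orientation: [79.2, 89.9, -43.2]
contact_force: [0.6, 0.2, -0.6]
width: 0.0576
t35.45 p [615.   -1.7 132.1] toolx [ 0.002 -0.002 -1.   ] jaw yaw -32.4 F [ 0.6  0.2 -0.6] M [ 0.02 -0.03 -0.02] w 57.6 q [-4.4 31.2 88.4 -0.1 60.3 28. ]
tool shift mm [ 0.1 -0.5  0.2]
yaw -66.7 rotvec tool [ 0.598 -0.    -0.003]
yaw 113.3 rotvec tool [-2.543  0.003 -0.   ]
```

```bash
python3 -m jog '[[0,0,-0.5,0,0.12,0,0],[0,0,0,0,0.12,0,0],[0,0,0,0,0.12,0,0],[0,0,0,0,0.12,0,0],[0,0,0,0,0.06,0,0]]';python3 -c "
from h import *
st();to([.6145,-.0015,.132],-66.7)";python3 -m jog '[[0,0,0,0,0.06,0,0],[0,0,0,0,0.05,0,0]]';python3 -c "
from h import *
st()"
```

```text
t: 35.87
eef_pos: [0.6151, -0.0013, 0.1321]
orientation: [124.1, 89.8, -30.8]
contact_force: [0.9, 0.3, -0.5]
width: 0.0575
t35.87 p [615.1  -1.3 132.1] toolx [ 0.003 -0.002 -1.   ] jaw yaw -64.9 F [ 0.9  0.3 -0.5] M [-0.06 -0.06  0.01] w 57.5 q [-4.4 31.1 88.5 -0.1 60.2 60.5]
tool shift mm [ 0.1 -0.1  0.6]
yaw -66.7 rotvec tool [ 0.032 -0.002 -0.003]
yaw 113.3 rotvec tool [-3.11e+00  5.00e-03 -3.00e-03]
t: 36.03
eef_pos: [0.6152, -0.0011, 0.1321]
orientation: [135.4, 89.8, -26.1]
contact_force: [0.6, 1.7, 0.0]
width: 0.0577
t36.03 p [615.2  -1.1 132.1] toolx [ 0.004 -0.002 -1.   ] jaw yaw -71.6 F [0.6 1.7 0. ] M [0.33 0.06 0.84] w 57.7 q [-4.4 31.1 88.5 -0.1 60.2 67.2]
```

```bash
python3 -m jog '[[0,0,0,0,-0.03,0,0],[0,0,0,0,0,0,0],[1,0,0,0,0,0,0],[1,0,0,0,0,0,0],[1,0,0,0,0,0,0],[1,0,0,0,0,0,0],[1,0,0,0,0,0,0],[1,-15,0,0,0,0,0],[1,-35,0,0,0,0,0],[1,-35,0,10,0,0,0],[1,-35,0,20,0,0,0],[1,0,0,20,0,0,0],[1,0,0,0,0,0,0],[1,0,0,0,0,0,0]]';python3 -c "
from h import *
st();snap('wrist','w24');over('w24',base(.6141,-.0017,23.3)+tripod(.6141,-.0017,.02,23.3)+stage(.6141,-.0017,.130,23.3),'w24o',(200,30,440,290),2.9)"
```

```text
t: 37.2
eef_pos: [0.5662, -0.0184, 0.257]
orientation: [127.0, 89.8, -33.1]
contact_force: [0.4, 0.7, -0.8]
width: 0.0858
t37.20 p [566.2 -18.4 257. ] toolx [ 0.003 -0.002 -1.   ] jaw yaw -70.1 F [ 0.4  0.7 -0.8] M [ 0.   -0.02  0.01] w 85.8 q [-6.5 19.  88.6 -0.1 72.3 63.6]
```

View pics/w24o.png

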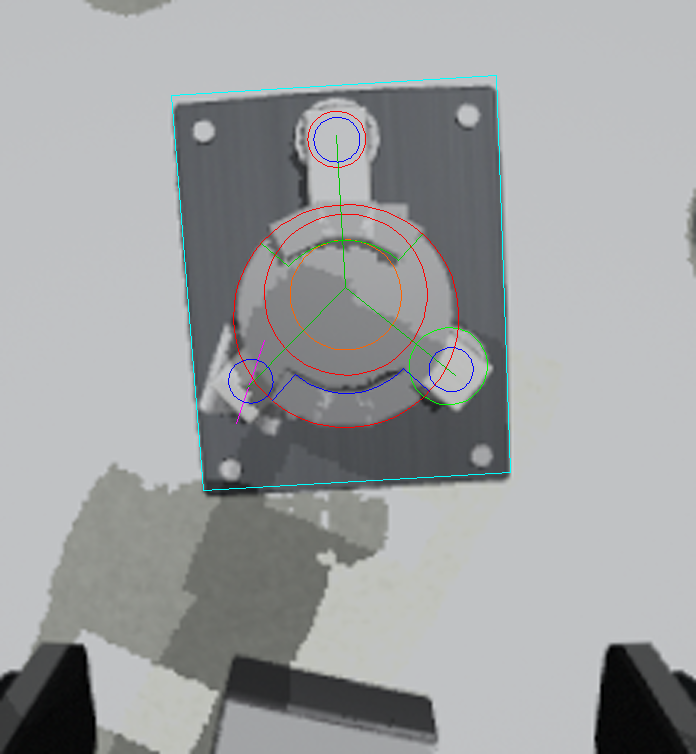

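```bash
python3 -c "
from h import *
to([.43,-.32,.22],-65)"
```

```text
tool shift mm [ 36.7 237.3 230.7]
yaw -65 rotvec tool [-0.089 -0.001 -0.003]
yaw 115 rotvec tool [ 3.053e+00 -4.000e-03  1.000e-03]
```

```bash
python3 -m jog '[[1,0,15,15,-0.08,0,-0.003],[1,0,28,28,0,0,0],[1,0,32,32,0,0,0],[1,5,32,32,0,0,0],[1,5,32,32,0,0,0],[1,5,32,32,0,0,0],[1,5,30,30,0,0,0],[1,5,15,15,0,0,0],[1,0,5,5,0,0,0],[1,0,0,0,0,0,0],[1,0,0,0,0,0,0]]';python3 -c "
from h import *
st();snap('wrist','w25')"
```

```text
t: 38.17
eef_pos: [0.4615, -0.3023, 0.2216]
orientation: [-67.3, 89.2, 137.7]
contact_force: [-0.1, 0.1, 0.1]
width: 0.0854
t38.17 p [ 461.5 -302.3  221.6] toolx [-0.01   0.009 -1.   ] jaw yaw -65.0 F [-0.1  0.1  0.1] M [ 0.03  0.06 -0.02] w 85.4 q [-38.1  19.7  92.7   0.1  68.4  26.9]
```

View pics/w25.png

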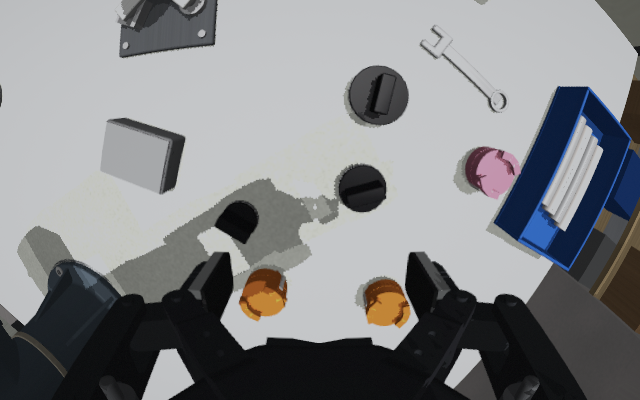

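```bash
cat >> h.py <<'E'
def cover(x,y,z,yaw,r=.03):
    L=[(circ(x,y,z+.028,r),(0,0,255))]
    for h in (.028,.062):
        L.append((loc(x,y,z,yaw,[(.022,.008,h),(.022,-.008,h),(-.022,-.008,h),(-.022,.008,h),(.022,.008,h)]),(0,255,0)))
    return L
E
python3 - <<'E'
from h import *
c,im=load('w25'); p=px2w(c,(362,189),.028,True); print(p)
im2=np.clip(im.astype(int)*3,0,255).astype(np.uint8); show(im2,'w25z',(310,40,430,230),4)
np.save('pics/w25b.npy',im2); import shutil; shutil.copy('pics/w25.pkl','pics/w25b.pkl')
a=px2w(c,(343,190),.062,True); b=px2w(c,(382,182),.062,True); yaw=np.degrees(np.arctan2(*(b-a)[1::-1])); print(yaw)
over('w25b',cover(p[0],p[1],0,yaw),'w25o',(320,150,410,230),8)
E
```

```text
[ 0.46249557 -0.35769095  0.028     ]
-52.62306512802008
```

View pics/w25o.png

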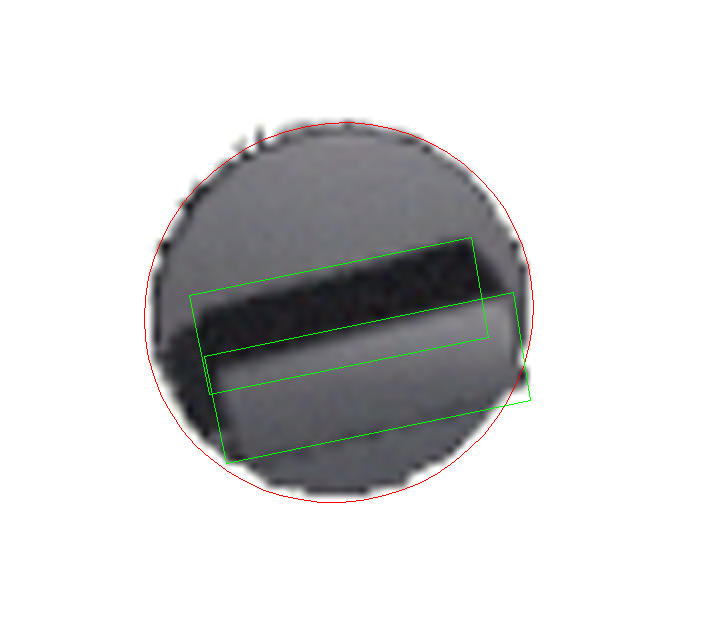

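```bash
python3 -m jog '[[1,15,20,5,-0.11,0,0],[1,25,20,0,-0.11,0,0],[1,25,10,0,0,0,0],[1,15,0,0,0,0,0],[1,0,0,0,0,0,0],[1,0,0,0,0,0,0]]';python3 -c "
from h import *
st();to([.4624,-.3577,.10],-52)"
```

```text
t: 38.72
eef_pos: [0.4889, -0.3407, 0.1405]
orientation: [-90.4, 89.5, 128.4]
contact_force: [0.2, -0.4, -0.1]
width: 0.0856
t38.72 p [ 488.9 -340.7  140.5] toolx [-0.006  0.007 -1.   ] jaw yaw -51.2 F [ 0.2 -0.4 -0.1] M [-0.11 -0.03  0.03] w 85.6 q [-39.4  29.   90.7   0.1  60.8  11.7]
tool shift mm [40.5 -3.  31.3]
yaw -52 rotvec tool [0.014 0.    0.009]
yaw 128 rotvec tool [-3.127 -0.014  0.   ]
```

```bash
python3 -m jog '[[1,5,-2,15,0,0,0.009],[1,5,-1,15,0,0,0],[1,0,0,3,0,0,0],[1,0,0,0,0,0,0],[1,0,0,0,0,0,0]]';python3 -c "
from h import *
st();to([.4624,-.3577,.01],-52)
c,im=snap('wrist','w26'); im2=np.clip(im.astype(int)*3,0,255).astype(np.uint8)
np.save('pics/w26b.npy',im2); import shutil; shutil.copy('pics/w26.pkl','pics/w26b.pkl')
over('w26b',cover(.4624,-.3577,0,-52),'w26o',(240,100,420,280),4)"
```

```text
t: 39.13
eef_pos: [0.4633, -0.3575, 0.1351]
orientation: [108.3, 89.7, -32.7]
contact_force: [0.1, -0.1, -0.8]
width: 0.0857
t39.13 p [ 463.3 -357.5  135.1] toolx [ 0.004 -0.003 -1.   ] jaw yaw -51.0 F [ 0.1 -0.1 -0.8] M [ 0.02 -0.01  0.03] w 85.7 q [-42.2  28.   93.3   0.1  58.4   8.7]
tool shift mm [125.1  -1.    1. ]
yaw -52 rotvec tool [ 0.018 -0.002 -0.005]
yaw 128 rotvec tool [-3.124e+00  8.000e-03 -3.000e-03]
```

View pics/w26o.png

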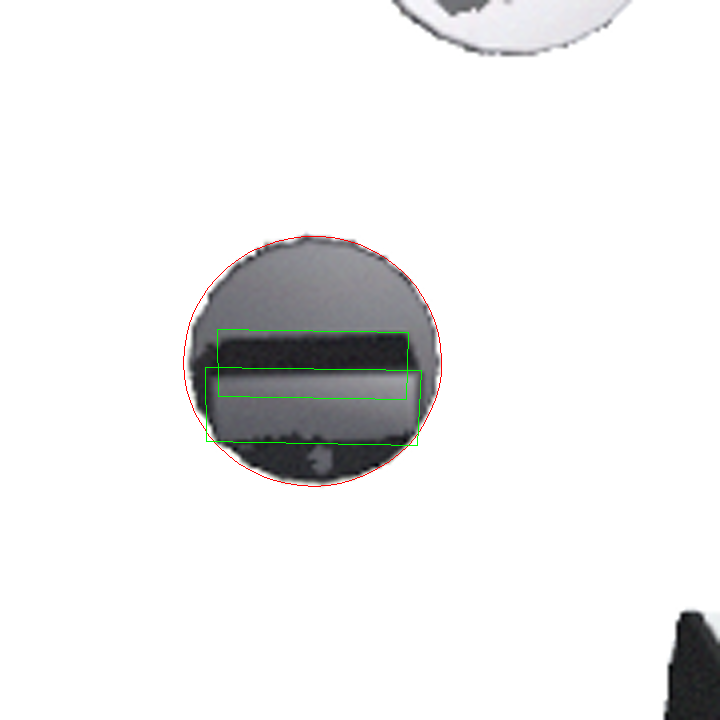

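```bash
python3 -m jog '[[1,15,-1,1,0,-0.002,-0.005],[1,30,0,0,0,0,0],[1,30,0,0,0,0,0],[1,25,0,0,0,0,0],[1,12,0,0,0,0,0],[1,0,0,0,0,0,0],[1,0,0,0,0,0,0]]';python3 -c "
from h import *
st();to([.4624,-.3577,.01],-51)"
```

```text
t: 39.77
eef_pos: [0.4646, -0.357, 0.0174]
orientation: [96.0, 89.8, -44.9]
contact_force: [-0.1, -0.3, -0.2]
width: 0.0854
t39.77 p [ 464.6 -357.    17.4] toolx [ 0.002 -0.002 -1.   ] jaw yaw -50.9 F [-0.1 -0.3 -0.2] M [-0.03  0.04 -0.03] w 85.4 q [-42.1  37.7  96.6  -0.   45.5   8.9]
tool shift mm [ 7.4 -0.8  2.2]
yaw -51 rotvec tool [ 0.001 -0.    -0.003]
yaw 129 rotvec tool [-3.14e+00  5.00e-03 -1.00e-03]
```

```bash
python3 -m jog '[[1,5,-1,2.2,0,0,-0.003],[1,2,0,0,0,0,0],[1,0,0,0,0,0,0],[0,0,0,0,0,0,0],[0,0,0,0,0,0,0],[0,0,0,0,0,0,0],[0,0,0,0,0,0,0]]';python3 -c "
from h import *
st()";python3 -m jog '[[0,0,0,0,0,0,0],[0,0,0,0,0,0,0]]';python3 -c "
from h import *
st();snap('wrist','w27')"
```

```text
t: 40.35
eef_pos: [0.4641, -0.3591, 0.0137]
orientation: [101.9, 89.6, -39.0]
contact_force: [-0.3, 0.0, -1.8]
width: 0.0428
t40.35 p [ 464.1 -359.1   13.7] toolx [ 0.005 -0.004 -1.   ] jaw yaw -50.9 F [-0.3  0.  -1.8] M [0.02 0.03 0.05] w 42.8 q [-42.3  38.1  96.6   0.   45.    8.6]
t: 40.52
eef_pos: [0.4644, -0.3593, 0.0142]
orientation: [101.7, 89.6, -39.3]
contact_force: [-0.3, 0.4, -1.6]
width: 0.0432
t40.52 p [ 464.4 -359.3   14.2] toolx [ 0.006 -0.005 -1.   ] jaw yaw -50.9 F [-0.3  0.4 -1.6] M [ 0.05  0.   -0.02] w 43.2 q [-42.3  38.   96.6   0.   45.    8.6]
```

View pics/w27.png

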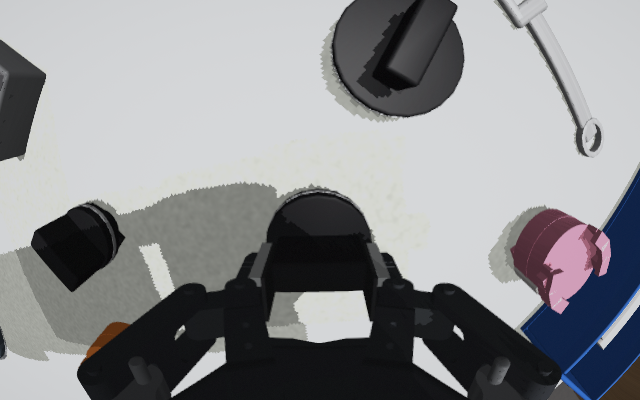

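```bash
python3 -m jog '[[1,0,0,0,0,0,0],[1,0,0,0,0,0,0],[1,0,0,0,0,0,0],[1,0,0,0,0,0,0],[1,0,0,0,0,0,0],[1,0,0,0,-0.121,-0.006,0],[1,0,0,0,-0.121,0,0],[1,0,0,0,-0.121,0,0],[1,0,0,0,-0.121,0,0],[1,0,0,0,-0.121,0,0],[1,0,0,0,-0.121,0,0],[1,0,0,0,-0.121,0,0],[1,0,0,0,-0.121,0,0],[1,0,0,0,-0.121,0,0],[1,0,0,0,-0.121,0,0],[1,0,0,0,-0.121,0,0],[1,0,0,0,-0.121,0,0],[1,0,0,0,-0.121,0,0],[1,0,0,0,0,0,0],[1,0,0,0,0,0,0]]';python3 -c "
from h import *
st();to([.4635,-.3590,.008],39)"
```

```text
t: 42.23
eef_pos: [0.4643, -0.3593, 0.014]
orientation: [-37.2, 89.5, -85.1]
contact_force: [-0.4, 0.0, -0.1]
width: 0.0855
t42.23 p [ 464.3 -359.3   14. ] toolx [ 0.001 -0.009 -1.   ] jaw yaw 42.1 F [-0.4  0.  -0.1] M [ 0.02 -0.    0.04] w 85.5 q [-42.1  38.1  96.5  -0.5  45.  -83.9]
tool shift mm [ 6.  -0.4 -0.8]
yaw 39 rotvec tool [0.054 0.007 0.005]
yaw 219 rotvec tool [-3.087 -0.008  0.011]
```

```bash
python3 -m jog '[[1,4,0,-0.8,0.054,0.007,0.005],[1,1,0,0,0,0,0],[1,0,0,0,0,0,0],[0,0,0,0,0,0,0],[0,0,0,0,0,0,0],[0,0,0,0,0,0,0],[0,0,0,0,0,0,0],[0,0,0,0,0,0,0],[0,0,0,0,0,0,0],[0,0,0,0,0,0,0],[0,0,0,0,0,0,0]]';python3 -c "
from h import *
st();snap('wrist','w28')
p,R,s=tool(); y1=np.radians(-50.9); e1=np.array([np.cos(y1),np.sin(y1)]); a=e1@[.4642,-.3592]; e2=R[:2,1]; b=e2@p[:2]
c=np.linalg.solve(np.array([e1,e2]),[a,b]); print('centre',c,'rel tool yz',(np.append(c,p[2])-p)@R)"
```

```text
t: 43.15
eef_pos: [0.4642, -0.359, 0.0096]
orientation: [-8.8, 89.9, -60.5]
contact_force: [-0.1, 0.6, -1.3]
width: 0.0147
t43.15 p [ 464.2 -359.     9.6] toolx [ 0.001 -0.001 -1.   ] jaw yaw 38.3 F [-0.1  0.6 -1.3] M [-0.06  0.01  0.04] w 14.7 q [-42.2  38.5  96.4  -0.   44.9 -80.5]
centre [ 0.4643015  -0.35911751] rel tool yz [3.38388524e-07 1.67866870e-17 2.39269265e-04]
```

View pics/w28.png

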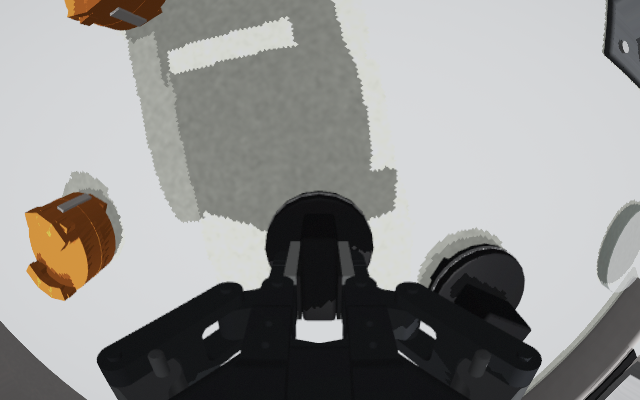

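```bash
python3 -m jog '[[0,-10,0,0,0,0,0],[0,-30,0,0,0,0,0],[0,-40,0,0,0,0,0],[0,-40,0,0,0,0,0],[0,-40,0,0,0,0,0],[0,-40,0,0,0.08,0,0],[0,-30,0,0,0.12,0,0],[0,-10,0,0,0.06,0,0],[0,0,0,0,0,0,0],[0,0,0,0,0,0,0]]';python3 -c "
from h import *
st();to([.6148,-.0014,.25],23.3)"
```

```text
t: 44.03
eef_pos: [0.462, -0.3568, 0.2655]
orientation: [-111.6, 90.0, -178.7]
contact_force: [-0.4, 0.1, -1.6]
width: 0.0148
t44.03 p [ 462.  -356.8  265.5] toolx [-0.001 -0.    -1.   ] jaw yaw 22.9 F [-0.4  0.1 -1.6] M [0.03 0.03 0.03] w 14.8 q [-42.2  20.6  85.1  -0.   74.4 -65.1]
tool shift mm [  15.4  279.1 -268. ]
yaw 23.3 rotvec tool [-0.007 -0.     0.001]
yaw 203.3 rotvec tool [3.134e+00 1.000e-03 0.000e+00]
```

```bash
python3 -m jog '[[0,0,15,-14,0,0,0],[0,0,28,-27,0,0,0],[0,0,33,-32,0,0,0],[0,0,35,-34,0,0,0],[0,0,35,-34,0,0,0],[0,0,35,-34,0,0,0],[0,0,35,-33,0,0,0],[0,0,28,-27,0,0,0],[0,0,18,-17,0,0,0],[0,0,6,-6,0,0,0],[0,0,0,0,0,0,0],[0,0,0,0,0,0,0]]';python3 -c "
from h import *
st();to([.6148,-.0014,.22],23.3)"
```

```text
t: 45.03
eef_pos: [0.5893, -0.0313, 0.2485]
orientation: [-129.5, 88.4, 164.8]
contact_force: [-0.1, 0.1, -1.4]
width: 0.0152
t45.03 p [589.3 -31.3 248.5] toolx [-0.027  0.007 -1.   ] jaw yaw 24.4 F [-0.1  0.1 -1.4] M [-0.   -0.06 -0.02] w 15.2 q [ -7.7  22.9  84.1   0.2  74.5 -32.1]
tool shift mm [ 28.   36.1 -16.3]
yaw 23.3 rotvec tool [ 0.018 -0.018  0.022]
yaw 203.3 rotvec tool [-3.123 -0.034 -0.027]
```

```bash
python3 -m jog '[[0,0,15,-8,0.018,-0.018,0.022],[0,0,16,-7,0,0,0],[0,8,5,-1,0,0,0],[0,8,0,0,0,0,0],[0,0,0,0,0,0,0],[0,0,0,0,0,0,0]]';python3 -c "
from h import *
st();to([.6148,-.0014,.21],23.3);snap('wrist','w29');over('w29',base(.6141,-.0017,23.3)+tripod(.6141,-.0017,.02,23.3)+stage(.6141,-.0017,.130,23.3),'w29o',(170,20,470,320),2.4)"
```

```text
t: 45.53
eef_pos: [0.6131, -0.0099, 0.2273]
orientation: [-93.0, 89.7, -159.9]
contact_force: [-0.3, 0.6, -1.4]
width: 0.0152
t45.53 p [613.1  -9.9 227.3] toolx [-0.005 -0.002 -1.   ] jaw yaw 23.1 F [-0.3  0.6 -1.4] M [-0.02 -0.02 -0.03] w 15.2 q [ -5.2  25.7  83.   -0.1  71.6 -28.3]
tool shift mm [17.3  5.  -7.2]
yaw 23.3 rotvec tool [-0.004 -0.     0.005]
yaw 203.3 rotvec tool [3.138 0.008 0.   ]
```

View pics/w29o.png

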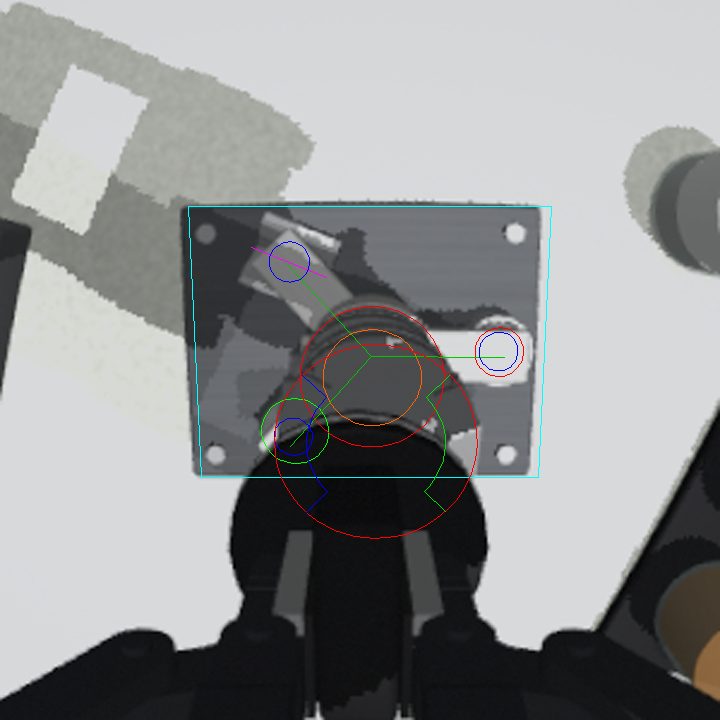

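```bash
python3 -m jog '[[0,3,5,-7,-0.004,0,0.005],[0,8,0,-0.5,0,0,0],[0,4,0,0,0,0,0],[0,0,0,0,0,0,0],[0,0,0,0,0,0,0]]';python3 -c "
from h import *
st();to([.6148,-.0014,.195],23.3)"
```

```text
t: 46.0
eef_pos: [0.614, -0.0017, 0.2109]
orientation: [-136.6, 90.0, 156.6]
contact_force: [0.7, -0.2, -1.5]
width: 0.0145
t46.00 p [614.   -1.7 210.9] toolx [-0.  0. -1.] jaw yaw 23.3 F [ 0.7 -0.2 -1.5] M [ 0.05 -0.03 -0.06] w 14.5 q [ -4.5  26.4  84.2   0.   69.4 -27.8]
tool shift mm [15.9  0.9  0. ]
yaw 23.3 rotvec tool [-0.001 -0.     0.   ]
yaw 203.3 rotvec tool [3.141 0.    0.   ]
```

```bash
python3 -m jog '[[0,6,1,0,0,0,0],[0,6,0,0,0,0,0],[0,3,0,0,0,0,0],[0,0,0,0,0,0,0]]';python3 -c "
from h import *
st();to([.6148,-.0014,.1866],23.3)"; python3 -m jog '[[0,3,0,0,0,0,0],[0,2,0,0,0,0,0],[0,0,0,0,0,0,0]]';python3 -c "
from h import *
st();to([.6148,-.0014,.1866],23.3)"
```

```text
t: 46.33
eef_pos: [0.6151, -0.0013, 0.1945]
orientation: [89.3, 90.0, 22.6]
contact_force: [-0.3, -0.2, 0.0]
width: 0.0147
t46.33 p [615.1  -1.3 194.5] toolx [ 0.  0. -1.] jaw yaw 23.3 F [-0.3 -0.2  0. ] M [0.01 0.03 0.02] w 14.7 q [ -4.5  27.4  85.1   0.   67.5 -27.7]
tool shift mm [ 7.9 -0.3 -0.1]
yaw 23.3 rotvec tool [-0.001  0.    -0.   ]
yaw 203.3 rotvec tool [ 3.141 -0.    -0.   ]
t: 46.58
eef_pos: [0.615, -0.0014, 0.1888]
orientation: [-127.4, 90.0, 165.9]
contact_force: [-0.4, -0.0, -1.4]
width: 0.0149
t46.58 p [615.   -1.4 188.8] toolx [-0.  0. -1.] jaw yaw 23.3 F [-0.4 -0.  -1.4] M [-0.02  0.01 -0.06] w 14.9 q [ -4.5  27.7  85.4   0.   66.9 -27.7]
tool shift mm [ 2.2 -0.2 -0.1]
yaw 23.3 rotvec tool [-0.001 -0.     0.   ]
yaw 203.3 rotvec tool [3.141 0.    0.   ]
```

```bash
python3 -m jog '[[0,2,0,0,0,0,0],[0,1.5,0,0,0,0,0],[0,0,0,0,0,0,0]]';python3 -c "
from h import *
st()"; python3 -m jog '[[0,2,0,0,0,0,0]]';python3 -c "
from h import *
st()"
```

```text
t: 46.83
eef_pos: [0.6157, -0.0016, 0.1863]
orientation: [52.7, 89.9, -14.0]
contact_force: [-0.2, 0.1, -1.1]
width: 0.0154
t46.83 p [615.7  -1.6 186.3] toolx [ 0.002 -0.    -1.   ] jaw yaw 23.3 F [-0.2  0.1 -1.1] M [-0.    0.02 -0.02] w 15.4 q [ -4.5  27.9  85.5  -0.   66.5 -27.7]
t: 46.92
eef_pos: [0.6163, -0.0018, 0.1859]
orientation: [52.7, 89.8, -14.0]
contact_force: [-7.5, -1.7, 23.7]
width: 0.0151
t46.92 p [616.3  -1.8 185.9] toolx [ 0.004 -0.001 -1.   ] jaw yaw 23.3 F [-7.5 -1.7 23.7] M [-0.34  1.56 -0.01] w 15.1 q [ -4.5  27.9  85.6  -0.   66.3 -27.7]
```

Seated on the lips (contact). Relax slightly and turn.

```bash
python3 -m jog '[[0,-0.5,-1.5,0,0,0,-0.004],[0,0,0,0,0.1,0,0],[0,0,0,0,0.12,0,0],[0,0,0,0,0.12,0,0]]';python3 -c "
from h import *
st();to([.6148,-.0014,.1862],-66.7)"
```

```text
t: 47.25
eef_pos: [0.6153, -0.0025, 0.1873]
orientation: [32.6, 89.8, -54.1]
contact_force: [0.9, 0.1, -1.1]
width: 0.015
t47.25 p [615.3  -2.5 187.3] toolx [ 0.002 -0.003 -1.   ] jaw yaw 3.3 F [ 0.9  0.1 -1.1] M [-0.02  0.04 -0.01] w 15.0 q [-4.5 27.8 85.6 -0.2 66.5 -7.7]
tool shift mm [ 1.1 -0.4 -1.2]
yaw -66.7 rotvec tool [ 1.222e+00  1.000e-03 -3.000e-03]
yaw 113.3 rotvec tool [-1.92   0.004  0.002]
```

```bash
python3 -m jog '[[0,1,-0.5,-1.2,0.12,0,-0.003],[0,0,0,0,0.12,0,0],[0,0.5,0,0,0.12,0,0],[0,0,0,0,0.12,0,0]]';python3 -c "
from h import *
st();to([.6148,-.0014,.1862],-66.7)"
```

```text
t: 47.58
eef_pos: [0.6152, -0.0012, 0.1862]
orientation: [42.0, 89.8, -73.3]
contact_force: [0.1, 0.4, -0.8]
width: 0.0151
t47.58 p [615.2  -1.2 186.2] toolx [ 0.001 -0.003 -1.   ] jaw yaw -25.4 F [ 0.1  0.4 -0.8] M [0.01 0.07 0.01] w 15.1 q [-4.4 27.9 85.6 -0.2 66.5 21. ]
tool shift mm [-0.  -0.3  0.4]
yaw -66.7 rotvec tool [ 0.721  0.001 -0.003]
yaw 113.3 rotvec tool [-2.42e+00  3.00e-03  2.00e-03]
```

```bash
python3 -m jog '[[0,0,0,0,0.12,0,0],[0,0,0,0,0.12,0,0],[0,0,0,0,0.12,0,0],[0,0,0,0,0.12,0,0],[0,0,0,0,0.12,0,0],[0,0,0,0,0.06,0,0]]';python3 -c "
from h import *
st();to([.6148,-.0014,.1862],-66.7)";python3 -m jog '[[0,0,0,0,0.06,0,0],[0,0,0,0,0.05,0,0]]';python3 -c "
from h import *
st()"
```

```text
t: 48.08
eef_pos: [0.6158, -0.0013, 0.1861]
orientation: [104.0, 89.8, -51.0]
contact_force: [-0.6, -0.4, 0.8]
width: 0.0148
t48.08 p [615.8  -1.3 186.1] toolx [ 0.003 -0.003 -1.   ] jaw yaw -65.0 F [-0.6 -0.4  0.8] M [-0.12  0.    0.  ] w 14.8 q [-4.4 27.9 85.6 -0.2 66.4 60.7]
tool shift mm [-0.1 -0.3  0.9]
yaw -66.7 rotvec tool [ 0.03  -0.001 -0.004]
yaw 113.3 rotvec tool [-3.112e+00  6.000e-03 -2.000e-03]
t: 48.25
eef_pos: [0.616, -0.0014, 0.1861]
orientation: [115.6, 89.7, -46.1]
contact_force: [0.7, 1.8, 0.5]
width: 0.0148
t48.25 p [616.   -1.4 186.1] toolx [ 0.003 -0.003 -1.   ] jaw yaw -71.7 F [0.7 1.8 0.5] M [0.27 0.02 0.04] w 14.8 q [-4.4 27.9 85.6 -0.2 66.4 67.4]
```

```bash
python3 -m jog '[[0,0,0,0,0.05,0,0],[0,0,0,0,0.02,0,0]]';python3 -c "
from h import *
st();snap('wrist','w30')"
```

```text
t: 48.42
eef_pos: [0.6161, -0.0009, 0.1862]
orientation: [130.5, 89.8, -35.5]
contact_force: [0.0, 1.1, 0.2]
width: 0.0149
t48.42 p [616.1  -0.9 186.2] toolx [ 0.004 -0.003 -1.   ] jaw yaw -76.0 F [0.  1.1 0.2] M [0.26 0.12 0.5 ] w 14.9 q [-4.4 27.9 85.6 -0.1 66.4 71.7]
```

View pics/w30.png

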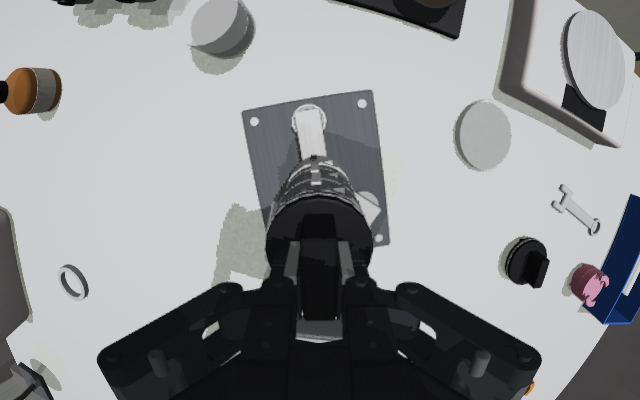

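```bash
python3 -m jog '[[0,0,0,0,-0.06,0,0],[0,0,0,0,0,0,0],[0,0,0,0,0,0,0]]';python3 -c "
from h import *
st()"; python3 -m jog '[[1,0,0,0,0,0,0],[1,0,0,0,0,0,0],[1,0,0,0,0,0,0],[1,0,0,0,0,0,0],[1,-10,0,0,0,0,0],[1,-30,0,0,0,0,0],[1,-35,0,0,0,0,0],[1,-30,0,15,0,0,0],[1,0,0,35,0,0,0],[1,0,0,20,0,0,0],[1,0,0,0,0,0,0],[1,0,0,0,0,0,0]]';python3 -c "
from h import *
st();c,im=snap('wrist','w31');im2=np.clip(im.astype(int)*3,0,255).astype(np.uint8)
np.save('pics/w31b.npy',im2); import shutil; shutil.copy('pics/w31.pkl','pics/w31b.pkl')
over('w31',base(.6141,-.0017,23.3)+tripod(.6141,-.0017,.02,23.3)+stage(.6141,-.0017,.130,23.3),'w31o',(200,30,440,290),2.9)
over('w31b',cover(.6148,-.0015,.177,20),'w31c',(200,30,440,290),2.9)"
```

```text
t: 48.72
eef_pos: [0.6161, -0.0007, 0.1862]
orientation: [127.8, 89.8, -34.6]
contact_force: [1.2, 0.1, 0.6]
width: 0.0149
t48.72 p [616.1  -0.7 186.2] toolx [ 0.004 -0.002 -1.   ] jaw yaw -72.3 F [1.2 0.1 0.6] M [0.08 0.   0.03] w 14.9 q [-4.3 27.9 85.6 -0.1 66.4 68. ]
t: 49.72
eef_pos: [0.5467, -0.0225, 0.3011]
orientation: [131.7, 89.6, -30.9]
contact_force: [0.6, -1.0, -0.3]
width: 0.0854
t49.72 p [546.7 -22.5 301.1] toolx [ 0.006 -0.004 -1.   ] jaw yaw -72.6 F [ 0.6 -1.  -0.3] M [0.02 0.04 0.03] w 85.4 q [-7.1 14.9 87.9 -0.2 76.8 65.4]
```

View pics/w31o.png

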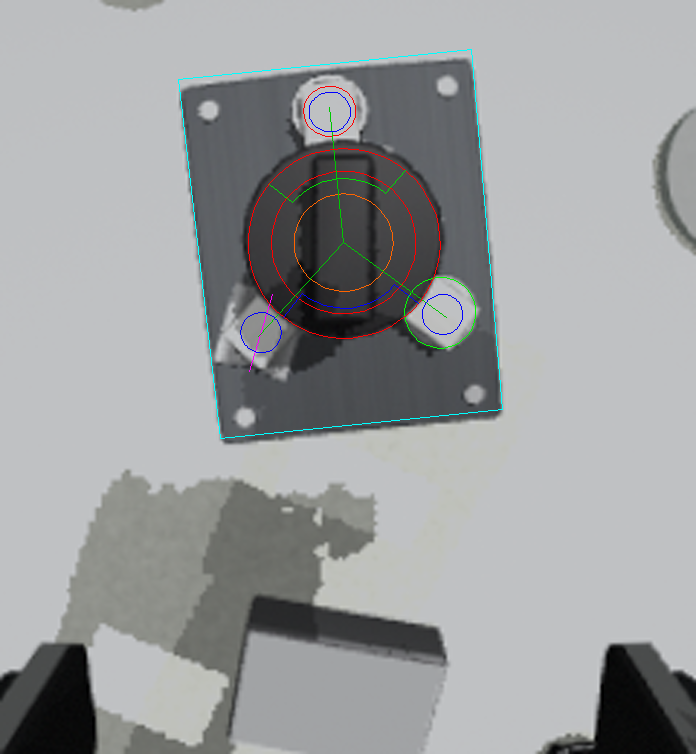

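View pics/w31c.png

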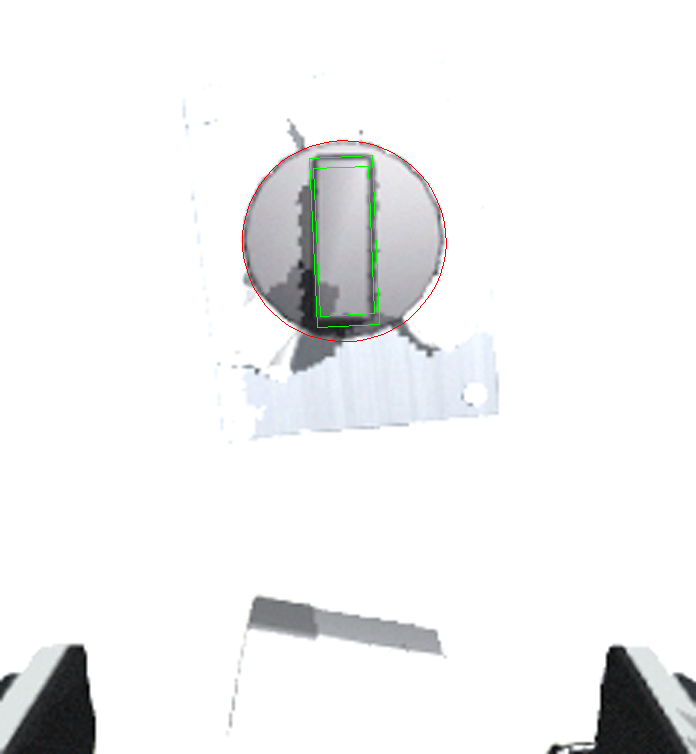

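```bash
python3 - <<'E'
from h import *
for y in (23,18):
    over('w24',stage(.6146,-.0015,.130,y),'w24_%d'%y,(270,90,370,190),5)
a=cv2.imread('pics/w24_23.png');b=cv2.imread('pics/w24_18.png'); cv2.imwrite('pics/w24c.png',cv2.resize(np.hstack([a,b]),(800,400)))
c,im=load('w30'); show(im,'w30z',(250,90,400,240),4)
E
```

```text
(no output)
```

View pics/w24c.png

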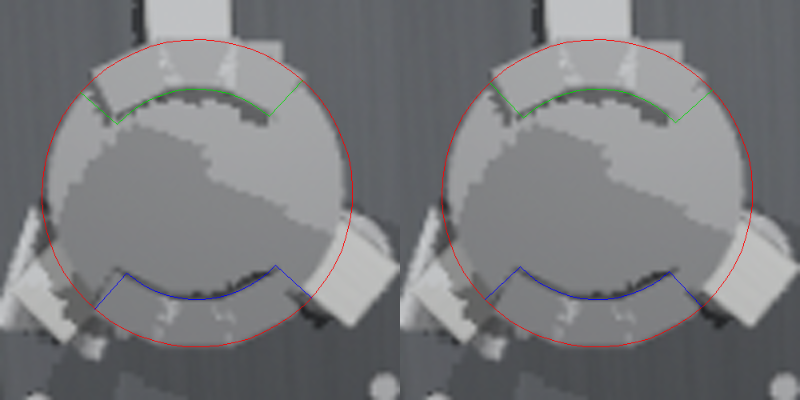

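View pics/w30z.png

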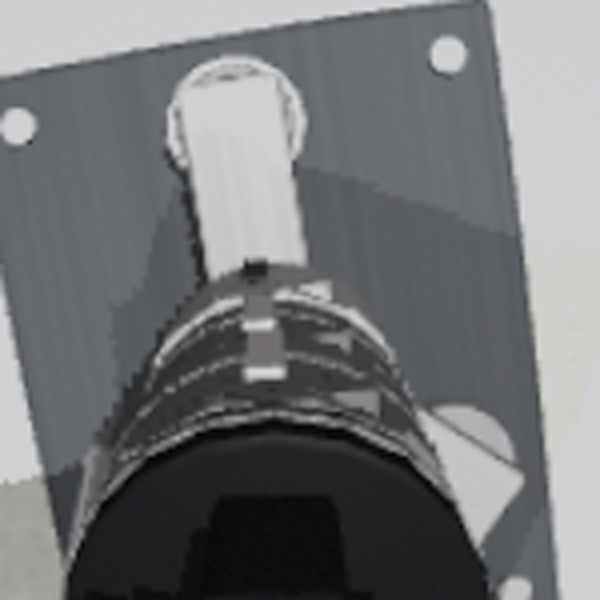

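```bash
python3 -m jog '[[1,-20,0,20,0,0,0],[1,-20,0,30,0,0,0],[1,0,0,20,0,0,0],[1,0,0,0,0,0,0],[1,0,0,0,0,0,0]]';python3 -c "
from h import *
st();snap('scene','s32',(200,60,440,270),3.3);snap('top','t32',(0,0,640,400),1.25)
over('s32',base(.6141,-.0017,23.3)+tripod(.6141,-.0017,.02,23.3)+stage(.6146,-.0015,.083,22)+stage(.6146,-.0015,.13,20)+cover(.6148,-.0015,.177,18),'s32o',(270,130,380,270),5.4,False)"
```

```text
t: 50.18
eef_pos: [0.4805, -0.0431, 0.3418]
orientation: [124.9, 89.7, -37.6]
contact_force: [0.9, 0.3, -0.3]
width: 0.0853
t50.18 p [480.5 -43.1 341.8] toolx [ 0.004 -0.003 -1.   ] jaw yaw -72.5 F [ 0.9  0.3 -0.3] M [ 0.02 -0.05 -0.04] w 85.3 q [-10.6   6.2  92.9  -0.1  80.6  61.9]
```

View pics/s32.png

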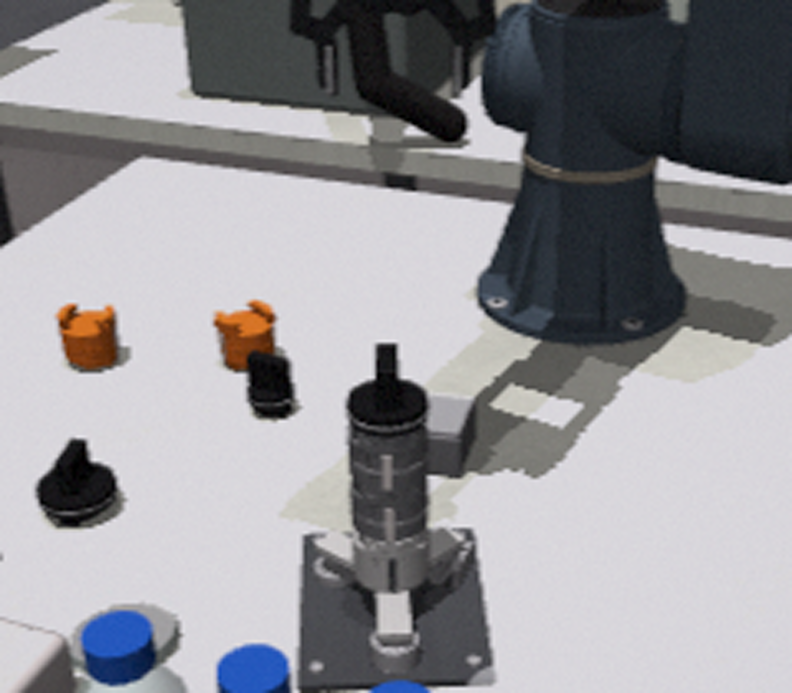

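View pics/s32o.png

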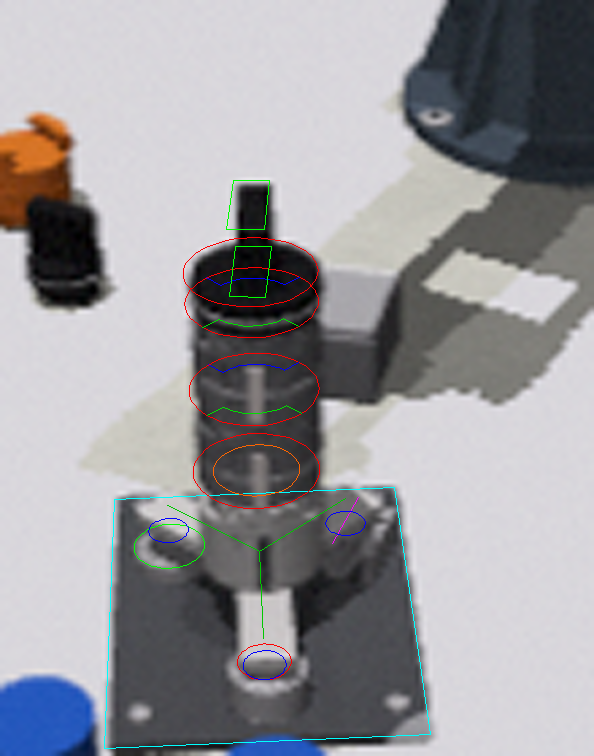

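View pics/t32.png

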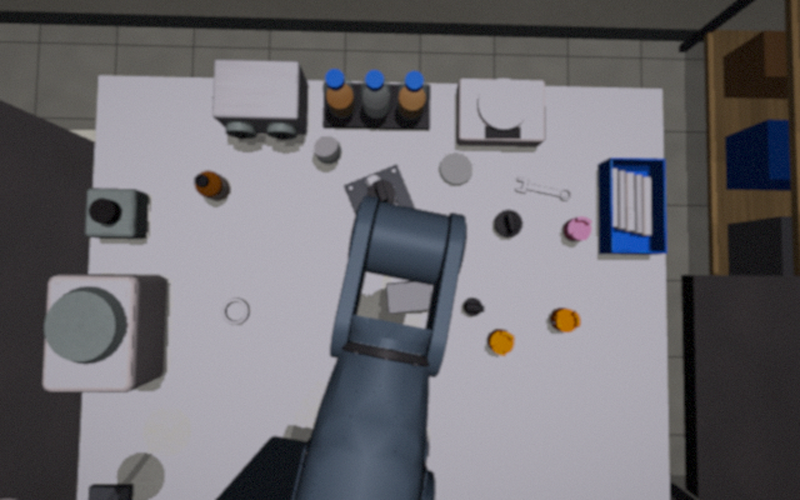

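```bash
python3 -c "
from bench import ticket
print(ticket.hand_in())"
```

```text
the job is handed in; nothing more can be done
None
```

The column is built and the job is handed in at about 50 s of the 210 s allowed. The hand-in gave no verdict.

**What I did:** I set the tripod down on the base; the wrist force stayed under about 17 N. I then stacked and locked the only two grey stages I could see, and closed the top with the 60 mm black cover. Each part was turned clockwise until the wrist felt the stop.

**Last checks:**
- **Tripod:** in the wrist image the three feet line up with the cone, the groove and the pad.
- **Stages and cover:** heights match in the wrist overlays. My fitted x-axis angles are about 23° for the tripod, 22° for stage 1, 20° for stage 2 and 18° for the cover. Each joint is within a few degrees, against a limit of about 11°.
- **Bystanders:** the wrong covers and everything else stand where they were in the top view. The tip box was partly hidden by the arm, but the wrist and scene views also show it in place. The gripper was open and clear of everything.

**What failed or disagreed:**
- **First grasp missed:** the first try at the tripod closed on nothing. The fingertips stay about 26 mm or more above the stated TCP (tool point), so the jaws passed through the gaps in the socket. I regripped lower.
- **Cover stop:** I only felt the cover's stop about 9° past the tripod's angle, so I turned it back about 4°.
- **Scene camera:** its overlay sits a few pixels off the column. I relied on the wrist camera instead.

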